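Set up clamp blanks for slitting on the bench lathe

ROBOT

A 6-joint arm with a two-finger parallel gripper is mounted at the origin on the work surface. World frame = base frame: x ahead of the robot, y to its left, z up, the work surface at z = 0. Lengths are in m, angles in degrees, forces in N, time in s.
With the tool pointing down it reaches from about 0.375 to 0.9 m from the base axis. Payload 3.1 kg.
Tool frame: the origin (TCP) lies where the fingers leave the gripper's body, on its centre line; the fingertips stand bot.tips_ahead ahead of it and the grasp point (between the pads) lies 51 mm ahead of it (bot.tips_ahead is the distance from the TCP to the fingertips, in m); z points along the fingers, x is the direction in which the jaws open and shut, and the axes are right-handed (so a half turn about z gives the same grasp; the last joint's range is limited). The gripper opens to 87 mm and grips with 3 to 60 N. Pads are 19 mm wide; open, the fingers measure 117 mm over their backs; the gripper's body (75 mm by 190 mm) begins 51 mm behind the grasp point.
Start: joints at [58.298, 30.224, 82.088, -0, 67.689, -10.227], TCP at [0.229, 0.582, 0.292] pointing down, gripper open.
Joint ranges: [-176.69, 176.69], [-43.24, 126.21], [12.49, 139.97], [-82, 262], [0, 151.66], [-163.58, 163.58]. Speed limits (degrees/s): [159.86, 159.86, 180, 180, 180, 180].

INTERFACE

Orientations are given as a 3x3 rotation matrix whose columns are the frame's x, y, z axes.
In Python, from rig import bot, vision, nets gives the robot as it stands.
- The arm moves only by the tool play_rows, never from a script. Its argument "series" is a list of rows, each an object of numbers: "tx", "ty", "tz": the shift along the world's x, y, z as a fraction of full scale; "turn": the turn about the world's z as a fraction of full scale. A call has 1 to 10 rows; each row shifts and turns the commanded pose from where the row before left it; what a row does not reach is not made up. Full scale, the value 1, is 0.8 m for a shift and 60 degrees for a turn. A row lasts 1/10 s, in which the tool goes at most 50 mm and 8.59 degrees, less where a joint would pass 70% of its speed; a pose out of reach is approached as far as the arm can. A call with a number of a shift or a turn outside -1 to 1 is refused whole. A call with a gripper value outside its range is refused whole. "gripper" is the opening, from 0 (shut) to 1 (fully open), set as the call begins (left out, the last holds). The fingers move at their own pace and stop on an object; the grip force is fixed at half the most. Time passes only in rows, so rows that do not move let the fingers close. It gives the time, the measured TCP pose, the force and the opening at its end, in the units of the state.
- bot.read_state(): the state, without advancing time (a new reading comes with each control period).
- vision.capture(name): name is "side" or "top" or "wrist"; returns a dict with "pixels" (384x512x3 uint8, blue, green, red), "fx", "fy", "cx", "cy" (pixels), "D" ([k1, k2, p1, p2, k3] as OpenCV has them; the pictures are not rectified), "extrinsics" (4x4, takes a point from camera to world coordinates). Camera axes: x right, y down, z forward; pixel columns grow to the right and rows downward; lengths in m; the calibration is good to about 2 mm. A picture is of the moment at which its call begins. There is no depth.
- bot.hand_in(): hands the job in, once; it reports no verdict.
Trained networks look in a picture, given as the dict that the camera call returned (one of the last four; its "shot" number tells which), for a name from the list of things; names that differ only in an ending like _2 or _b are one class to them, and where a whole thing is asked for, a point or a joint stands for the part that bears it (a point fixed in the world has none). Each returns a list of dicts, best first, with "confidence" (0 to 1); they miss things now and then, are a little off and sometimes report something else, mostly with a low value. They report only what shows in the picture. A call takes as long as a camera call. They do not tell look-alikes from the thing itself.
- nets.look_for(picture, query): "at" ([column, row] as shares, 0 to 1, of the picture: columns of its width, rows of its height, amid what is visible of it).
- nets.masks_of(picture, query): "region" (384x512 bool, what is visible of it) and "at" ([column, row] as shares, 0 to 1, of the picture: columns of its width, rows of its height, amid what is visible of it).
The state is a dict: "time_s": time; "joint_positions": joint angles; "qvel": joint speeds; "tau": joint torques, N m; "position": TCP position; "tcp_rot": TCP orientation; "force": force on the tool from outside, world axes, zero at the start; "moment": the same for the moment, N m; "opening": opening from 0.0 (shut) to 1.0 (fully open).
Only numpy, scipy, OpenCV 4.12 (cv2) and the standard library are available. Lean on these libraries where they do the work, as an engineer would, in place of code of your own. Each camera call takes 0.05 s, during which the arm holds its last target.

TASK

Set up the lathe for slitting: first put every loose clamp blank flat into a pocket of its own in the nest on the carriage. Then take the brush from its holder, dip its bristles well into the oil pot, lightly dab them on the teeth at the top of the slitting saw and stand the brush back in its holder; only after that crank the handwheel anticlockwise until the carriage's brass pointer stands in line with the index blade on the bed. Leave the pot standing and the other tools on the bench alone.

Things in the scene. Friction and masses are not known exactly. Their poses are not given: they have to be found in the camera images.
- lathe: Green bench lathe, fixed. Origin on the bench below the spindle axis; +y along the bed to the headstock (left), +x away from the robot. Bed top 105 mm high; spindle axis 195 mm high; chip tray (12 mm high) out to x -85 mm, carriage to -88, wheel to -129, handle to -203. Headstock y 230 to 460, 280 high; chuck 100 diameter, y 155 to 230; tailstock y -435 to -255, 250 high
- saw_top (a point): Topmost point of the teeth of the slitting saw: a steel disc, 76 mm diameter, 4 mm thick, upright in the lathe's x-z plane on a short arbor in the chuck; it does not turn. The chuck begins 40 mm to its +y side and rises 12 mm higher than the teeth
- pocket1 (a point): Middle of the floor of the nest's left-hand pocket. The nest is a dark steel comb on top of the carriage, floor 150 mm above the bench, with four alike pockets in a row along the lathe's y, 40 mm apart, each 41 mm (lathe x) by 28 mm (lathe y). Walls between pockets stand 14 mm above the floor; the x ends have only a lip 5 mm high, 6 mm thick. Axes as the lathe's; travels with the carriage
- pocket2 (a point): The same for the second pocket from the left
- pocket3 (a point): The same for the third pocket from the left
- pocket4 (a point): The same for the right-hand pocket
- handwheel (a joint): Turn of the carriage handwheel (96 mm diameter, axis along lathe x, 75 mm above the bench), rad. 0 with the handle at the top, starts within 0.9 of it; grows anticlockwise seen from the robot (top goes to lathe +y). A full turn moves the carriage, with wheel and nest, 25 mm to lathe +y. Stays where it is left; about 4 N at the handle turns it; range -1 to 21.4
- handle_grip (a point): Best grip point, on the axis of the crank handle, 22 mm from its free end and 52 mm in front of the wheel's face. The handle is a freely spinning black sleeve, 16 mm diameter, 72 mm long, parallel to the wheel's axis, pointing to lathe -x. At handwheel angle q it stands 36 mm * sin q to lathe +y of, and 36 mm * cos q above, the wheel's axis
- pointer (a point): Lower edge of the brass pointer blade, 3 mm thick, on an arm at the front left of the carriage; travels with it
- index_mark (a point): Top edge of the upright brass blade, 3 mm thick, on the index clamp, a small dark block fixed to the front of the bed. Axes as the lathe's. The pointer stands at the index when both blades are in line, one above the other (same place along the bed, the lathe's y; the pointer's edge is then 2 mm higher)
- pot: Small open aluminium oil pot, loose on the bench, 68 mm diameter, 46 mm high, wall 3 mm, floor 4 mm thick. Origin under its centre, z up
- holder: Brush holder, fixed to the bench: a steel tube on a 68 mm round foot. The bore is 28 mm wide, its floor 11 mm above the bench, the slightly flared mouth 70 mm above the bench. Origin under its centre, z up
- brush: Round oil brush, 60 g, 166 mm long, standing bristles down in the holder: bristles 14 mm diameter, 26 mm long, giving up to 10 mm lengthwise (0.4 N per mm); steel ferrule 16 mm diameter from 26 to 56 mm; wooden handle 14 mm diameter above. Origin at the middle of the bristles' end face when unpressed, z along the handle. Best gripped 125 mm above it (41 mm below the handle's top)
- blank1: Steel clamp blank, 150 g, loose on the bench, absent in some starts; all are alike: a block 34 mm (own x) by 22 mm (own y) by 22 mm high with a round-topped hub along own y on it (26 mm wide), 35 mm high over all, with a dark cross bore. Origin under its centre, z up; a half turn makes no difference. In a pocket its 34 mm side lies along the lathe's x
- blank2: Steel clamp blank, 150 g, loose on the bench, absent in some starts; all are alike: a block 34 mm (own x) by 22 mm (own y) by 22 mm high with a round-topped hub along own y on it (26 mm wide), 35 mm high over all, with a dark cross bore. Origin under its centre, z up; a half turn makes no difference. In a pocket its 34 mm side lies along the lathe's x
- blank3: Steel clamp blank, 150 g, loose on the bench, absent in some starts; all are alike: a block 34 mm (own x) by 22 mm (own y) by 22 mm high with a round-topped hub along own y on it (26 mm wide), 35 mm high over all, with a dark cross bore. Origin under its centre, z up; a half turn makes no difference. In a pocket its 34 mm side lies along the lathe's x
- blank4: Steel clamp blank, 150 g, loose on the bench, absent in some starts; all are alike: a block 34 mm (own x) by 22 mm (own y) by 22 mm high with a round-topped hub along own y on it (26 mm wide), 35 mm high over all, with a dark cross bore. Origin under its centre, z up; a half turn makes no difference. In a pocket its 34 mm side lies along the lathe's x
- mug: White mug, 82 mm wide, 95 mm high: bystander, leave it alone. Origin under its middle
- caliper: Dial caliper lying flat, 200 mm: bystander, leave it alone. Origin under its middle
- pliers: Red-handled pliers lying flat, 135 mm: bystander, leave it alone. Origin under its middle
- screwdriver: Screwdriver lying flat, 190 mm: bystander, leave it alone. Origin under its middle
- oilbottle: White plastic bottle with a red cap, 52 mm wide, 120 mm high: bystander, leave it alone. Origin under its middle
- parallel: Ground steel bar, 140 x 12 x 25 mm: bystander, leave it alone. Origin under its middle
- tin: Round steel tin, 66 mm wide, 36 mm high: bystander, leave it alone. Origin under its middle
Mind the look-alikes: they are no part of the job. What is shaped like the blank4 but brown or turquoise is not meant.

How it is judged:
By the outcome, as a careful person would: the job done as asked, in the order asked, and still so for the second after the job is handed in, with the robot touching nothing.
Of blank1, blank2, blank3, blank4 only 2 to 4 are there at a start; the rules pass over those that are not, and their reading is None.
At some moment in a run one of blank1, blank2, blank3, blank4, pot may be knocked a few centimetres aside while the robot is not near it.
It also fails if it takes over 210 s, if anything falls off the work surface, if the arm or the gripper's body presses on something with over 40 N, if the wrist force passes 120 N, or if a joint passes its speed limit or range.

## Working session

There is one attempt and no reset: what is moved stays moved. The work goes in short steps, Python scripts to look and compute and a tool call to move; the robot and the scene stay as the last step left them, time stands still between calls to the robot, and variables do not carry over. Pictures are saved under pics/ and viewed, and the job is handed in when it is done.

Besides the shell and the picture viewer there is one more tool, called after "Request:" by a JSON object that holds its "fn" and its "kwargs", one argument or row to a line. play_rows: Moves the arm, as the interface text tells. Shift numbers are shares of 0.8 m and turn numbers shares of 60 degrees, none past 1 either way. Its arguments: {"type":"object","properties":{"series":{"type":"array"},"gripper":{"type":"number"}},"required":["series"]}

```bash
ls -la; mkdir -p pics; cat > h.py <<'E'
import numpy as np, cv2
from rig import bot, vision, nets
def cap(name, save=None):
    p=vision.capture(name)
    if save: cv2.imwrite('pics/'+save, p['pixels'])
    return p
def K(p): return np.array([[p['fx'],0,p['cx']],[0,p['fy'],p['cy']],[0,0,1.]])
def ray(p,uv):
    n=cv2.undistortPoints(np.array([[uv]],float),K(p),np.array(p['D'],float))[0,0]
    T=np.array(p['extrinsics']); d=T[:3,:3]@np.array([n[0],n[1],1]); return T[:3,3],d/np.linalg.norm(d)
def onz(p,uv,z):
    o,d=ray(p,uv); return o+d*(z-o[2])/d[2]
def proj(p,X):
    T=np.linalg.inv(np.array(p['extrinsics'])); X=np.atleast_2d(np.array(X,float))
    r,_=cv2.Rodrigues(T[:3,:3]); u,_=cv2.projectPoints(X,r,T[:3,3],K(p),np.array(p['D'],float)); return u[:,0]
def tri(obs):
    A=np.zeros((3,3));b=np.zeros(3)
    for p,uv in obs:
        o,d=ray(p,uv); M=np.eye(3)-np.outer(d,d); A+=M;b+=M@o
    x=np.linalg.solve(A,b); return x,[np.linalg.norm((np.eye(3)-np.outer(ray(p,uv)[1],ray(p,uv)[1]))@(x-ray(p,uv)[0])) for p,uv in obs]
def px(at): return np.array([at[0]*512,at[1]*384])
E
python3 - <<'E'
from h import *
s=bot.read_state(); print({k:np.round(v,3).tolist() for k,v in s.items()}, bot.tips_ahead)
for n in ['side','top','wrist']:
    p=cap(n,n+'0.png'); print(n,p['fx'],p['cx'],p['cy'],p['D'],np.round(p['extrinsics'],3).tolist(),p['shot'])
E
```

```text
total 12
drwxr-xr-x  3 agent agent 4096 Dec  7 05:41 .
drwxr-xr-x 23 root  root  4096 Dec  7 05:41 ..
drwxr-xr-x  2 agent agent 4096 Dec  7 05:41 pics
{'time_s': 0.0, 'joint_positions': [58.299, 30.279, 82.156, 0.001, 67.69, -10.228], 'qvel': [-0.025, 0.007, -0.028, 0.043, 0.007, 0.162], 'tau': [0.001, -44.003, -17.659, 0.063, 0.058, -0.0], 'position': [0.228, 0.581, 0.291], 'tcp_rot': [[0.366, 0.931, -0.001], [0.931, -0.366, -0.002], [-0.002, -0.0, -1.0]], 'force': [-0.402, 0.101, 1.195], 'moment': [0.033, -0.008, 0.046], 'opening': 0.998} 0.0697
side 381.783956452327 259.8613878962937 192.28475010009168 [0.00450986 0.         0.         0.         0.        ] [[0.834, -0.409, 0.37, 0.064], [-0.551, -0.609, 0.571, -0.636], [-0.009, -0.68, -0.733, 0.964], [0.0, 0.0, 0.0, 1.0]] 1
top 478.2866158551132 259.46540028015374 193.85202672401434 [-0.11060813  0.          0.          0.          0.        ] [[0.029, -0.995, 0.094, 0.341], [-1.0, -0.028, 0.01, -0.001], [-0.008, -0.094, -0.996, 1.657], [0.0, 0.0, 0.0, 1.0]] 2
wrist 286.66652979404245 258.2281956573094 189.8726725034885 [-0.06547585  0.          0.          0.          0.        ] [[0.367, 0.893, 0.26, 0.157], [0.93, -0.352, -0.104, 0.609], [-0.002, 0.28, -0.96, 0.384], [0.0, 0.0, 0.0, 1.0]] 3
```

```bash
python3 - <<'E'
import cv2
for n in ['side','top']:
    im=cv2.imread(f'pics/{n}0.png'); cv2.imwrite(f'pics/{n}0b.png',cv2.resize(im,(768,576),interpolation=cv2.INTER_CUBIC))
E
```

```text
(no output)
```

View pics/side0b.png

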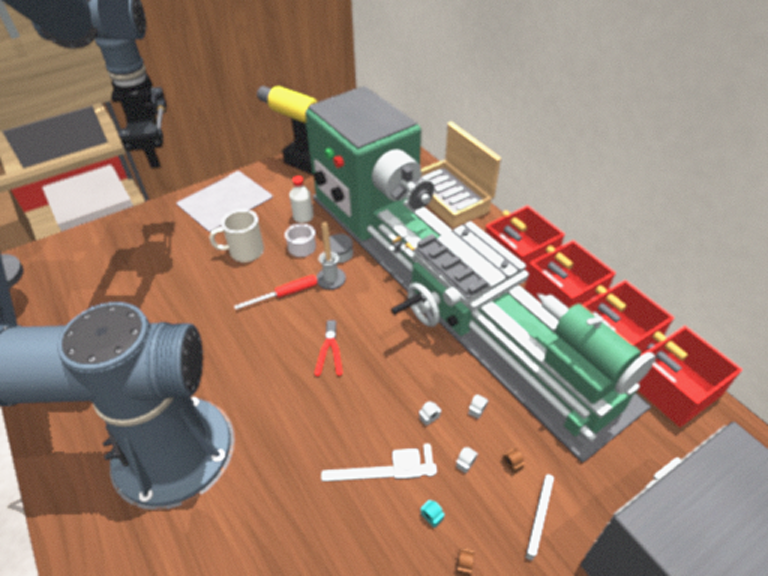

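View pics/top0b.png

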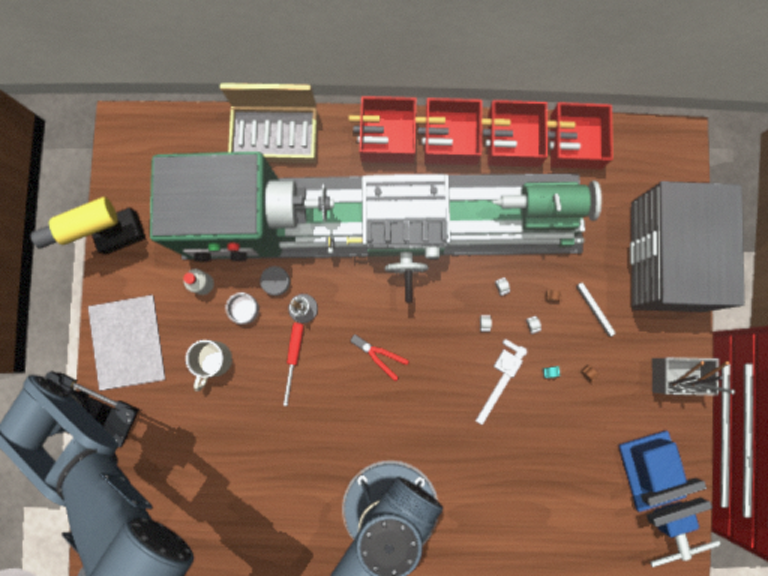

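View pics/wrist0.png

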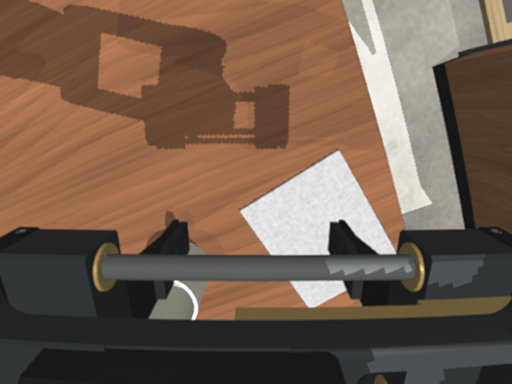

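```bash
python3 - <<'E'
from h import *
ps={n:cap(n) for n in ['side','top']}
names=['lathe','saw_top','pocket1','pocket2','pocket3','pocket4','handwheel','handle_grip','pointer','index_mark','pot','holder','brush','blank1','tin','mug']
for n in names:
    for c in ps:
        r=nets.look_for(ps[c],n); print(n,c,[(np.round(px(a['at']),1).tolist(),round(a['confidence'],2)) for a in r[:8]])
E
```

```text
lathe side [([311.1, 193.6], 0.98), ([303.2, 179.1], 0.16)]
lathe top [([238.3, 141.4], 0.76)]
saw_top side [([278.0, 127.4], 0.69)]
saw_top top [([213.3, 135.2], 0.59), ([201.1, 204.3], 0.49), ([272.6, 177.8], 0.4), ([271.3, 144.8], 0.2)]
pocket1 side [([303.8, 181.8], 0.58)]
pocket1 top [([273.2, 147.0], 0.88), ([248.9, 235.9], 0.75), ([322.2, 212.9], 0.47)]
pocket2 side [([303.8, 181.8], 0.58)]
pocket2 top [([273.2, 147.0], 0.88), ([248.9, 235.9], 0.75), ([322.2, 212.9], 0.47)]
pocket3 side [([303.8, 181.8], 0.58)]
pocket3 top [([273.2, 147.0], 0.88), ([248.9, 235.9], 0.75), ([322.2, 212.9], 0.47)]
pocket4 side [([303.8, 181.8], 0.58)]
pocket4 top [([273.2, 147.0], 0.88), ([248.9, 235.9], 0.75), ([322.2, 212.9], 0.47)]
handwheel side [([279.2, 202.2], 0.7)]
handwheel top [([270.2, 180.2], 0.74)]
handle_grip side [([279.7, 202.7], 0.93)]
handle_grip top [([269.5, 177.9], 0.5), ([271.3, 145.6], 0.27)]
pointer side [([303.2, 187.2], 0.91)]
pointer top [([272.3, 148.9], 0.81)]
index_mark side [([265.1, 165.0], 0.37)]
index_mark top [([219.1, 162.7], 0.43)]
pot side [([198.8, 160.3], 0.91), ([305.0, 186.6], 0.18)]
pot top [([161.7, 203.6], 0.55), ([203.6, 205.1], 0.37)]
holder side [([218.9, 181.9], 0.87)]
holder top [([185.4, 186.8], 0.73), ([201.6, 206.0], 0.68), ([136.5, 236.6], 0.33)]
brush side []
brush top [([199.7, 205.4], 0.41), ([271.8, 145.1], 0.4)]
blank1 side [([287.5, 275.6], 0.71), ([291.3, 340.5], 0.71), ([338.5, 308.6], 0.65), ([307.5, 373.9], 0.64), ([310.5, 306.7], 0.49), ([314.1, 267.8], 0.46)]
blank1 top [([323.9, 214.1], 0.6), ([366.6, 246.7], 0.58), ([391.0, 248.4], 0.58), ([368.9, 195.9], 0.54), ([354.8, 213.4], 0.5)]
tin side [([226.3, 162.3], 0.63), ([304.4, 181.8], 0.2)]
tin top [([185.9, 187.6], 0.6)]
mug side [([160.1, 156.1], 0.59), ([219.8, 231.6], 0.56)]
mug top [([137.9, 238.8], 0.84)]
```

```bash
python3 - <<'E'
import cv2
im=cv2.imread('pics/top0.png'); c=im[95:225,170:310]; cv2.imwrite('pics/topc.png',cv2.resize(c,None,fx=5,fy=4.6,interpolation=cv2.INTER_CUBIC)) 
c=im[95:225,170:310]; cv2.imwrite('pics/topc.png',cv2.resize(c,None,fx=4.6,fy=4.6,interpolation=cv2.INTER_CUBIC)) 
im=cv2.imread('pics/side0.png'); c=im[100:225,200:360]; cv2.imwrite('pics/sidec.png',cv2.resize(c,None,fx=4.8,fy=4.8,interpolation=cv2.INTER_CUBIC)) 
E
```

```text
(no output)
```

View pics/topc.png

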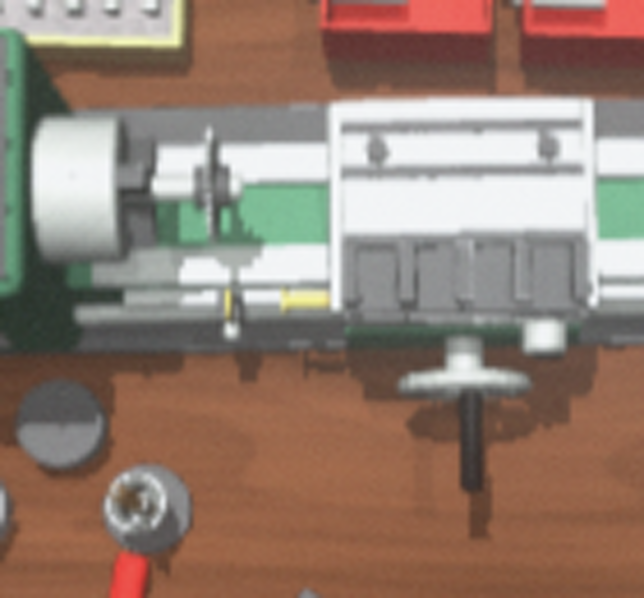

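View pics/sidec.png

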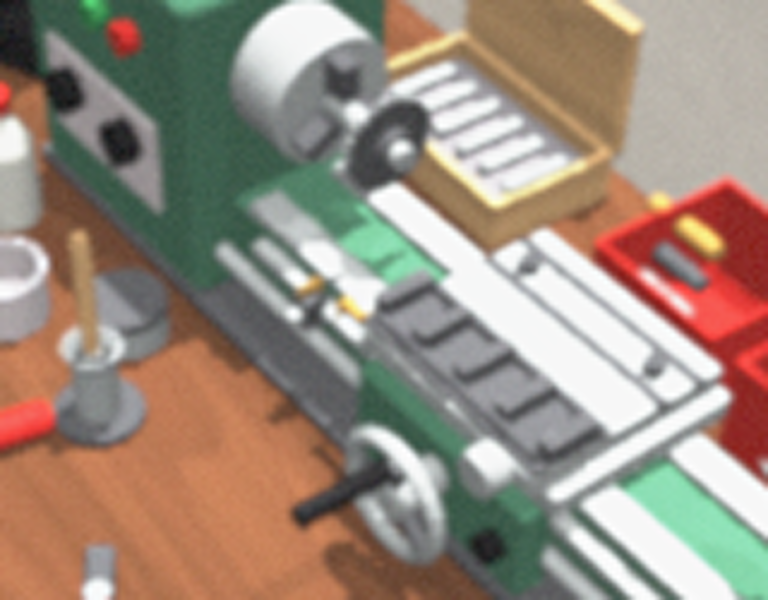

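```bash
python3 - <<'E'
from h import *
p=cap('top'); q=cap('side')
for n,uv,z in [('b1',(323.9,214.1),.02),('b2',(354.8,213.4),.02),('b3',(335.3,190.7),.02),('pot',(161,205.5),.046),('holder mouth',(199.5,205),.07),('pocket1?',(170+375/4.6,95+273/4.6),.15),('pocket4',(170+555/4.6,95+265/4.6),.15),('sawtop',(170+210/4.6,95+182/4.6),.233),('idx',(220,160.9),.08),('trayL',(170+10/4.6,95+350/4.6),.012),('trayR',(170+640/4.6,95+342/4.6),.012),('handleend',(170+472/4.6,95+488/4.6),.11)]:
    print(n,np.round(onz(p,uv,z),3))
E
```

```text
b1 [ 0.432 -0.207  0.02 ]
b2 [ 0.437 -0.314  0.02 ]
b3 [ 0.514 -0.245  0.02 ]
pot [0.444 0.349 0.046]
holder mouth [0.448 0.214 0.07 ]
pocket1? [0.609 0.043 0.15 ]
pocket4 [ 0.619 -0.081  0.15 ]
sawtop [0.653 0.152 0.233]
idx [0.597 0.15  0.08 ]
trayL [0.568 0.323 0.012]
trayR [ 0.587 -0.154  0.012]
handleend [ 0.465 -0.029  0.11 ]
```

Request:
{"fn": "play_rows", "kwargs": {
  "series": [
    {"tz": 0.05},
    {"tz": 0.05},
    {"tz": 0.05},
    {"tz": 0.05},
    {"tx": 0.0375, "ty": -0.0417, "turn": 0.036},
    {"tx": 0.0375, "ty": -0.0417, "turn": 0.036},
    {"tx": 0.0375, "ty": -0.0417, "turn": 0.036},
    {"tx": 0.0375, "ty": -0.0417, "turn": 0.036},
    {"tx": 0.0375, "ty": -0.0417, "turn": 0.036},
    {"tx": 0.0375, "ty": -0.0417, "turn": 0.036}
  ]
}}

```text
invalid input
```

Request:
{"fn": "play_rows", "kwargs": {
  "series": [
    {"tx": 0.0375, "ty": -0.0417, "turn": 0.036},
    {"tx": 0.0375, "ty": -0.0417, "turn": 0.036},
    {"tx": 0.0375, "ty": -0.0417, "turn": 0.036},
    {"tx": 0.0375, "ty": -0.0417, "turn": 0.036},
    {"tx": 0.0375, "ty": -0.0417},
    {"tx": 0.0375, "ty": -0.0417},
    {"tx": 0.0375, "ty": -0.0417},
    {"tx": 0.0375, "ty": -0.0417},
    {"tx": 0.0375, "ty": -0.0417},
    {}
  ]
}}

```text
invalid input
```

```bash
python3 - <<'E'
from h import *
p=cap('wrist','w1.png'); print(np.round(p['extrinsics'],4).tolist()); print(bot.read_state()['tcp_rot'])
cv2.imwrite('pics/w1b.png',cv2.resize(p['pixels'],(768,576),interpolation=cv2.INTER_CUBIC))
E
```

```text
[[0.3669, 0.893, 0.2607, 0.1571], [0.9303, -0.3522, -0.1028, 0.6096], [0.0, 0.2802, -0.9599, 0.385], [0.0, 0.0, 0.0, 1.0]]
[[ 3.66079492e-01  9.30583583e-01 -4.00657146e-05]
 [ 9.30583581e-01 -3.66079494e-01 -4.75325641e-05]
 [-5.89002603e-05 -1.98837993e-05 -9.99999998e-01]]
```

View pics/w1b.png

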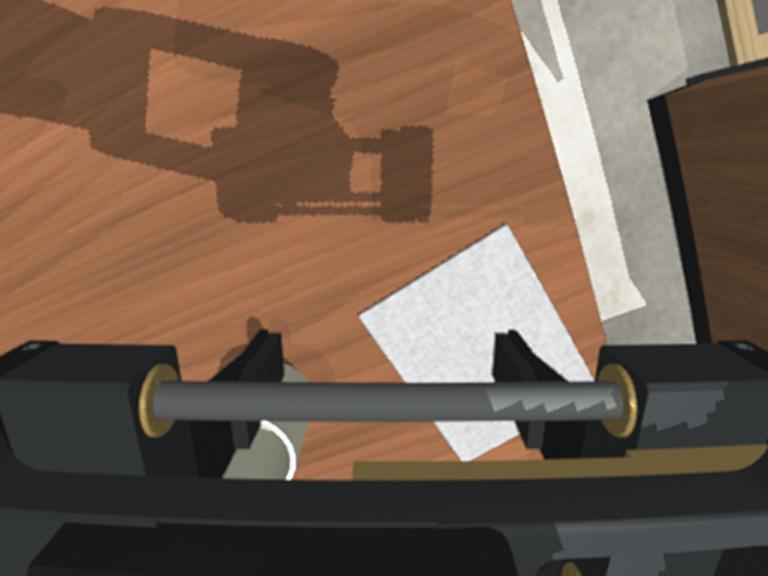

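Request:
{"fn": "play_rows", "kwargs": {
  "series": [
    {"tx": 0, "ty": 0, "tz": 0.05, "turn": 0},
    {"tx": 0, "ty": 0, "tz": 0.05, "turn": 0},
    {"tx": 0, "ty": 0, "tz": 0.05, "turn": 0},
    {"tx": 0, "ty": 0, "tz": 0.05, "turn": 0}
  ]
}}

```text
time_s: 2.4
position: [0.2286, 0.5814, 0.4539]
tcp_rot: [[0.366, 0.931, 0.0], [0.931, -0.366, -0.0], [-0.0, 0.0, -1.0]]
force: [0.7, 1.4, 0.2]
opening: 1.0
```

Request:
{"fn": "play_rows", "kwargs": {
  "series": [
    {"tx": 0.0375, "ty": -0.0417, "tz": 0, "turn": 0.036},
    {"tx": 0.0375, "ty": -0.0417, "tz": 0, "turn": 0.036},
    {"tx": 0.0375, "ty": -0.0417, "tz": 0, "turn": 0.036},
    {"tx": 0.0375, "ty": -0.0417, "tz": 0, "turn": 0.036},
    {"tx": 0.0375, "ty": -0.0417, "tz": 0, "turn": 0.036},
    {"tx": 0.0375, "ty": -0.0417, "tz": 0, "turn": 0.036},
    {"tx": 0.0375, "ty": -0.0417, "tz": 0, "turn": 0.036},
    {"tx": 0.0375, "ty": -0.0417, "tz": 0, "turn": 0.036},
    {"tx": 0.0375, "ty": -0.0417, "tz": 0, "turn": 0.036},
    {"tx": 0.0375, "ty": -0.0417, "tz": 0, "turn": 0.036}
  ]
}}

```text
time_s: 3.4
position: [0.5297, 0.2464, 0.4524]
tcp_rot: [[-0.004, 1.0, 0.0], [1.0, 0.004, 0.0], [0.0, 0.0, -1.0]]
force: [1.4, 0.8, 0.1]
opening: 1.004
```

Request:
{"fn": "play_rows", "kwargs": {
  "series": [
    {"tx": 0.0375, "ty": -0.0417, "tz": 0, "turn": 0},
    {"tx": 0.0375, "ty": -0.0417, "tz": 0, "turn": 0},
    {"tx": 0.0375, "ty": -0.0417, "tz": 0, "turn": 0},
    {"tx": 0.0375, "ty": -0.0417, "tz": 0, "turn": 0},
    {"tx": 0.0375, "ty": -0.0417, "tz": 0, "turn": 0},
    {"tx": 0, "ty": 0, "tz": 0, "turn": 0},
    {"tx": 0, "ty": 0, "tz": 0, "turn": 0}
  ]
}}

```text
time_s: 4.1
position: [0.679, 0.0802, 0.4513]
tcp_rot: [[-0.0, 1.0, -0.002], [1.0, 0.0, 0.001], [0.001, -0.002, -1.0]]
force: [-0.5, 0.5, 0.2]
opening: 1.001
```

```bash
python3 - <<'E'
from h import *
p=cap('wrist','w1.png'); print(np.round(p['extrinsics'],4).tolist()); s=bot.read_state(); print(s['tcp_rot'],s['joint_positions'],s['position'])
cv2.imwrite('pics/w1b.png',cv2.resize(p['pixels'],(768,576),interpolation=cv2.INTER_CUBIC))
import pickle; pickle.dump(p,open('w1.pkl','wb'))
E
```

```text
[[0.0006, 0.9604, 0.2786, 0.6022], [1.0, -0.0009, 0.0009, 0.0798], [0.0012, 0.2786, -0.9604, 0.5442], [0.0, 0.0, 0.0, 1.0]]
[[-1.81091946e-03  9.99997289e-01 -1.46351576e-03]
 [ 9.99998027e-01  1.81211109e-03  8.13306313e-04]
 [ 8.15956161e-04 -1.46204004e-03 -9.99998598e-01]] [-2.52417685e+00  2.84293606e+01  6.00619026e+01  4.28774355e-02
  9.15945606e+01 -9.26268081e+01] [0.67838949 0.08137841 0.45178109]
```

View pics/w1b.png

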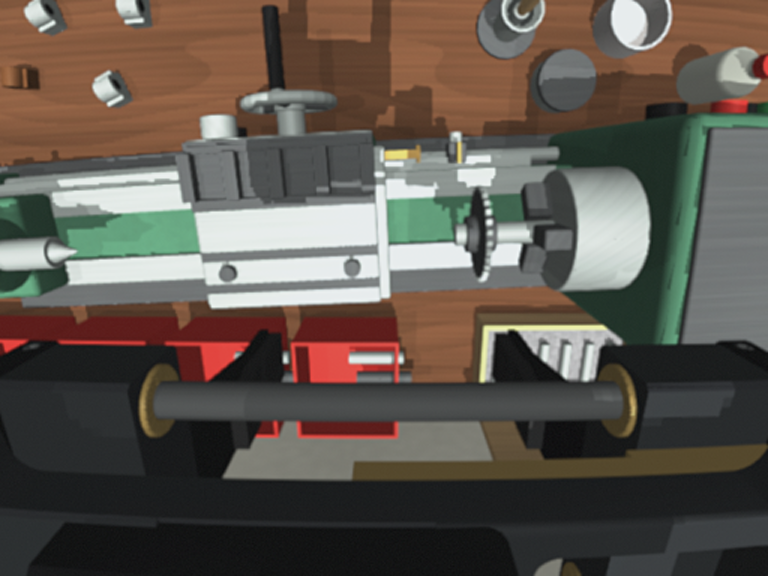

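```bash
python3 - <<'E'
import cv2
im=cv2.imread('pics/w1.png'); cv2.imwrite('pics/w1c.png',cv2.resize(im[80:145,115:265],None,fx=5.2,fy=5.2,interpolation=cv2.INTER_CUBIC))
cv2.imwrite('pics/w1d.png',cv2.resize(im[75:205,245:345],None,fx=4.6,fy=4.6,interpolation=cv2.INTER_CUBIC))
E
```

```text
(no output)
```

View pics/w1c.png

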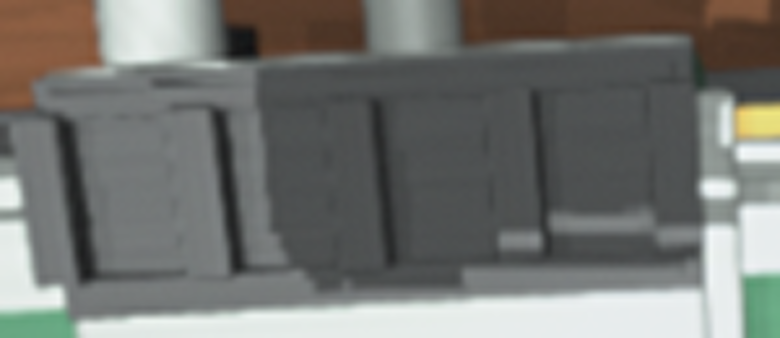

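View pics/w1d.png

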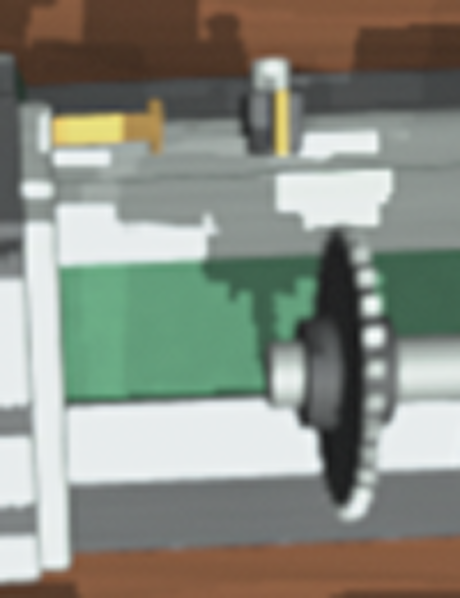

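```bash
python3 - <<'E'
from h import *
import pickle; p=pickle.load(open('w1.pkl','rb'))
s=5.2
f=lambda x,y:(115+(x+.5)/s-.5,80+(y+.5)/s-.5)
for n,a,b in [('Al',(17,120),(40,285)),('A',(60,118),(82,280)),('B',(212,105),(237,272)),('C',(372,97),(390,265)),('D',(530,90),(543,250)),('E',(695,82),(700,245))]:
    A=onz(p,f(*a),.164);B=onz(p,f(*b),.164); print(n,np.round(A,4),np.round(B,4),'yaw',np.degrees(np.arctan2((B-A)[1],(B-A)[0])),'mid',np.round((A+B)/2,4))
# outer edges
for n,a,b,z in [('front top edge',(45,75),(690,38),.155),('rear lip outer',(75,315),(700,278),.155),('carr rear',(80,318),(705,290),.15)]:
    A=onz(p,f(*a),z);B=onz(p,f(*b),z); d=B-A; print(n,np.round(A,4),np.round(B,4),np.degrees(np.arctan2(-d[0],d[1])))
g=lambda x,y:(245+(x+.5)/4.6-.5,75+(y+.5)/4.6-.5)
print('idx',onz(p,g(283,93),.1),onz(p,g(283,150),.1))
print('ptr',onz(p,g(156,103),.1),onz(p,g(156,150),.1))
print('saw bottom-left top/bot',onz(p,g(343,228),.195),onz(p,g(345,515),.195))
for n in ['saw_top','pointer','index_mark','pocket1','handle_grip']:
    pass
E
```

```text
Al [ 0.5947 -0.1015  0.164 ] [ 0.6355 -0.1004  0.164 ] yaw 1.5449724711249815 mid [ 0.6151 -0.101   0.164 ]
A [ 0.5944 -0.0905  0.164 ] [ 0.6344 -0.0893  0.164 ] yaw 1.7186316793530592 mid [ 0.6144 -0.0899  0.164 ]
B [ 0.592  -0.0517  0.164 ] [ 0.6328 -0.0489  0.164 ] yaw 3.9437394961960472 mid [ 0.6124 -0.0503  0.164 ]
C [ 0.5906 -0.0117  0.164 ] [ 0.6314 -0.0097  0.164 ] yaw 2.862068073579544 mid [ 0.611  -0.0107  0.164 ]
D [0.5893 0.0272 0.164 ] [0.6279 0.0291 0.164 ] yaw 2.784238158966399 mid [0.6086 0.0282 0.164 ]
E [0.5876 0.0676 0.164 ] [0.6268 0.0685 0.164 ] yaw 1.308177960300314 mid [0.6072 0.0681 0.164 ]
front top edge [ 0.5836 -0.0973  0.155 ] [0.5767 0.0662 0.155 ] 2.417369121126462
rear lip outer [ 0.6442 -0.0962  0.155 ] [0.6358 0.0682 0.155 ] 2.938944256926994
carr rear [ 0.6456 -0.0972  0.15  ] [0.6393 0.0693 0.15  ] 2.149670664420724
idx [0.58418597 0.15145224 0.1       ] [0.6020662  0.15214934 0.1       ]
ptr [0.58747986 0.11047114 0.1       ] [0.60222377 0.1107096  0.1       ]
saw bottom-left top/bot [0.62167581 0.15314508 0.195     ] [0.69917887 0.15799876 0.195     ]
```

Request:
{"fn": "play_rows", "kwargs": {
  "series": [
    {"tx": -0.025, "ty": -0.0533, "tz": 0, "turn": 0},
    {"tx": -0.025, "ty": -0.0533, "tz": 0, "turn": 0},
    {"tx": -0.025, "ty": -0.0533, "tz": 0, "turn": 0},
    {"tx": -0.025, "ty": -0.0533, "tz": 0, "turn": 0},
    {"tx": -0.025, "ty": -0.0533, "tz": 0, "turn": 0},
    {"tx": -0.025, "ty": -0.0533, "tz": -0.01, "turn": 0},
    {"tx": -0.025, "ty": -0.0533, "tz": -0.02, "turn": 0},
    {"tx": -0.025, "ty": -0.0533, "tz": -0.03, "turn": 0},
    {"tx": 0, "ty": 0, "tz": -0.06, "turn": 0},
    {"tx": 0, "ty": 0, "tz": -0.06, "turn": 0}
  ]
}}

```text
time_s: 5.15
position: [0.5195, -0.2576, 0.3101]
tcp_rot: [[-0.001, 1.0, 0.004], [1.0, 0.001, -0.002], [-0.002, 0.004, -1.0]]
force: [0.8, 0.5, -0.9]
opening: 1.002
```

Request:
{"fn": "play_rows", "kwargs": {
  "series": [
    {"tx": 0, "ty": 0, "tz": 0, "turn": 0},
    {"tx": 0, "ty": 0, "tz": 0, "turn": 0}
  ]
}}

```text
time_s: 5.35
position: [0.5201, -0.2563, 0.3103]
tcp_rot: [[-0.004, 1.0, -0.0], [1.0, 0.004, 0.0], [0.0, -0.0, -1.0]]
force: [0.1, 0.2, 1.5]
opening: 0.997
```

```bash
python3 - <<'E'
from h import *
import pickle
p=cap('wrist','w2.png'); s=bot.read_state(); print(s['position'])
pickle.dump(p,open('w2.pkl','wb'))
cv2.imwrite('pics/w2b.png',cv2.resize(p['pixels'],(768,576),interpolation=cv2.INTER_CUBIC))
r=nets.masks_of(p,'blank1')
for a in r: print(px(a['at']),a['confidence'],a['region'].sum(), p['pixels'][a['region']].mean(0), onz(p,px(a['at']),.018))
E
```

```text
[ 0.5211183  -0.25711457  0.311921  ]
[297.6256  94.6944] 0.88 541 [182.00924214 186.83179298 179.50092421] [ 0.42781623 -0.20602234  0.018     ]
[175.104    8.6016] 0.84 553 [175.43037975 180.15913201  83.20976492] [ 0.32615663 -0.35808239  0.018     ]
[209.92    94.1952] 0.83 541 [180.58780037 185.15896488 176.79112754] [ 0.42748566 -0.31880318  0.018     ]
[181.0944 147.1104] 0.81 535 [ 76.44672897 113.70280374 166.87663551] [ 0.49568366 -0.3604959   0.018     ]
[104.2944   9.792 ] 0.61 594 [ 69.78956229 103.26094276 151.08417508] [ 0.32460289 -0.44691098  0.018     ]
[265.5232 162.0864] 0.6 455 [228.25054945 229.94285714 226.95824176] [ 0.51601459 -0.24647117  0.018     ]
[301.5168 230.0928] 0.45 19860 [120.56681772 132.11752266 111.0153575 ] [ 0.61657983 -0.19273534  0.018     ]
```

View pics/w2b.png

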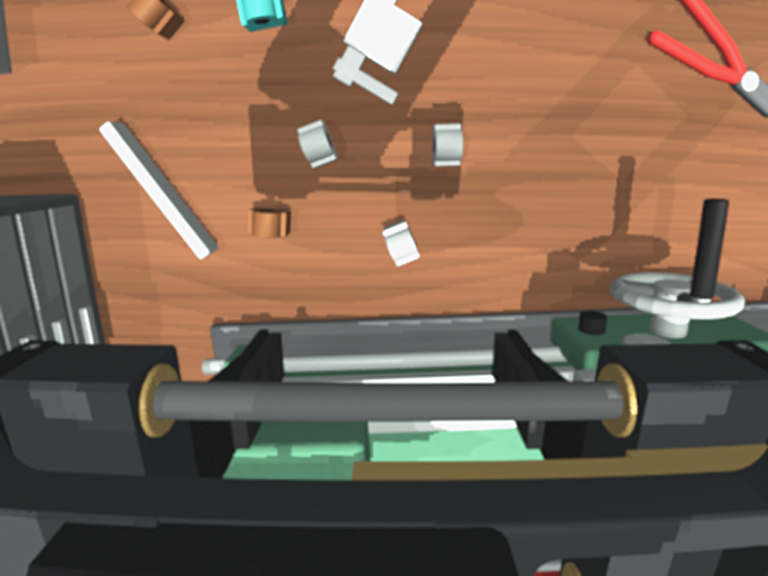

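```bash
cat > fit.py <<'E'
from h import *
from scipy.optimize import minimize
def model(x,y,th,z0=0):
    b=np.array([[sx*.017,sy*.011,z] for sx in(-1,1) for sy in(-1,1) for z in(0,.022)])
    a=np.linspace(0,np.pi,13); h=np.array([[.013*np.cos(t),sy*.011,.022+.013*np.sin(t)] for t in a for sy in(-1,1)])
    c,s=np.cos(th),np.sin(th);R=np.array([[c,-s,0],[s,c,0],[0,0,1]])
    return [q@R.T+[x,y,z0] for q in(b,h)]
def render(p,par,S,off,shape,z0=0):
    im=np.zeros(shape,np.uint8)
    for q in model(*par,z0=z0):
        u=(proj(p,q)+.5)*S-np.array(off)*S-.5
        cv2.fillConvexPoly(im,cv2.convexHull(np.round(u*16).astype(np.int32)),255,shift=4)
    return im>0
def fit(p,mask,z0=0):
    ys,xs=np.where(mask); o=(xs.min()-8,ys.min()-8); w=xs.max()+9-o[0]; h=ys.max()+9-o[1]; S=6
    sub=np.zeros((h,w),np.float32)
    x0=max(o[0],0);y0=max(o[1],0); mm=mask[y0:o[1]+h,x0:o[0]+w]; sub[y0-o[1]:y0-o[1]+mm.shape[0],x0-o[0]:x0-o[0]+mm.shape[1]]=mm
    M=cv2.resize(sub,None,fx=S,fy=S,interpolation=cv2.INTER_LINEAR)>.5
    c=onz(p,(xs.mean(),ys.mean()),z0+.018)
    def cost(v):
        r=render(p,(v[0]/1000,v[1]/1000,v[2]*.05),S,o,M.shape,z0); return 1-(r&M).sum()/((r|M).sum())
    best=None
    for t in range(0,180,15):
        v0=[c[0]*1e3,c[1]*1e3,np.radians(t)/.05]
        f=cost(v0)
        if best is None or f<best[0]: best=(f,v0,t)
    res=[]
    for dt in (-15,0,15,90):
        v0=list(best[1]); v0[2]=np.radians(best[2]+dt)/.05
        r=minimize(cost,v0,method='Nelder-Mead',options=dict(initial_simplex=np.array([v0]+[np.array(v0)+d for d in np.diag([3,3,3.])]),xatol=.02,fatol=1e-4,maxiter=200)); res.append(r)
    res.sort(key=lambda r:r.fun)
    return [(np.round(r.x[:2],1).tolist(),round(np.degrees(r.x[2]*.05)%180,1),round(r.fun,3)) for r in res[:4]]
def blanks(p,z0=0,zref=.018):
    out=[]
    for a in nets.masks_of(p,'blank1'):
        m=a['region']
        if m.sum()<100 or m.sum()>3000: continue
        c=p['pixels'][m].mean(0)
        if c.max()-c.min()>35: continue
        out.append((px(a['at']),a['confidence'],fit(p,m,z0)))
    return out
E
python3 - <<'E'
from fit import *
import time
t=time.time()
p=cap('wrist')
for o in blanks(p): print(o)
p=cap('top')
for o in blanks(p): print(o)
print(time.time()-t)
E
```

```text
(array([297.216 ,  92.5056]), 0.96, [([430.5, -205.8], np.float64(0.9), np.float64(0.044)), ([430.5, -205.8], np.float64(1.0), np.float64(0.044)), ([430.5, -205.8], np.float64(1.1), np.float64(0.045)), ([430.5, -206.0], np.float64(0.8), np.float64(0.045))])
(array([212.992 ,  90.8928]), 0.75, [([429.3, -317.1], np.float64(21.8), np.float64(0.077)), ([429.5, -317.2], np.float64(21.2), np.float64(0.077)), ([429.6, -317.3], np.float64(21.7), np.float64(0.078)), ([429.3, -317.3], np.float64(21.8), np.float64(0.078))])
(array([269.8752, 159.0144]), 0.58, [([514.7, -243.7], np.float64(23.6), np.float64(0.07)), ([514.8, -243.9], np.float64(24.3), np.float64(0.07)), ([514.7, -243.7], np.float64(23.5), np.float64(0.07)), ([514.8, -243.7], np.float64(24.5), np.float64(0.07))])
(array([271.5136, 179.2896]), 0.73, [([550.7, -23.4], np.float64(91.5), np.float64(0.701)), ([543.4, -22.2], np.float64(58.0), np.float64(0.704)), ([544.1, -21.6], np.float64(54.2), np.float64(0.704)), ([544.0, -21.6], np.float64(52.8), np.float64(0.704))])
4.178667783737183
```

```bash
python3 - <<'E'
import cv2
im=cv2.imread('pics/w2.png'); cv2.imwrite('pics/w2c.png',cv2.resize(im[195:300,130:400],None,fx=2.9,fy=2.9,interpolation=cv2.INTER_CUBIC))
im=cv2.imread('pics/side0.png'); cv2.imwrite('pics/sided.png',cv2.resize(im[190:310,300:450],None,fx=5,fy=5,interpolation=cv2.INTER_CUBIC))
im=cv2.imread('pics/top0.png'); cv2.imwrite('pics/topd.png',cv2.resize(im[110:180,270:410],None,fx=5.5,fy=5.5,interpolation=cv2.INTER_CUBIC))
E
```

```text
(no output)
```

View pics/sided.png

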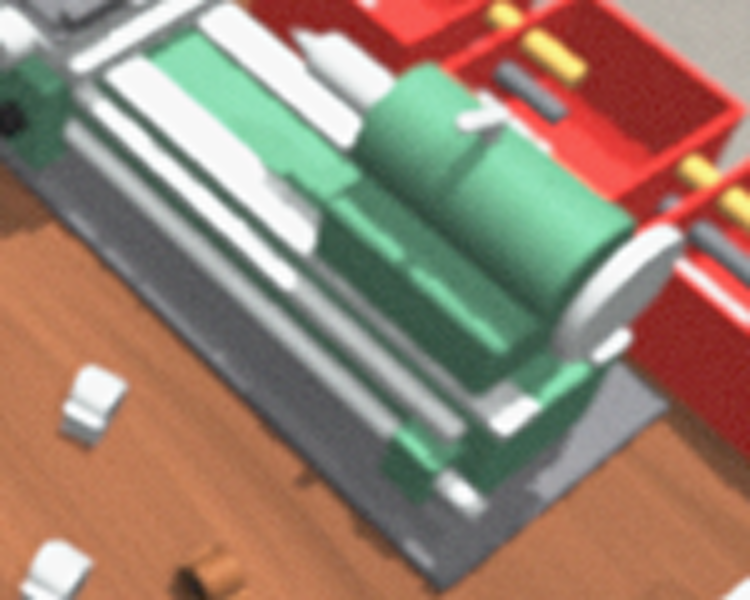

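View pics/topd.png

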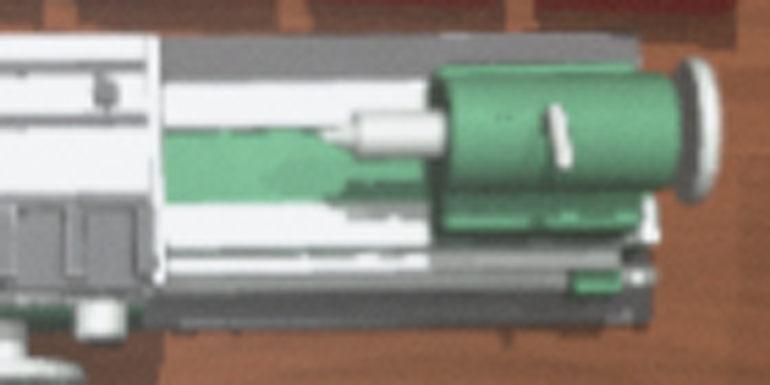

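```bash
python3 - <<'E'
from h import *
p=cap('top'); q=cap('side')
f=lambda x,y:(270+(x+.5)/5.5-.5,110+(y+.5)/5.5-.5)
for z in(.04,.06,.08): print(z,onz(p,f(300,291),z),onz(p,f(500,292),z))
print('tray',onz(p,f(300,328),.012))
g=lambda x,y:(300+(x+.5)/5-.5,190+(y+.5)/5-.5)
# rod front edge line in side at (230,290)
for z in(.04,.06,.08): print(z,onz(q,g(230,295),z),onz(q,g(390,435),z))
E
```

```text
0.04 [ 0.60782039 -0.20270468  0.04      ] [ 0.61095087 -0.32796712  0.04      ]
0.06 [ 0.60452336 -0.20021536  0.06      ] [ 0.60761514 -0.32392894  0.06      ]
0.08 [ 0.60122634 -0.19772603  0.08      ] [ 0.60427941 -0.31989077  0.08      ]
tray [ 0.58877221 -0.20652544  0.012     ]
0.04 [ 0.61375096 -0.24029222  0.04      ] [ 0.62400171 -0.35746129  0.04      ]
0.06 [ 0.60186227 -0.24884615  0.06      ] [ 0.61189119 -0.36347965  0.06      ]
0.08 [ 0.58997357 -0.25740009  0.08      ] [ 0.59978067 -0.36949801  0.08      ]
```

```bash
cat >> h.py <<'E'
def tcp(n=6):
    P=[];A=[];F=[]
    for i in range(n):
        vision.capture('side'); s=bot.read_state(); P.append(s['position']); R=np.array(s['tcp_rot']); A.append(np.degrees(np.arctan2(R[1,0],R[0,0]))); F.append(s['force'])
    return np.round(np.mean(P,0),4),np.round(np.std(P,0),4),round(np.mean(A),2),np.round(np.mean(F,0),2)
E
python3 -c "
from h import *
print(tcp(10))"
```

```text
(array([ 0.5199, -0.2576,  0.3097]), array([0.0001, 0.    , 0.0004]), np.float64(90.12), array([-0.39, -0.35,  0.19]))
```

Request:
{"fn": "play_rows", "kwargs": {
  "series": [
    {"tx": -0.0016, "ty": 0.0043, "tz": -0.025, "turn": 0.0996},
    {"tx": -0.0016, "ty": 0.0043, "tz": -0.025, "turn": 0.0996},
    {"tx": -0.0016, "ty": 0.0043, "tz": -0.025, "turn": 0.0996},
    {"tx": -0.0016, "ty": 0.0043, "tz": -0.025, "turn": 0.0996},
    {"tx": 0, "ty": 0, "tz": -0.04, "turn": 0},
    {"tx": 0, "ty": 0, "tz": -0.04, "turn": 0},
    {"tx": 0, "ty": 0, "tz": -0.04, "turn": 0},
    {"tx": 0, "ty": 0, "tz": 0, "turn": 0},
    {"tx": 0, "ty": 0, "tz": 0, "turn": 0}
  ]
}}

```text
time_s: 7.15
position: [0.5148, -0.2439, 0.1335]
tcp_rot: [[-0.407, 0.913, -0.001], [0.913, 0.407, 0.001], [0.001, -0.001, -1.0]]
force: [0.6, -0.5, 1.2]
opening: 1.001
```

```bash
python3 - <<'E'
from fit import *
p=cap('wrist','w3.png'); print(tcp())
cv2.imwrite('pics/w3b.png',cv2.resize(p['pixels'],(768,576)))
T=cap('top')
for o in blanks(T)+blanks(p): print(o)
E
```

```text
(array([ 0.5156, -0.2444,  0.1352]), array([0.0002, 0.0002, 0.0002]), np.float64(114.03), array([0.21, 0.24, 0.05]))Traceback (most recent call last):
  File "<stdin>", line 5, in <module>
  File "fit.py", line 35, in blanks
    for a in nets.masks_of(p,'blank1'):
             ~~~~~~~~~~~~~^^^^^^^^^^^^
ValueError: only the last four pictures can be asked about
```

View pics/w3b.png

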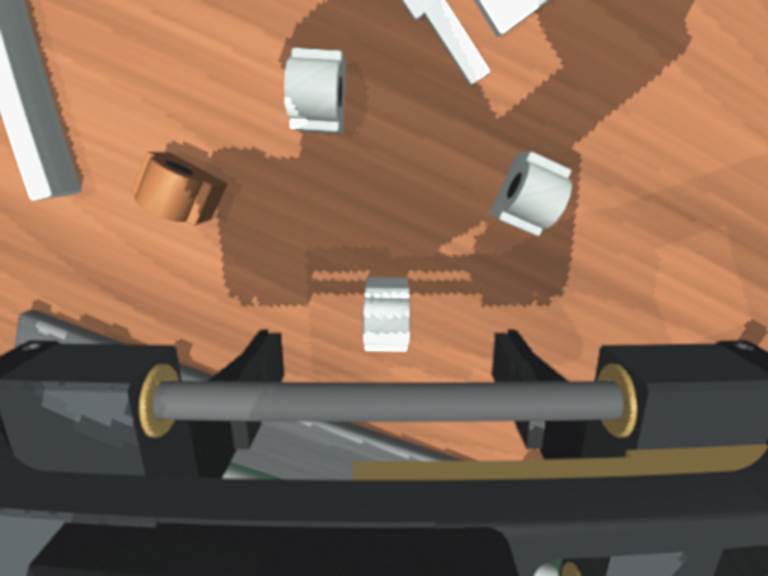

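Request:
{"fn": "play_rows", "kwargs": {
  "series": [
    {"tx": 0, "ty": 0, "tz": -0.0152, "turn": 0},
    {"tx": 0, "ty": 0, "tz": -0.0152, "turn": 0},
    {"tx": 0, "ty": 0, "tz": -0.0152, "turn": 0},
    {"tx": 0, "ty": 0, "tz": -0.0152, "turn": 0},
    {"tx": 0, "ty": 0, "tz": 0, "turn": 0},
    {"tx": 0, "ty": 0, "tz": 0, "turn": 0}
  ]
}}

```text
time_s: 8.2
position: [0.5144, -0.2436, 0.0841]
tcp_rot: [[-0.407, 0.913, -0.001], [0.913, 0.407, 0.001], [0.001, -0.001, -1.0]]
force: [0.9, -0.4, -0.6]
opening: 0.998
```

Request:
{"fn": "play_rows", "kwargs": {
  "series": [
    {"tx": 0, "ty": 0, "tz": 0, "turn": 0},
    {"tx": 0, "ty": 0, "tz": 0, "turn": 0},
    {"tx": 0, "ty": 0, "tz": 0, "turn": 0},
    {"tx": 0, "ty": 0, "tz": 0, "turn": 0},
    {"tx": 0, "ty": 0, "tz": 0, "turn": 0},
    {"tx": 0, "ty": 0, "tz": 0, "turn": 0},
    {"tx": 0, "ty": 0, "tz": 0, "turn": 0},
    {"tx": 0, "ty": 0, "tz": 0, "turn": 0}
  ],
  "gripper": 0
}}

```text
time_s: 9.0
position: [0.5147, -0.2438, 0.0849]
tcp_rot: [[-0.407, 0.913, -0.0], [0.913, 0.407, 0.0], [0.0, -0.0, -1.0]]
force: [-0.0, -0.3, -0.8]
opening: 0.353
```

Request:
{"fn": "play_rows", "kwargs": {
  "series": [
    {"tx": 0, "ty": 0, "tz": 0, "turn": 0},
    {"tx": 0, "ty": 0, "tz": 0, "turn": 0},
    {"tx": 0, "ty": 0, "tz": 0, "turn": 0},
    {"tx": 0, "ty": 0, "tz": 0, "turn": 0}
  ]
}}

```text
time_s: 9.4
position: [0.5148, -0.244, 0.0849]
tcp_rot: [[-0.407, 0.913, 0.0], [0.913, 0.407, -0.0], [-0.0, 0.0, -1.0]]
force: [0.0, -1.2, 0.1]
opening: 0.25
```

```bash
python3 - <<'E'
from h import *
p=cap('wrist','w4.png'); print(tcp(), bot.read_state()['opening'])
cv2.imwrite('pics/w4b.png',cv2.resize(p['pixels'],(768,576)))
E
```

```text
(array([ 0.5148, -0.2439,  0.0849]), array([0., 0., 0.]), np.float64(114.03), array([ 0.69, -0.31, -0.35])) 0.25127646523399594
```

View pics/w4b.png

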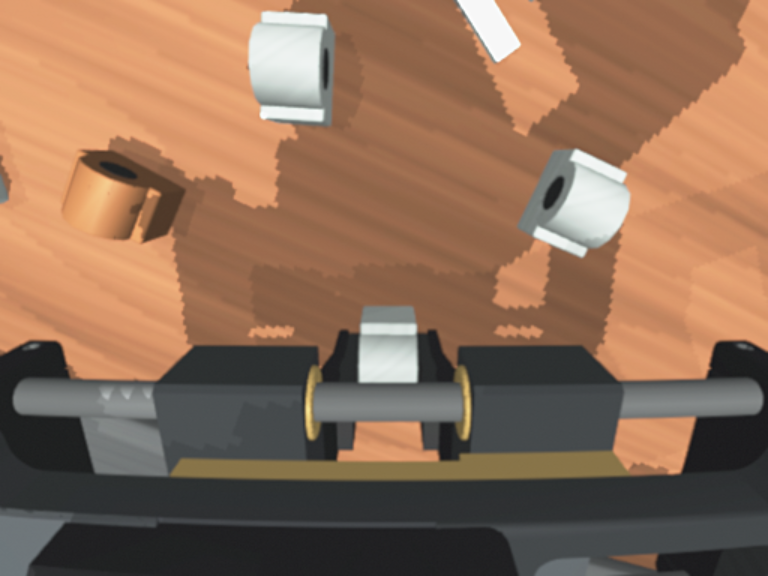

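Request:
{"fn": "play_rows", "kwargs": {
  "series": [
    {"tx": 0, "ty": 0, "tz": 0.0538, "turn": 0},
    {"tx": 0, "ty": 0, "tz": 0.0538, "turn": 0},
    {"tx": 0, "ty": 0, "tz": 0.0538, "turn": 0},
    {"tx": 0, "ty": 0, "tz": 0.0538, "turn": 0},
    {"tx": 0, "ty": 0, "tz": 0.0538, "turn": 0},
    {"tx": 0.0246, "ty": 0.0417, "tz": 0, "turn": -0.0717},
    {"tx": 0.0246, "ty": 0.0417, "tz": 0, "turn": -0.0717},
    {"tx": 0.0246, "ty": 0.0417, "tz": 0, "turn": -0.0717},
    {"tx": 0.0246, "ty": 0.0417, "tz": 0, "turn": -0.0717},
    {"tx": 0.0246, "ty": 0.0417, "tz": 0, "turn": -0.0717}
  ]
}}

```text
time_s: 10.75
position: [0.6129, -0.0754, 0.2996]
tcp_rot: [[-0.041, 0.999, -0.002], [0.999, 0.041, 0.001], [0.001, -0.002, -1.0]]
force: [-0.2, -0.0, -1.9]
opening: 0.252
```

Request:
{"fn": "play_rows", "kwargs": {
  "series": [
    {"tx": 0, "ty": 0, "tz": 0, "turn": 0},
    {"tx": 0, "ty": 0, "tz": 0, "turn": 0},
    {"tx": 0, "ty": 0, "tz": 0, "turn": 0}
  ]
}}

```text
time_s: 11.05
position: [0.6123, -0.0775, 0.2996]
tcp_rot: [[-0.044, 0.999, -0.002], [0.999, 0.044, 0.0], [0.0, -0.002, -1.0]]
force: [0.1, -0.3, -1.1]
opening: 0.253
```

```bash
python3 - <<'E'
from h import *
import pickle
p=cap('wrist','w5.png'); print(tcp(), bot.read_state()['opening']); pickle.dump(p,open('w5.pkl','wb'))
cv2.imwrite('pics/w5b.png',cv2.resize(p['pixels'],(768,576)))
E
```

```text
(array([ 0.6127, -0.078 ,  0.3001]), array([0.0002, 0.0002, 0.0001]), np.float64(92.44), array([-0.02, -0.27, -2.21])) 0.24994119460875566
```

View pics/w5b.png

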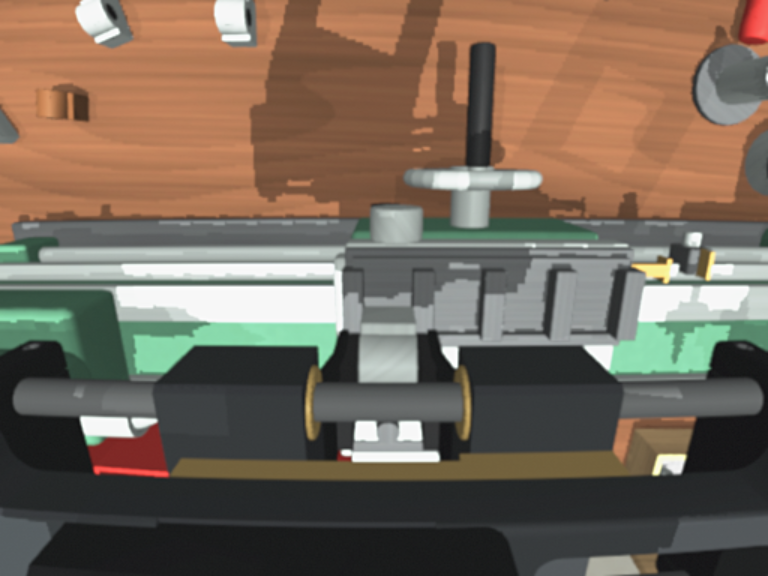

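```bash
python3 - <<'E'
import cv2
im=cv2.imread('pics/w5.png'); cv2.imwrite('pics/w5c.png',cv2.resize(im[155:240,215:435],None,fx=3.6,fy=3.6,interpolation=cv2.INTER_CUBIC))
E
```

```text
(no output)
```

View pics/w5c.png

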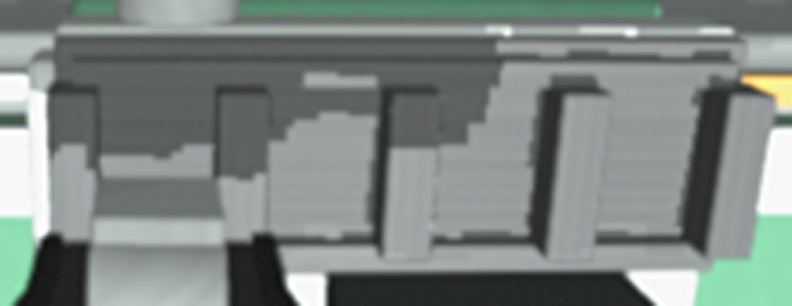

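```bash
python3 - <<'E'
from h import *
import pickle; p=pickle.load(open('w5.pkl','rb'))
f=lambda x,y:(215+(x+.5)/3.6-.5,155+(y+.5)/3.6-.5)
c=[]
for n,q in dict(Af=[(50,89),(97,89)],Bf=[(218,89),(265,89)],Cf=[(390,90),(437,90)],Df=[(561,93),(608,93)],Ef=[(727,92),(773,92)],Cr=[(383,257),(432,257)],Dr=[(545,254),(593,254)],Er=[(708,258),(755,258)]).items():
    A,B=[onz(p,f(*a),.164) for a in q]; print(n,np.round((A+B)/2,4),round(np.linalg.norm(B-A)*1e3,1))
# predicted
cen=np.array([.6107,-.0171]);th=np.radians(2.5);ey=np.array([-np.sin(th),np.cos(th)]);ex=np.array([np.cos(th),np.sin(th)])
for k in(-80,-40,0,40,80):
    print(k,cen+ey*k/1e3-ex*.0205,cen+ey*k/1e3+ex*.0205)
E
```

```text
Af [ 0.5935 -0.0976  0.164 ] 10.7
Bf [ 0.5919 -0.0593  0.164 ] 10.7
Cf [ 0.5904 -0.0199  0.164 ] 10.9
Df [0.5893 0.0201 0.164 ] 11.1
Ef [0.5873 0.0598 0.164 ] 11.3
Cr [ 0.6317 -0.0166  0.164 ] 11.9
Dr [0.6294 0.0228 0.164 ] 11.9
Er [0.6291 0.0639 0.164 ] 12.1
-80 [ 0.59370906 -0.09791806] [ 0.63467004 -0.09612966]
-40 [ 0.59196429 -0.05795613] [ 0.63292526 -0.05616773]
0 [ 0.59021951 -0.0179942 ] [ 0.63118049 -0.0162058 ]
40 [0.58847474 0.02196773] [0.62943571 0.02375613]
80 [0.58672996 0.06192966] [0.62769094 0.06371806]
```

Request:
{"fn": "play_rows", "kwargs": {
  "series": [
    {"tx": 0, "ty": 0, "tz": -0.018, "turn": 0},
    {"tx": 0, "ty": 0, "tz": -0.018, "turn": 0},
    {"tx": 0, "ty": 0, "tz": -0.018, "turn": 0},
    {"tx": 0, "ty": 0, "tz": -0.01, "turn": 0},
    {"tx": 0, "ty": 0, "tz": -0.01, "turn": 0},
    {"tx": 0, "ty": 0, "tz": 0, "turn": 0}
  ]
}}

```text
time_s: 12.0
position: [0.6127, -0.0771, 0.2399]
tcp_rot: [[-0.044, 0.999, -0.002], [0.999, 0.044, 0.001], [0.001, -0.002, -1.0]]
force: [-0.1, -0.4, -1.8]
opening: 0.249
```

```bash
python3 - <<'E'
from h import *
p=cap('wrist','w6.png'); print(tcp(), bot.read_state()['opening'])
im=p['pixels'];cv2.imwrite('pics/w6c.png',cv2.resize(im[130:260,180:440],None,fx=3,fy=3,interpolation=cv2.INTER_CUBIC))
E
```

```text
(array([ 0.6135, -0.0772,  0.2415]), array([0.0001, 0.    , 0.0002]), np.float64(92.52), array([ 0.17, -0.04, -1.44])) 0.25198243472280196
```

View pics/w6c.png

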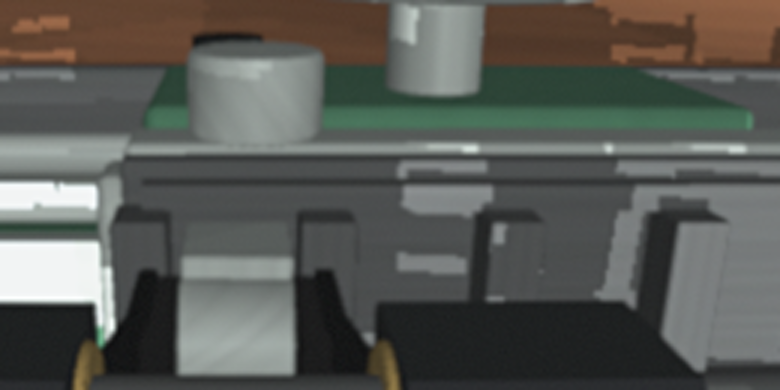

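Request:
{"fn": "play_rows", "kwargs": {
  "series": [
    {"tx": 0, "ty": -0.0005, "tz": -0.004, "turn": 0},
    {"tx": 0, "ty": 0, "tz": -0.0035, "turn": 0},
    {"tx": 0, "ty": 0, "tz": 0, "turn": 0}
  ]
}}

```text
time_s: 12.65
position: [0.6132, -0.0775, 0.2349]
tcp_rot: [[-0.044, 0.999, 0.0], [0.999, 0.044, -0.0], [-0.0, 0.0, -1.0]]
force: [0.2, 0.3, -0.6]
opening: 0.245
```

```bash
python3 - <<'E'
from h import *
print(tcp(), bot.read_state()['opening'])
E
```

```text
(array([ 0.6132, -0.0775,  0.2349]), array([0., 0., 0.]), np.float64(92.52), array([ 0.13, -0.33, -0.9 ])) 0.24532472209064524
```

Request:
{"fn": "play_rows", "kwargs": {
  "series": [
    {"tx": 0, "ty": 0, "tz": 0, "turn": 0},
    {"tx": 0, "ty": 0, "tz": 0, "turn": 0},
    {"tx": 0, "ty": 0, "tz": 0, "turn": 0},
    {"tx": 0, "ty": 0, "tz": 0, "turn": 0},
    {"tx": 0, "ty": 0, "tz": 0.01, "turn": 0},
    {"tx": 0, "ty": 0, "tz": 0.03, "turn": 0},
    {"tx": 0, "ty": 0, "tz": 0.05, "turn": 0},
    {"tx": 0, "ty": 0, "tz": 0.05, "turn": 0}
  ],
  "gripper": 0.5
}}

```text
time_s: 13.75
position: [0.6128, -0.0773, 0.3481]
tcp_rot: [[-0.044, 0.999, -0.001], [0.999, 0.044, 0.0], [0.001, -0.001, -1.0]]
force: [-0.2, -0.8, -0.3]
opening: 0.5
```

```bash
python3 - <<'E'
from h import *
p=cap('wrist','w7.png'); print(tcp(), bot.read_state()['opening'])
im=p['pixels'];cv2.imwrite('pics/w7c.png',cv2.resize(im,(768,576)))
E
```

```text
(array([ 0.6135, -0.0775,  0.3487]), array([0.0014, 0.0004, 0.0032]), np.float64(92.52), array([-0.04, -0.49,  0.25])) 0.4998705836091395
```

View pics/w7c.png

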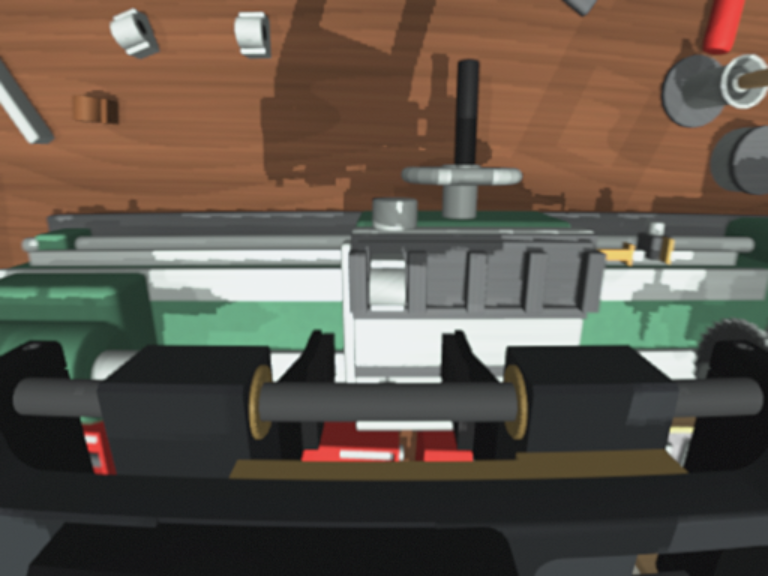

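Request:
{"fn": "play_rows", "kwargs": {
  "series": [
    {"tx": -0.0458, "ty": -0.0321, "tz": 0, "turn": -0.025},
    {"tx": -0.0458, "ty": -0.0321, "tz": 0, "turn": 0},
    {"tx": -0.0458, "ty": -0.0321, "tz": 0, "turn": 0},
    {"tx": -0.0458, "ty": -0.0321, "tz": 0, "turn": 0},
    {"tx": -0.0458, "ty": -0.0321, "tz": 0, "turn": 0},
    {"tx": 0, "ty": 0, "tz": -0.06, "turn": 0},
    {"tx": 0, "ty": 0, "tz": -0.06, "turn": 0},
    {"tx": 0, "ty": 0, "tz": -0.06, "turn": 0},
    {"tx": 0, "ty": 0, "tz": -0.06, "turn": 0},
    {"tx": 0, "ty": 0, "tz": 0, "turn": 0}
  ]
}}

```text
time_s: 15.1
position: [0.4258, -0.2029, 0.1477]
tcp_rot: [[-0.017, 1.0, -0.015], [1.0, 0.017, 0.012], [0.013, -0.015, -1.0]]
force: [-1.4, 0.2, 0.0]
opening: 0.498
```

```bash
python3 - <<'E'
from fit import *
print(tcp())
p=cap('wrist','w8.png'); 
for o in blanks(p): print(o[0],o[1],o[2][0])
cv2.imwrite('pics/w8b.png',cv2.resize(p['pixels'],(768,576)))
E
```

```text
(array([ 0.4301, -0.2059,  0.1555]), array([0.0013, 0.0009, 0.0023]), np.float64(91.02), array([ 0.55, -0.08,  0.4 ]))
[259.2768 194.6112] 0.95 ([429.1, -205.6], np.float64(2.9), np.float64(0.034))
[132.608  193.3824] 0.91 ([429.3, -317.2], np.float64(20.6), np.float64(0.035))
```

View pics/w8b.png

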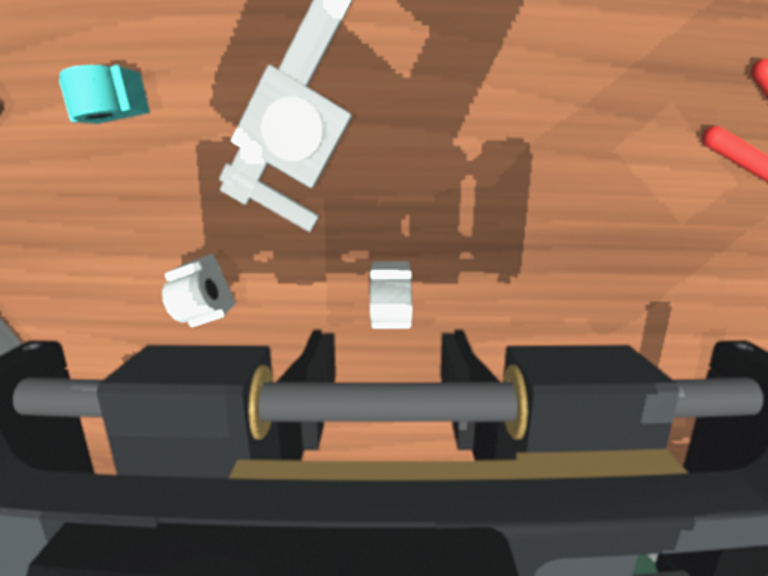

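Request:
{"fn": "play_rows", "kwargs": {
  "series": [
    {"tx": -0.0007, "ty": 0, "tz": -0.02, "turn": 0.017},
    {"tx": 0, "ty": 0, "tz": -0.02, "turn": 0},
    {"tx": 0, "ty": 0, "tz": -0.01, "turn": 0},
    {"tx": 0, "ty": 0, "tz": 0, "turn": 0}
  ]
}}

```text
time_s: 15.9
position: [0.4293, -0.2058, 0.1151]
tcp_rot: [[-0.036, 0.999, -0.0], [0.999, 0.036, 0.0], [0.0, -0.0, -1.0]]
force: [-0.0, 0.9, 0.1]
opening: 0.499
```

```bash
python3 - <<'E'
from h import *
print(tcp(5))
E
```

```text
(array([ 0.4297, -0.2061,  0.1156]), array([0.0001, 0.0001, 0.0001]), np.float64(92.04), array([ 0.43, -0.14,  0.19]))
```

Request:
{"fn": "play_rows", "kwargs": {
  "series": [
    {"tx": 0, "ty": 0, "tz": -0.016, "turn": 0},
    {"tx": 0, "ty": 0, "tz": -0.012, "turn": 0},
    {"tx": 0, "ty": 0, "tz": -0.0084, "turn": 0},
    {"tx": 0, "ty": 0, "tz": 0, "turn": 0},
    {"tx": 0, "ty": 0, "tz": 0, "turn": 0}
  ]
}}

```text
time_s: 16.65
position: [0.4293, -0.2058, 0.0856]
tcp_rot: [[-0.036, 0.999, -0.0], [0.999, 0.036, 0.0], [0.0, -0.0, -1.0]]
force: [-0.2, -0.2, 0.6]
opening: 0.502
```

Request:
{"fn": "play_rows", "kwargs": {
  "series": [
    {"tx": 0, "ty": 0, "tz": 0, "turn": 0},
    {"tx": 0, "ty": 0, "tz": 0, "turn": 0},
    {"tx": 0, "ty": 0, "tz": 0, "turn": 0},
    {"tx": 0, "ty": 0, "tz": 0, "turn": 0},
    {"tx": 0, "ty": 0, "tz": 0, "turn": 0},
    {"tx": 0, "ty": 0, "tz": 0, "turn": 0}
  ],
  "gripper": 0
}}

```text
time_s: 17.25
position: [0.4294, -0.2059, 0.086]
tcp_rot: [[-0.036, 0.999, 0.0], [0.999, 0.036, -0.0], [-0.0, 0.0, -1.0]]
force: [0.1, 0.9, 3.2]
opening: 0.25
```

```bash
python3 - <<'E'
from h import *
p=cap('wrist','w9.png');print(tcp(4),bot.read_state()['opening'])
cv2.imwrite('pics/w9c.png',cv2.resize(p['pixels'][130:260,130:390],None,fx=2.5,fy=2.5))
E
```

```text
(array([ 0.4294, -0.2059,  0.086 ]), array([0., 0., 0.]), np.float64(92.04), array([-0.28,  0.63,  4.08])) 0.25216966135798136
```

View pics/w9c.png

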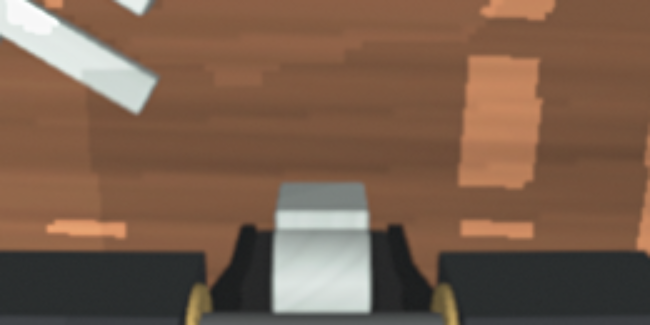

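Request:
{"fn": "play_rows", "kwargs": {
  "series": [
    {"tx": 0, "ty": 0, "tz": 0.02, "turn": 0},
    {"tx": 0, "ty": 0, "tz": 0.058, "turn": 0},
    {"tx": 0, "ty": 0, "tz": 0.058, "turn": 0},
    {"tx": 0, "ty": 0, "tz": 0.058, "turn": 0},
    {"tx": 0, "ty": 0, "tz": 0.058, "turn": 0},
    {"tx": 0, "ty": 0, "tz": 0.0155, "turn": 0.008},
    {"tx": 0.035, "ty": 0.0405, "tz": 0, "turn": 0},
    {"tx": 0.035, "ty": 0.0405, "tz": 0, "turn": 0},
    {"tx": 0.035, "ty": 0.0405, "tz": 0, "turn": 0},
    {"tx": 0.035, "ty": 0.0405, "tz": 0, "turn": 0}
  ]
}}

```text
time_s: 18.5
position: [0.5416, -0.0748, 0.299]
tcp_rot: [[-0.043, 0.999, -0.002], [0.999, 0.043, 0.0], [0.0, -0.002, -1.0]]
force: [0.6, 0.3, -2.1]
opening: 0.248
```

Request:
{"fn": "play_rows", "kwargs": {
  "series": [
    {"tx": 0.035, "ty": 0.0405, "tz": 0, "turn": 0},
    {"tx": 0.035, "ty": 0.0405, "tz": 0, "turn": 0},
    {"tx": 0.0125, "ty": 0.0139, "tz": 0, "turn": 0},
    {"tx": 0.003, "ty": 0.0036, "tz": 0, "turn": 0},
    {"tx": 0, "ty": 0, "tz": -0.02, "turn": 0},
    {"tx": 0, "ty": 0, "tz": -0.02, "turn": 0},
    {"tx": 0, "ty": 0, "tz": -0.012, "turn": 0},
    {"tx": 0, "ty": 0, "tz": 0, "turn": 0}
  ]
}}

```text
time_s: 19.3
position: [0.608, 0.0016, 0.2563]
tcp_rot: [[-0.043, 0.999, -0.005], [0.999, 0.043, 0.0], [0.001, -0.005, -1.0]]
force: [-0.1, -0.1, -1.7]
opening: 0.248
```

```bash
python3 - <<'E'
from h import *
p=cap('wrist','w10.png');print(tcp(4),bot.read_state()['opening'])
cv2.imwrite('pics/w10c.png',cv2.resize(p['pixels'][120:260,130:390],None,fx=3,fy=3))
E
```

```text
(array([0.6099, 0.0019, 0.2588]), array([0.0003, 0.0002, 0.0003]), np.float64(92.48), array([ 0.2 ,  0.24, -1.91])) 0.24446831653818232
```

View pics/w10c.png

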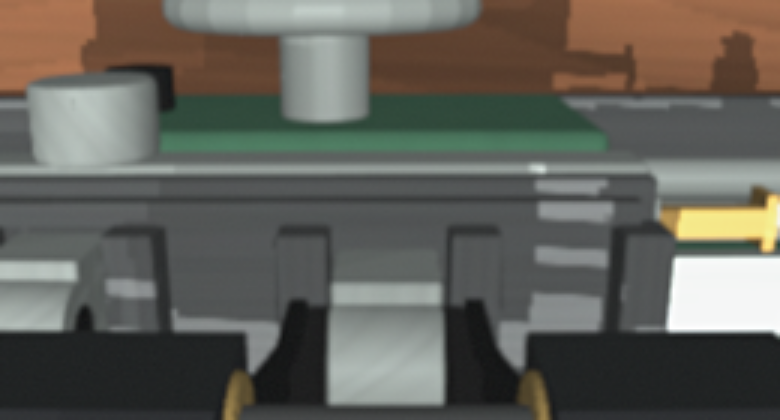

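Request:
{"fn": "play_rows", "kwargs": {
  "series": [
    {"tx": 0, "ty": 0.0007, "tz": 0, "turn": 0},
    {"tx": 0, "ty": 0, "tz": -0.0125, "turn": 0},
    {"tx": 0, "ty": 0, "tz": -0.01, "turn": 0},
    {"tx": 0, "ty": 0, "tz": -0.0054, "turn": 0},
    {"tx": 0, "ty": 0, "tz": 0, "turn": 0},
    {"tx": 0, "ty": 0, "tz": 0, "turn": 0}
  ]
}}

```text
time_s: 20.15
position: [0.6092, 0.0033, 0.236]
tcp_rot: [[-0.044, 0.999, -0.002], [0.999, 0.044, 0.0], [0.0, -0.002, -1.0]]
force: [-3.1, 0.8, 4.0]
opening: 0.251
```

```bash
python3 - <<'E'
from h import *
print(tcp(4),bot.read_state()['opening'])
E
```

```text
(array([0.6092, 0.0033, 0.236 ]), array([0., 0., 0.]), np.float64(92.53), array([-3.49,  0.35,  5.1 ])) 0.249020767494905
```

Request:
{"fn": "play_rows", "kwargs": {
  "series": [
    {"tx": 0, "ty": 0, "tz": 0, "turn": 0},
    {"tx": 0, "ty": 0, "tz": 0, "turn": 0},
    {"tx": 0, "ty": 0, "tz": 0, "turn": 0},
    {"tx": 0, "ty": 0, "tz": 0, "turn": 0},
    {"tx": 0, "ty": 0, "tz": 0.01, "turn": 0},
    {"tx": 0, "ty": 0, "tz": 0.03, "turn": 0},
    {"tx": 0, "ty": 0, "tz": 0.05, "turn": 0},
    {"tx": 0, "ty": 0, "tz": 0.04, "turn": 0},
    {"tx": 0, "ty": 0, "tz": 0.01, "turn": 0},
    {"tx": 0, "ty": 0, "tz": 0, "turn": 0}
  ],
  "gripper": 0.45
}}

```text
time_s: 21.35
position: [0.6104, 0.003, 0.3498]
tcp_rot: [[-0.044, 0.999, 0.004], [0.999, 0.044, -0.001], [-0.001, 0.004, -1.0]]
force: [-1.3, 0.3, -0.2]
opening: 0.453
```

```bash
python3 - <<'E'
from h import *
print(tcp(4))
p=cap('wrist','w11.png')
cv2.imwrite('pics/w11c.png',cv2.resize(p['pixels'][90:230,170:430],None,fx=3,fy=3))
E
```

```text
(array([0.6091, 0.0032, 0.3467]), array([0.0003, 0.    , 0.0008]), np.float64(92.52), array([ 0.16,  0.04, -0.28]))
```

View pics/w11c.png

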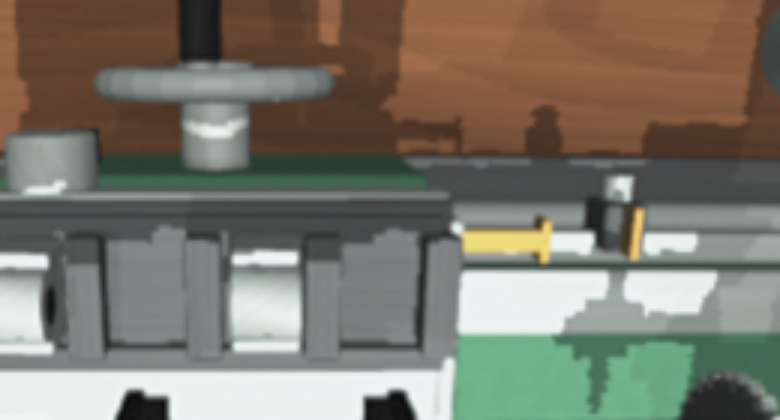

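Request:
{"fn": "play_rows", "kwargs": {
  "series": [
    {"tx": -0.0262, "ty": -0.0466, "tz": 0, "turn": -0.119},
    {"tx": -0.0262, "ty": -0.0466, "tz": 0, "turn": -0.119},
    {"tx": -0.0262, "ty": -0.0466, "tz": 0, "turn": -0.119},
    {"tx": -0.0262, "ty": -0.0466, "tz": 0, "turn": -0.119},
    {"tx": -0.0262, "ty": -0.0466, "tz": 0, "turn": -0.119},
    {"tx": -0.0262, "ty": -0.0466, "tz": 0, "turn": -0.119},
    {"tx": -0.0262, "ty": -0.0466, "tz": 0, "turn": -0.119},
    {"tx": -0.0262, "ty": -0.0466, "tz": 0, "turn": -0.119},
    {"tx": -0.0134, "ty": -0.0247, "tz": 0, "turn": -0.119},
    {"tx": -0.0018, "ty": -0.003, "tz": 0, "turn": -0.119}
  ],
  "gripper": 0.75
}}

```text
time_s: 22.6
position: [0.4283, -0.32, 0.3466]
tcp_rot: [[0.936, 0.352, -0.002], [0.352, -0.936, 0.001], [-0.001, -0.001, -1.0]]
force: [-0.1, -0.2, 0.1]
opening: 0.749
```

Request:
{"fn": "play_rows", "kwargs": {
  "series": [
    {"tx": 0, "ty": 0, "tz": -0.05, "turn": 0},
    {"tx": 0, "ty": 0, "tz": -0.06, "turn": 0},
    {"tx": 0, "ty": 0, "tz": -0.06, "turn": 0},
    {"tx": 0, "ty": 0, "tz": -0.04, "turn": 0},
    {"tx": 0, "ty": 0, "tz": -0.02, "turn": 0},
    {"tx": 0, "ty": 0, "tz": 0, "turn": 0},
    {"tx": 0, "ty": 0, "tz": 0, "turn": 0}
  ]
}}

```text
time_s: 23.3
position: [0.4298, -0.3172, 0.1633]
tcp_rot: [[0.933, 0.36, -0.001], [0.36, -0.933, 0.001], [-0.001, -0.001, -1.0]]
force: [0.5, 0.4, -0.1]
opening: 0.753
```

```bash
python3 - <<'E'
from fit import *
print(tcp(4))
p=cap('wrist','w12.png')
for o in blanks(p): print(o[0],o[1],o[2][0])
cv2.imwrite('pics/w12c.png',cv2.resize(p['pixels'],(768,576)))
E
```

```text
(array([ 0.4304, -0.3178,  0.1648]), array([0.0001, 0.0001, 0.0003]), np.float64(21.12), array([ 0.2 , -0.18,  0.14]))
[257.3824 195.1104] 0.9 ([429.7, -316.8], np.float64(22.1), np.float64(0.055))
```

View pics/w12c.png

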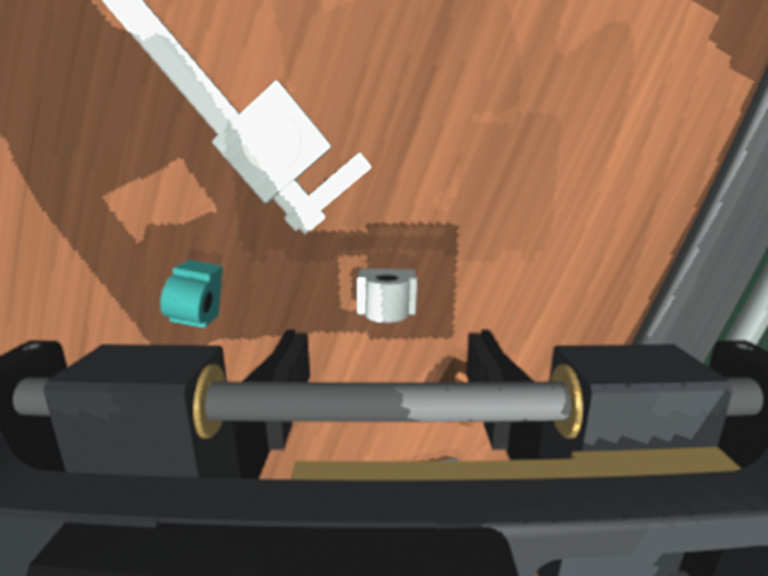

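Request:
{"fn": "play_rows", "kwargs": {
  "series": [
    {"tx": -0.0009, "ty": 0.0012, "tz": -0.03, "turn": 0.008},
    {"tx": 0, "ty": 0, "tz": -0.03, "turn": 0},
    {"tx": 0, "ty": 0, "tz": -0.025, "turn": 0},
    {"tx": 0, "ty": 0, "tz": -0.015, "turn": 0},
    {"tx": 0, "ty": 0, "tz": -0.0091, "turn": 0},
    {"tx": 0, "ty": 0, "tz": 0, "turn": 0},
    {"tx": 0, "ty": 0, "tz": 0, "turn": 0}
  ]
}}

```text
time_s: 24.3
position: [0.4295, -0.3167, 0.0771]
tcp_rot: [[0.93, 0.368, 0.001], [0.368, -0.93, -0.001], [0.0, 0.001, -1.0]]
force: [0.2, 0.5, 0.1]
opening: 0.754
```

Request:
{"fn": "play_rows", "kwargs": {
  "series": [
    {"tx": 0, "ty": 0, "tz": 0, "turn": 0},
    {"tx": 0, "ty": 0, "tz": 0, "turn": 0},
    {"tx": 0, "ty": 0, "tz": 0, "turn": 0},
    {"tx": 0, "ty": 0, "tz": 0, "turn": 0},
    {"tx": 0, "ty": 0, "tz": 0, "turn": 0},
    {"tx": 0, "ty": 0, "tz": 0, "turn": 0},
    {"tx": 0, "ty": 0, "tz": 0, "turn": 0},
    {"tx": 0, "ty": 0, "tz": 0, "turn": 0},
    {"tx": 0, "ty": 0, "tz": 0, "turn": 0}
  ],
  "gripper": 0
}}

```text
time_s: 25.2
position: [0.4293, -0.3164, 0.0768]
tcp_rot: [[0.93, 0.368, 0.0], [0.368, -0.93, -0.0], [0.0, 0.0, -1.0]]
force: [-0.0, 1.0, 3.5]
opening: 0.389
```

```bash
python3 - <<'E'
from h import *
p=cap('wrist','w13.png');print(tcp(4),bot.read_state()['opening'])
cv2.imwrite('pics/w13c.png',cv2.resize(p['pixels'][130:300,130:390],None,fx=2.5,fy=2.5))
E
```

```text
(array([ 0.4293, -0.3164,  0.0767]), array([0., 0., 0.]), np.float64(21.6), array([-0.3 ,  0.3 ,  3.75])) 0.3859880279735439
```

View pics/w13c.png

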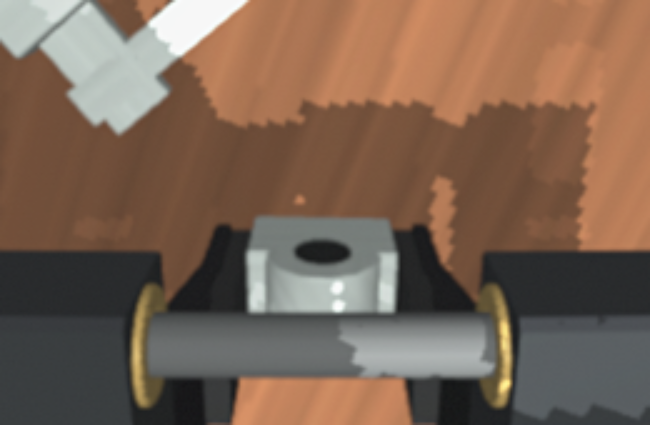

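Request:
{"fn": "play_rows", "kwargs": {
  "series": [
    {"tx": 0, "ty": 0, "tz": 0.02, "turn": 0},
    {"tx": 0, "ty": 0, "tz": 0.058, "turn": 0},
    {"tx": 0, "ty": 0, "tz": 0.058, "turn": 0},
    {"tx": 0, "ty": 0, "tz": 0.058, "turn": 0},
    {"tx": 0, "ty": 0, "tz": 0.058, "turn": 0},
    {"tx": 0, "ty": 0, "tz": 0.027, "turn": 0},
    {"tx": 0.0295, "ty": 0.0453, "tz": 0, "turn": -0.0636},
    {"tx": 0.0295, "ty": 0.0453, "tz": 0, "turn": -0.0636},
    {"tx": 0.0295, "ty": 0.0453, "tz": 0, "turn": -0.0636},
    {"tx": 0.0295, "ty": 0.0453, "tz": 0, "turn": -0.0636}
  ]
}}

```text
time_s: 26.45
position: [0.5237, -0.1698, 0.2989]
tcp_rot: [[0.994, 0.107, -0.002], [0.107, -0.994, 0.001], [-0.002, -0.001, -1.0]]
force: [-0.2, -0.4, -1.8]
opening: 0.391
```

Request:
{"fn": "play_rows", "kwargs": {
  "series": [
    {"tx": 0.0295, "ty": 0.0453, "tz": 0, "turn": -0.0636},
    {"tx": 0.0295, "ty": 0.0453, "tz": 0, "turn": 0},
    {"tx": 0.0295, "ty": 0.0453, "tz": 0, "turn": 0},
    {"tx": 0.0165, "ty": 0.0255, "tz": 0, "turn": 0},
    {"tx": 0.0044, "ty": 0.0065, "tz": 0, "turn": 0},
    {"tx": 0, "ty": 0, "tz": -0.02, "turn": 0},
    {"tx": 0, "ty": 0, "tz": -0.02, "turn": 0},
    {"tx": 0, "ty": 0, "tz": -0.01, "turn": 0},
    {"tx": 0, "ty": 0, "tz": 0, "turn": 0}
  ]
}}

```text
time_s: 27.35
position: [0.6097, -0.0375, 0.2578]
tcp_rot: [[0.999, 0.043, -0.005], [0.043, -0.999, 0.001], [-0.005, -0.001, -1.0]]
force: [0.2, -0.1, -2.3]
opening: 0.39
```

```bash
python3 - <<'E'
from h import *
print(tcp(4),bot.read_state()['opening'])
p=cap('wrist','w14.png')
cv2.imwrite('pics/w14c.png',cv2.resize(p['pixels'][100:260,130:390],None,fx=3,fy=3))
E
```

```text
(array([ 0.6111, -0.0376,  0.2599]), array([0.0004, 0.    , 0.0006]), np.float64(2.48), array([-0.04, -0.01, -1.82])) 0.38336880264557505
```

View pics/w14c.png

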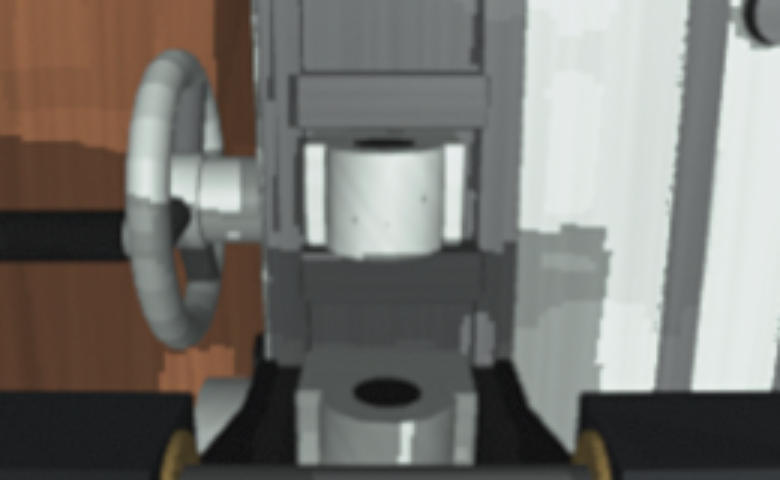

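Request:
{"fn": "play_rows", "kwargs": {
  "series": [
    {"tx": 0.0008, "ty": 0, "tz": 0, "turn": 0},
    {"tx": 0, "ty": 0, "tz": -0.018, "turn": 0},
    {"tx": 0, "ty": 0, "tz": -0.014, "turn": 0},
    {"tx": 0, "ty": 0, "tz": -0.0085, "turn": 0},
    {"tx": 0, "ty": 0, "tz": 0, "turn": 0},
    {"tx": 0, "ty": 0, "tz": 0, "turn": 0}
  ]
}}

```text
time_s: 28.2
position: [0.6118, -0.037, 0.2273]
tcp_rot: [[0.999, 0.044, -0.0], [0.044, -0.999, 0.0], [-0.0, -0.0, -1.0]]
force: [-0.1, 0.1, -2.3]
opening: 0.386
```

```bash
python3 - <<'E'
from h import *
p=cap('wrist','w15.png')
cv2.imwrite('pics/w15c.png',cv2.resize(p['pixels'][100:260,130:390],None,fx=3,fy=3))
print(tcp(3),bot.read_state()['opening'])
E
```

```text
(array([ 0.6118, -0.037 ,  0.2274]), array([0., 0., 0.]), np.float64(2.52), array([ 0.34,  0.04, -1.8 ])) 0.3858670294454182
```

View pics/w15c.png

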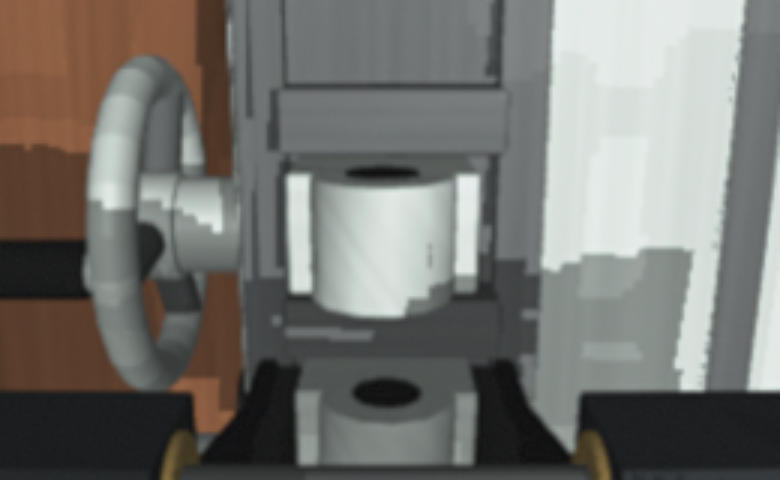

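Request:
{"fn": "play_rows", "kwargs": {
  "series": [
    {"tx": 0, "ty": 0, "tz": -0.0009, "turn": 0},
    {"tx": 0, "ty": 0, "tz": 0, "turn": 0}
  ]
}}

```text
time_s: 28.6
position: [0.6117, -0.037, 0.2266]
tcp_rot: [[0.999, 0.044, -0.0], [0.044, -0.999, 0.0], [-0.0, -0.0, -1.0]]
force: [-0.2, -0.0, -1.5]
opening: 0.385
```

Request:
{"fn": "play_rows", "kwargs": {
  "series": [
    {"tx": 0, "ty": 0, "tz": 0, "turn": 0},
    {"tx": 0, "ty": 0, "tz": 0, "turn": 0},
    {"tx": 0, "ty": 0, "tz": 0, "turn": 0},
    {"tx": 0, "ty": 0, "tz": 0, "turn": 0},
    {"tx": 0, "ty": 0, "tz": 0.01, "turn": 0},
    {"tx": 0, "ty": 0, "tz": 0.03, "turn": 0},
    {"tx": 0, "ty": 0, "tz": 0.05, "turn": 0},
    {"tx": 0, "ty": 0, "tz": 0.05, "turn": 0},
    {"tx": 0, "ty": 0, "tz": 0.05, "turn": 0},
    {"tx": 0, "ty": 0, "tz": 0.02, "turn": 0}
  ],
  "gripper": 0.65
}}

```text
time_s: 29.6
position: [0.6131, -0.0373, 0.4004]
tcp_rot: [[0.999, 0.044, 0.009], [0.044, -0.999, -0.002], [0.009, 0.003, -1.0]]
force: [0.7, 0.2, -1.1]
opening: 0.65
```

```bash
python3 - <<'E'
from h import *
print(tcp(4))
p=cap('wrist','w16.png')
cv2.imwrite('pics/w16c.png',cv2.resize(p['pixels'],(768,576)))
T=cap('top','t1.png'); cv2.imwrite('pics/t1b.png',cv2.resize(T['pixels'][90:270,60:420],None,fx=2.2,fy=2.2,interpolation=cv2.INTER_CUBIC))
S=cap('side','s1.png'); cv2.imwrite('pics/s1b.png',cv2.resize(S['pixels'][90:230,130:380],None,fx=3.1,fy=3.1,interpolation=cv2.INTER_CUBIC))
E
```

```text
(array([ 0.6124, -0.0372,  0.3979]), array([0.0009, 0.0002, 0.0027]), np.float64(2.53), array([ 0.04, -0.32,  0.39]))
```

View pics/w16c.png

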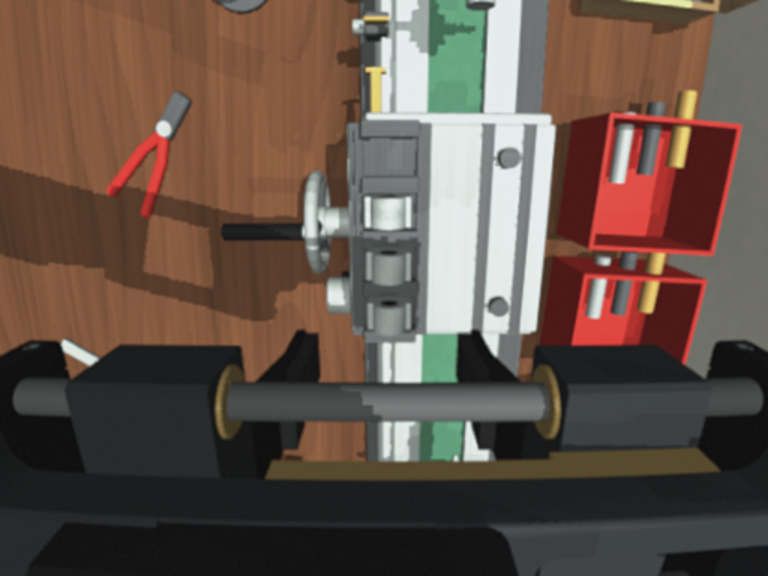

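View pics/s1b.png

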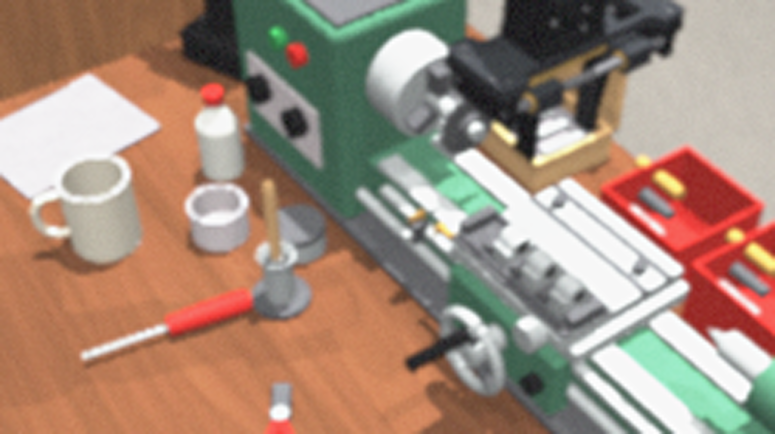

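View pics/t1b.png

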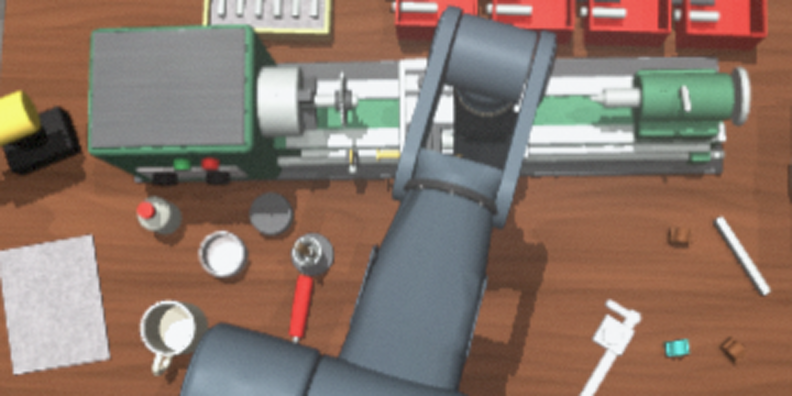

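Request:
{"fn": "play_rows", "kwargs": {
  "series": [
    {"tx": -0.0115, "ty": 0.0309, "tz": 0, "turn": 0.142},
    {"tx": -0.0115, "ty": 0.0309, "tz": 0, "turn": 0.142},
    {"tx": -0.0115, "ty": 0.0309, "tz": 0, "turn": 0.142},
    {"tx": -0.0115, "ty": 0.0309, "tz": 0, "turn": 0.142},
    {"tx": -0.0115, "ty": 0.0309, "tz": 0, "turn": 0.142},
    {"tx": -0.0115, "ty": 0.0309, "tz": 0, "turn": 0.142},
    {"tx": -0.0115, "ty": 0.0309, "tz": 0, "turn": 0.142},
    {"tx": -0.0115, "ty": 0.0309, "tz": 0, "turn": 0.142},
    {"tx": -0.0115, "ty": 0.0309, "tz": 0, "turn": 0.142},
    {"tx": -0.0115, "ty": 0.0309, "tz": 0, "turn": 0.142}
  ]
}}

```text
time_s: 30.95
position: [0.5188, 0.211, 0.393]
tcp_rot: [[0.034, 0.999, -0.003], [0.999, -0.034, -0.001], [-0.001, -0.003, -1.0]]
force: [0.5, 0.2, 0.3]
opening: 0.642
```

Request:
{"fn": "play_rows", "kwargs": {
  "series": [
    {"tx": 0, "ty": 0, "tz": -0.02, "turn": 0.04},
    {"tx": 0, "ty": 0, "tz": -0.02, "turn": 0},
    {"tx": 0, "ty": 0, "tz": -0.01, "turn": 0},
    {"tx": 0, "ty": 0, "tz": 0, "turn": 0}
  ]
}}

```text
time_s: 31.35
position: [0.5189, 0.2099, 0.3524]
tcp_rot: [[-0.002, 1.0, -0.005], [1.0, 0.002, -0.001], [-0.001, -0.005, -1.0]]
force: [0.5, -0.2, -1.2]
opening: 0.65
```

```bash
python3 - <<'E'
from h import *
import pickle
print(tcp(4))
W=cap('wrist','w17.png');T=cap('top','t2.png');S=cap('side','s2.png'); pickle.dump((W,T,S),open('b.pkl','wb'))
cv2.imwrite('pics/w17b.png',cv2.resize(W['pixels'],(768,576)))
cv2.imwrite('pics/t2b.png',cv2.resize(T['pixels'][175:230,140:230],None,fx=8,fy=8,interpolation=cv2.INTER_CUBIC))
cv2.imwrite('pics/s2b.png',cv2.resize(S['pixels'][130:200,170:260],None,fx=8,fy=8,interpolation=cv2.INTER_CUBIC))
for n in('brush','holder','pot'):
    for nm,p in(('W',W),('T',T),('S',S)):
        print(n,nm,[(px(a['at']).round(1),a['confidence'],int(a['region'].sum())) for a in nets.masks_of(p,n)[:3]])
E
```

```text
(array([0.52  , 0.21  , 0.3545]), array([0.0003, 0.    , 0.0006]), np.float64(90.1), array([-0.05, -0.11,  0.19]))
brush W [(array([264.2, 120.9]), 0.57, 136), (array([272.8,  47.8]), 0.52, 1326)]
brush T []
brush S [(array([219.5, 164.5]), 0.55, 163), (array([196. , 190.3]), 0.42, 304)]
holder W [(array([261.1, 109.2]), 0.93, 1527), (array([356.5, 106.6]), 0.25, 2209)]
holder T [(array([131.2, 186.1]), 0.57, 249), (array([206.8, 204.5]), 0.48, 72)]
holder S [(array([217.9, 182.3]), 0.75, 350), (array([279. , 125.3]), 0.28, 214)]
pot W [(array([358.4, 108.8]), 0.57, 2236), (array([433.4, 154.7]), 0.57, 2207)]
pot T [(array([271.8, 180.5]), 0.49, 260)]
pot S [(array([197.8, 161.8]), 0.6, 317), (array([219.2, 183.4]), 0.32, 329)]
```

View pics/w17b.png

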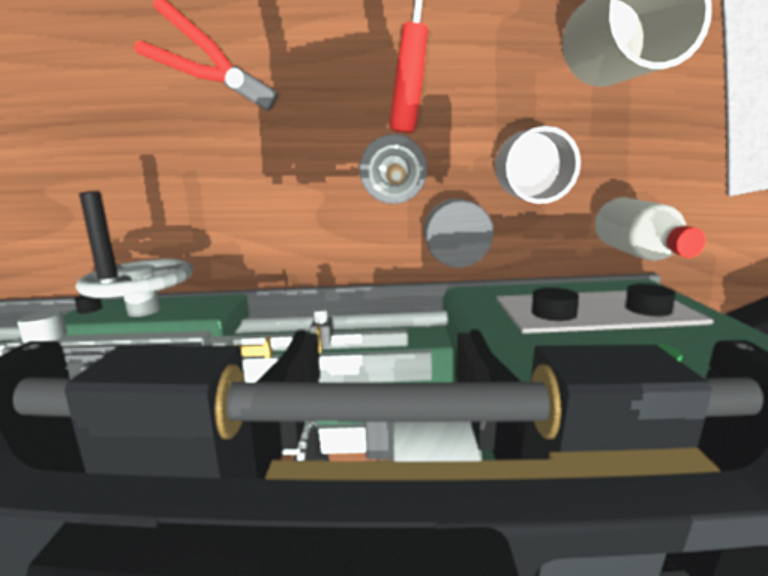

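View pics/t2b.png

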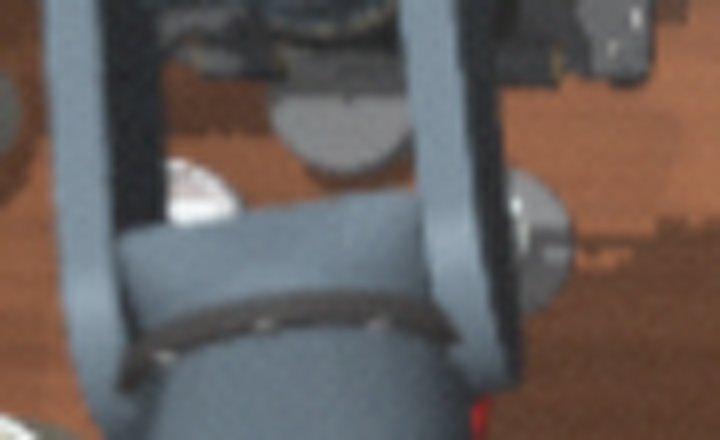

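View pics/s2b.png

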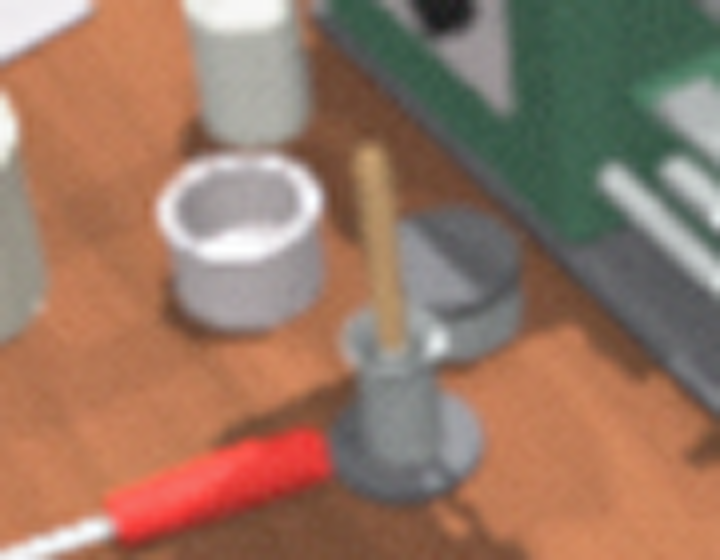

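```bash
python3 - <<'E'
import cv2
im=cv2.imread('pics/w17.png'); cv2.imwrite('pics/w17c.png',cv2.resize(im[75:150,225:325],None,fx=8,fy=8,interpolation=cv2.INTER_CUBIC))
E
```

```text
(no output)
```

View pics/w17c.png

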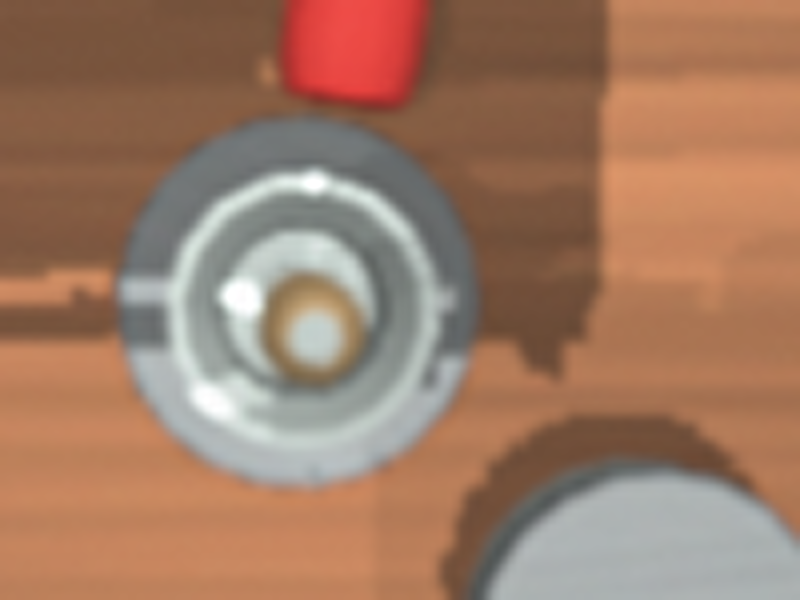

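```bash
python3 - <<'E'
from h import *
import pickle
W,T,S=pickle.load(open('b.pkl','rb'))
f=lambda x,y:(225+(x+.5)/8-.5,75+(y+.5)/8-.5)
g=lambda x,y:(170+(x+.5)/8-.5,130+(y+.5)/8-.5)
print('foot',onz(W,f(298,302),.005),'mouth',onz(W,f(304,308),.07),'top',onz(W,f(315,329),.175),onz(W,f(315,329),.165))
print('tri top',tri([(W,f(315,329)),(S,g(370,152))]))
print('side mouth',onz(S,g(393,340),.07))
T0=cap('top')
t0=cv2.imread('pics/top0.png');
cv2.imwrite('pics/t0h.png',cv2.resize(t0[190:220,185:215],None,fx=16,fy=16,interpolation=cv2.INTER_CUBIC))
E
```

```text
foot [0.45193574 0.2152358  0.005     ] mouth [0.45158225 0.21536474 0.07      ] top [0.45161102 0.21503347 0.175     ] [0.45192056 0.21523434 0.165     ]
tri top (array([0.45148566, 0.2151383 , 0.17349264]), [np.float64(0.00018744383428493085), np.float64(0.0001874438342850689)])
side mouth [0.45134411 0.2152249  0.07      ]
```

View pics/t0h.png

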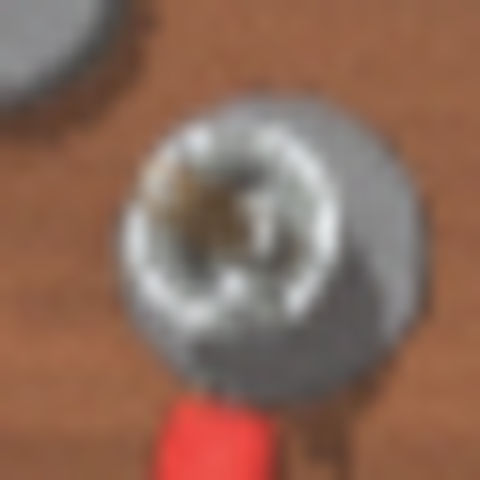

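Request:
{"fn": "play_rows", "kwargs": {
  "series": [
    {"tx": -0.04, "ty": 0.003, "tz": 0, "turn": 0},
    {"tx": -0.035, "ty": 0.0023, "tz": 0, "turn": 0},
    {"tx": -0.0105, "ty": 0.001, "tz": 0, "turn": 0},
    {"tx": 0, "ty": 0, "tz": -0.045, "turn": 0},
    {"tx": 0, "ty": 0, "tz": -0.055, "turn": 0},
    {"tx": 0, "ty": 0, "tz": -0.05, "turn": 0},
    {"tx": 0, "ty": 0, "tz": -0.035, "turn": 0},
    {"tx": 0, "ty": 0, "tz": -0.0244, "turn": 0},
    {"tx": 0, "ty": 0, "tz": 0, "turn": 0},
    {"tx": 0, "ty": 0, "tz": 0, "turn": 0}
  ]
}}

```text
time_s: 33.2
position: [0.4523, 0.2153, 0.1872]
tcp_rot: [[-0.002, 1.0, 0.001], [1.0, 0.002, 0.0], [0.0, 0.001, -1.0]]
force: [0.3, 0.5, 1.4]
opening: 0.652
```

```bash
python3 - <<'E'
from h import *
W=cap('wrist','w18.png');S=cap('side','s3.png')
cv2.imwrite('pics/w18b.png',cv2.resize(W['pixels'],(640,480)))
cv2.imwrite('pics/s3b.png',cv2.resize(S['pixels'][90:200,170:300],None,fx=5,fy=5,interpolation=cv2.INTER_CUBIC))
print(tcp(3))
E
```

```text
(array([0.4523, 0.2154, 0.1884]), array([0.0002, 0.    , 0.    ]), np.float64(90.12), array([-0.16, -0.36,  0.2 ]))
```

View pics/w18b.png

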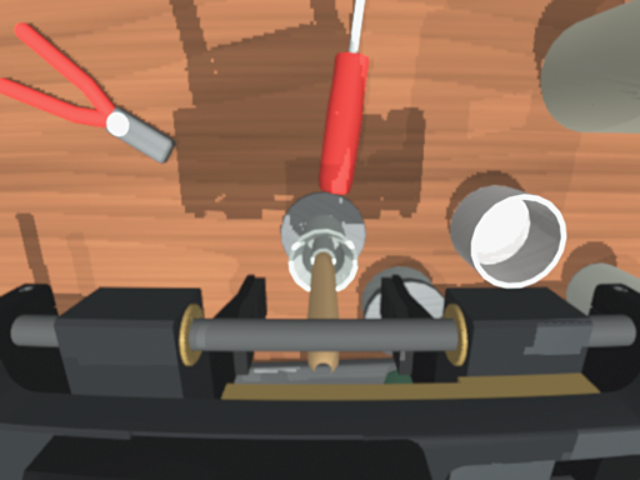

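View pics/s3b.png

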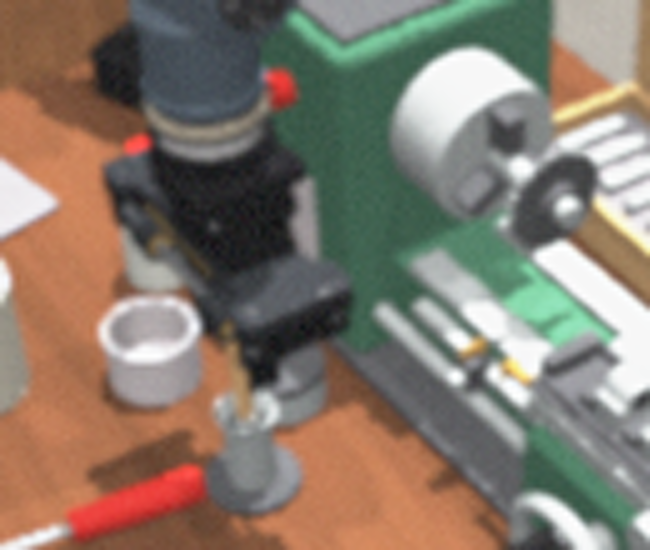

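Request:
{"fn": "play_rows", "kwargs": {
  "series": [
    {"tx": 0, "ty": 0, "tz": 0, "turn": 0},
    {"tx": 0, "ty": 0, "tz": 0, "turn": 0},
    {"tx": 0, "ty": 0, "tz": 0, "turn": 0},
    {"tx": 0, "ty": 0, "tz": 0, "turn": 0},
    {"tx": 0, "ty": 0, "tz": 0, "turn": 0},
    {"tx": 0, "ty": 0, "tz": 0, "turn": 0},
    {"tx": 0, "ty": 0, "tz": 0, "turn": 0},
    {"tx": 0, "ty": 0, "tz": 0, "turn": 0},
    {"tx": 0, "ty": 0, "tz": 0, "turn": 0},
    {"tx": 0, "ty": 0, "tz": 0, "turn": 0}
  ],
  "gripper": 0
}}

```text
time_s: 34.45
position: [0.4514, 0.2152, 0.1871]
tcp_rot: [[-0.002, 1.0, -0.0], [1.0, 0.002, 0.0], [0.0, -0.0, -1.0]]
force: [0.1, -0.2, -0.5]
opening: 0.15
```

```bash
python3 - <<'E'
from h import *
print(tcp(3),bot.read_state()['opening'])
W=cap('wrist','w19.png')
cv2.imwrite('pics/w19b.png',cv2.resize(W['pixels'][130:320,150:370],None,fx=3,fy=3,interpolation=cv2.INTER_CUBIC))
E
```

```text
(array([0.4513, 0.2152, 0.1871]), array([0., 0., 0.]), np.float64(90.12), array([-0.29,  0.23,  0.02])) 0.1543526427187633
```

View pics/w19b.png

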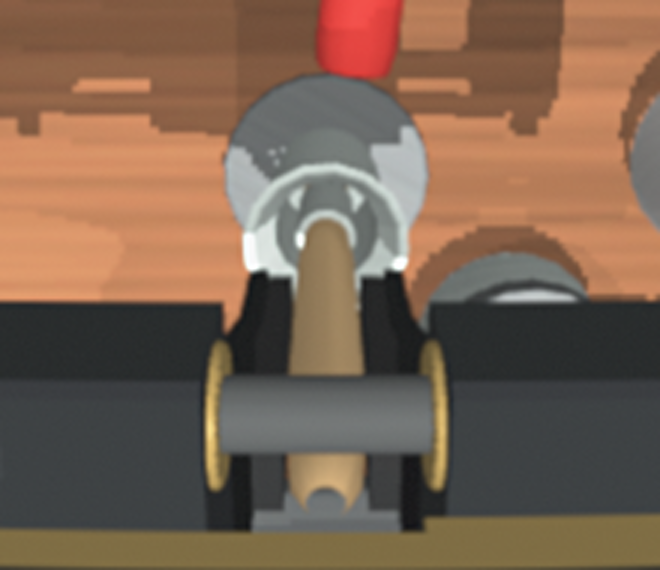

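Request:
{"fn": "play_rows", "kwargs": {
  "series": [
    {"tx": 0, "ty": 0, "tz": 0.015, "turn": 0},
    {"tx": 0, "ty": 0, "tz": 0.025, "turn": 0},
    {"tx": 0, "ty": 0, "tz": 0.04, "turn": 0},
    {"tx": 0, "ty": 0, "tz": 0.04, "turn": 0},
    {"tx": 0, "ty": 0, "tz": 0.02, "turn": 0},
    {"tx": 0, "ty": 0, "tz": 0.01, "turn": 0},
    {"tx": 0, "ty": 0, "tz": 0, "turn": 0},
    {"tx": 0, "ty": 0, "tz": 0, "turn": 0}
  ]
}}

```text
time_s: 35.45
position: [0.4508, 0.215, 0.3062]
tcp_rot: [[-0.002, 1.0, -0.002], [1.0, 0.002, -0.0], [-0.0, -0.002, -1.0]]
force: [-0.5, -0.3, -1.3]
opening: 0.156
```

```bash
python3 - <<'E'
from h import *
import pickle
print(tcp(3),bot.read_state()['opening'])
W=cap('wrist','w20.png');T=cap('top','t4.png');S=cap('side','s4.png')
pickle.dump((W,T,S),open('b2.pkl','wb'))
cv2.imwrite('pics/w20b.png',cv2.resize(W['pixels'],(768,576)))
cv2.imwrite('pics/s4b.png',cv2.resize(S['pixels'][90:200,150:280],None,fx=5,fy=5,interpolation=cv2.INTER_CUBIC))
cv2.imwrite('pics/t4b.png',cv2.resize(T['pixels'][160:240,120:230],None,fx=6,fy=6,interpolation=cv2.INTER_CUBIC))
E
```

```text
(array([0.4507, 0.215 , 0.3059]), array([0.0001, 0.    , 0.    ]), np.float64(90.12), array([ 0.05,  0.05, -0.75])) 0.1522211720827611
```

View pics/w20b.png

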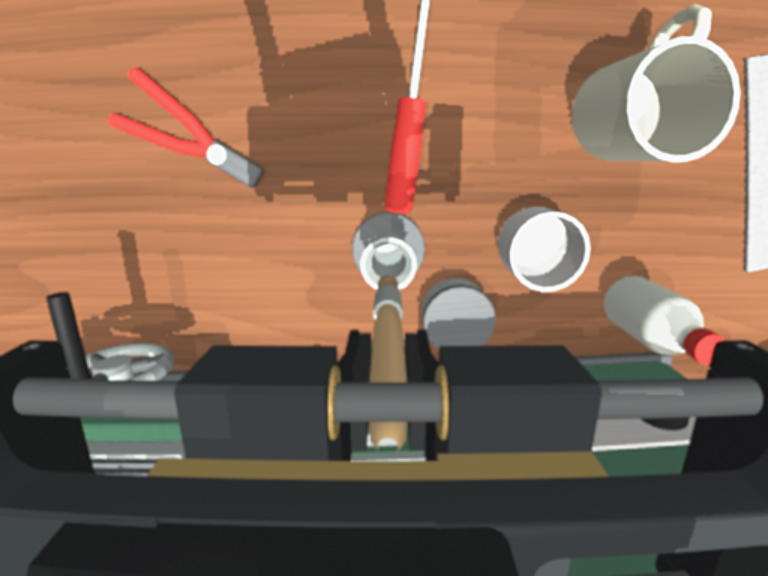

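View pics/s4b.png

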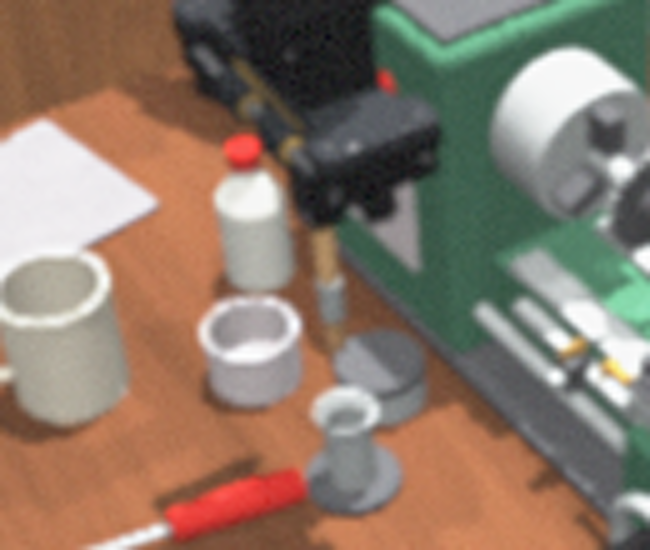

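View pics/t4b.png

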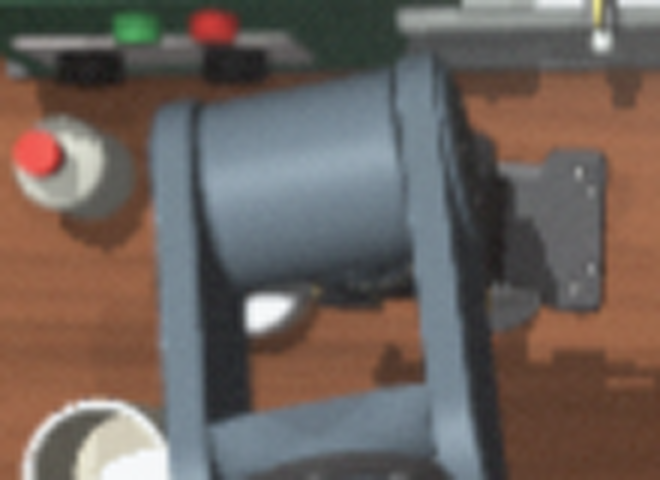

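```bash
cat > pot.py <<'E'
from h import *
from scipy.optimize import least_squares
def rim(p,xy,z=.046,r=.034,n=72):
    t=np.linspace(0,2*np.pi,n,endpoint=False)
    return proj(p,np.c_[xy[0]+r*np.cos(t),xy[1]+r*np.sin(t),np.full(n,z)])
E
python3 - <<'E'
from pot import *
import pickle
W,T,S=pickle.load(open('b2.pkl','rb'))
print('exp tip',proj(W,[.4507,.215,.1285]),proj(S,[.4507,.215,.1285]))
print('tri',tri([(W,(258.7,186)),(S,(216.6,159.5))]))
c=onz(W,(546/1.5,250/1.5),.046);print('pot W',c)
s=onz(S,(150+250/5,90+328/5),.046);print('pot S',s)
cx=(c[:2])
for n,p,cc in(('W',W,c),('S',S,c)):
    im=cv2.resize(p['pixels'],None,fx=3,fy=3,interpolation=cv2.INTER_CUBIC)
    cv2.polylines(im,[np.round((rim(p,c[:2])+.5)*3-.5).astype(int)],True,(0,0,255),1)
    u=proj(p,c)[0]*3; im=im[int(u[1])-120:int(u[1])+120,int(u[0])-150:int(u[0])+150]; cv2.imwrite(f'pics/pot{n}.png',cv2.resize(im,None,fx=2,fy=2))
E
```

```text
exp tip [[258.57643886 188.45523465]] [[216.96953466 159.24220708]]
tri (array([0.44881874, 0.21503629, 0.12801239]), [np.float64(0.0004706325841685743), np.float64(0.00047063258416839423)])
pot W [0.44530088 0.34829238 0.046     ]
pot S [0.44751317 0.35032668 0.046     ]
```

View pics/potW.png

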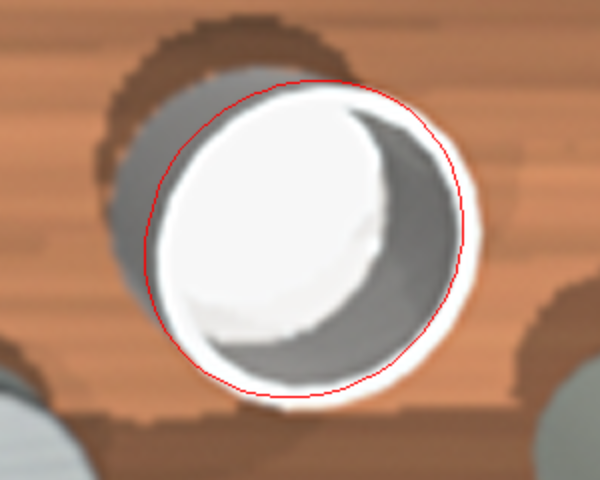

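View pics/potS.png

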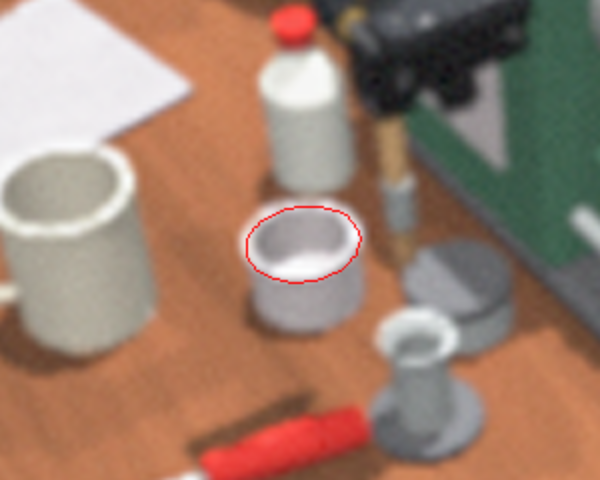

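Request:
{"fn": "play_rows", "kwargs": {
  "series": [
    {"tx": -0.0025, "ty": 0.04, "tz": 0, "turn": 0},
    {"tx": 0, "ty": 0.05, "tz": 0, "turn": 0},
    {"tx": 0, "ty": 0.045, "tz": 0, "turn": 0},
    {"tx": 0, "ty": 0.025, "tz": 0, "turn": 0},
    {"tx": 0, "ty": 0.0094, "tz": 0, "turn": 0},
    {"tx": 0, "ty": 0, "tz": -0.02, "turn": 0},
    {"tx": 0, "ty": 0, "tz": -0.03, "turn": 0},
    {"tx": 0, "ty": 0, "tz": -0.015, "turn": 0},
    {"tx": 0, "ty": 0, "tz": 0, "turn": 0},
    {"tx": 0, "ty": 0, "tz": 0, "turn": 0}
  ]
}}

```text
time_s: 36.75
position: [0.4497, 0.3504, 0.2553]
tcp_rot: [[-0.001, 1.0, -0.0], [1.0, 0.001, -0.0], [-0.0, -0.0, -1.0]]
force: [0.5, 0.2, 0.1]
opening: 0.157
```

```bash
python3 - <<'E'
from pot import *
import pickle
print(tcp(3),bot.read_state()['opening'])
W=cap('wrist','w21.png');S=cap('side','s5.png')
pickle.dump((W,S),open('b3.pkl','wb'))
cv2.imwrite('pics/w21b.png',cv2.resize(W['pixels'][100:320,120:400],None,fx=2.7,fy=2.7,interpolation=cv2.INTER_CUBIC))
cv2.imwrite('pics/s5b.png',cv2.resize(S['pixels'][90:190,150:270],None,fx=6,fy=6,interpolation=cv2.INTER_CUBIC))
E
```

```text
(array([0.4501, 0.3507, 0.2561]), array([0.    , 0.0001, 0.0002]), np.float64(90.1), array([ 0.17,  0.28, -0.41])) 0.15141927215471648
```

View pics/w21b.png

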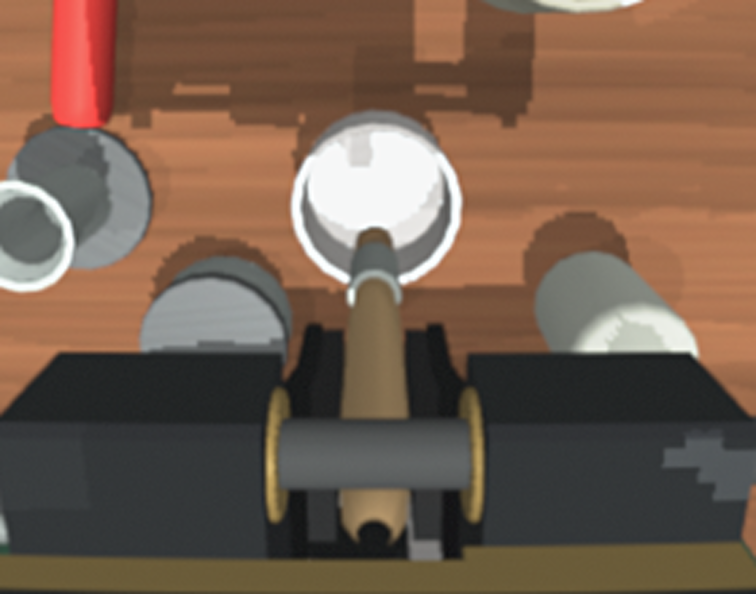

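View pics/s5b.png

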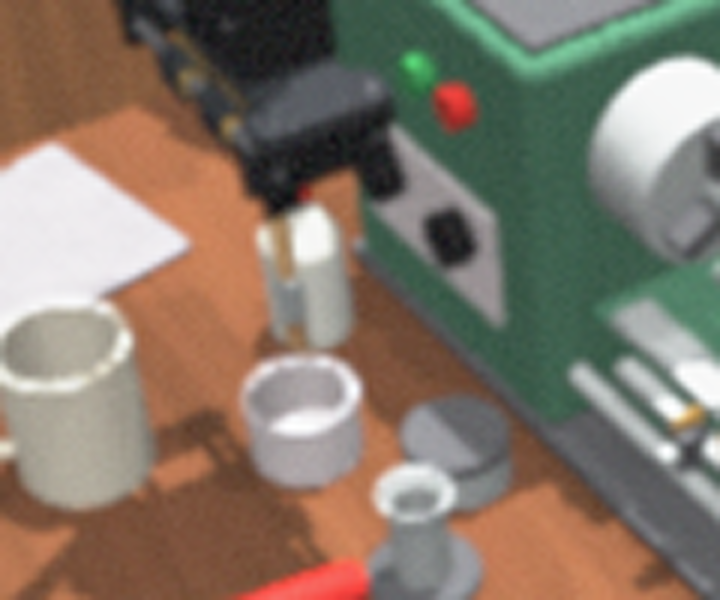

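```bash
python3 - <<'E'
from pot import *
import pickle
W,S=pickle.load(open('b3.pkl','rb'))
print(onz(W,(259.6,174.5),.046)); print(onz(W,(375/2.7+120,232/2.7+100),.0785))
im=cv2.resize(W['pixels'],None,fx=3,fy=3,interpolation=cv2.INTER_CUBIC)
cv2.polylines(im,[np.round((rim(W,(.447,.3505))+.5)*3-.5).astype(int)],True,(0,0,255),1)
cv2.imwrite('pics/potW2.png',im[380:680,550:1000])
E
```

```text
[0.44456073 0.35225611 0.046     ]
[0.44834639 0.35137308 0.0785    ]
```

View pics/potW2.png

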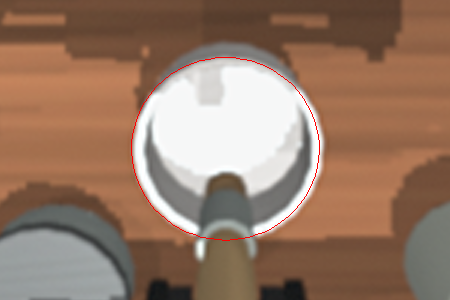

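Request:
{"fn": "play_rows", "kwargs": {
  "series": [
    {"tx": -0.0012, "ty": 0, "tz": -0.02, "turn": 0},
    {"tx": 0, "ty": 0, "tz": -0.025, "turn": 0},
    {"tx": 0, "ty": 0, "tz": -0.02, "turn": 0},
    {"tx": 0, "ty": 0, "tz": -0.0134, "turn": 0},
    {"tx": 0, "ty": 0, "tz": -0.01, "turn": 0},
    {"tx": 0, "ty": 0, "tz": 0, "turn": 0},
    {"tx": 0, "ty": 0, "tz": 0, "turn": 0},
    {"tx": 0, "ty": 0, "tz": 0, "turn": 0}
  ]
}}

```text
time_s: 37.8
position: [0.4489, 0.351, 0.1852]
tcp_rot: [[-0.002, 1.0, 0.002], [1.0, 0.002, 0.001], [0.001, 0.002, -1.0]]
force: [-0.6, 0.3, 0.5]
opening: 0.149
```

```bash
python3 - <<'E'
from pot import *
W=cap('wrist','w22.png');S=cap('side','s6.png')
print(tcp(3),bot.read_state()['opening'])
cv2.imwrite('pics/w22b.png',cv2.resize(W['pixels'][100:320,120:400],None,fx=2.7,fy=2.7,interpolation=cv2.INTER_CUBIC))
cv2.imwrite('pics/s6b.png',cv2.resize(S['pixels'][90:190,150:270],None,fx=6,fy=6,interpolation=cv2.INTER_CUBIC))
E
```

```text
(array([0.4486, 0.3508, 0.1849]), array([0.    , 0.    , 0.0001]), np.float64(90.12), array([ 0.69, -0.07, -0.63])) 0.15265904789398538
```

View pics/w22b.png

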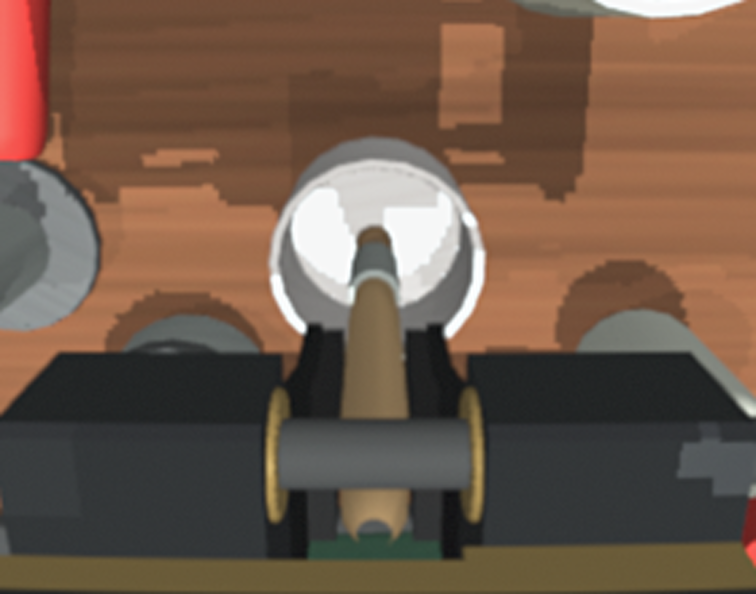

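View pics/s6b.png

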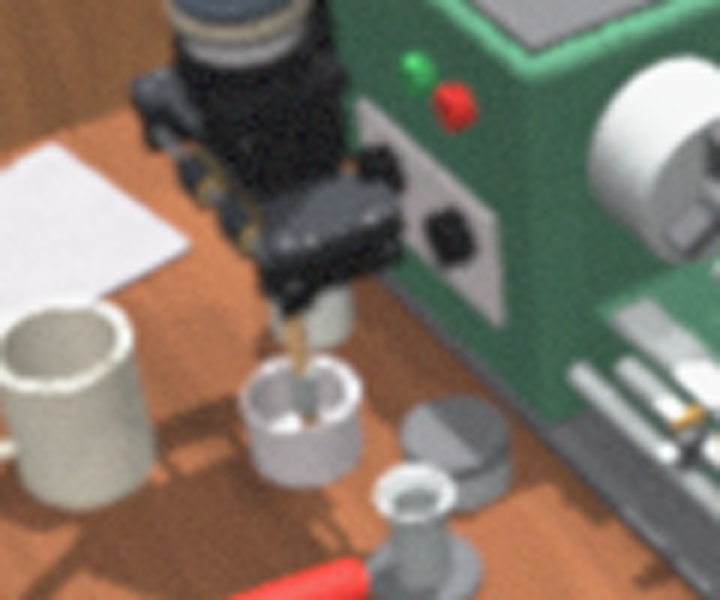

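Request:
{"fn": "play_rows", "kwargs": {
  "series": [
    {"tx": 0, "ty": 0, "tz": -0.0025, "turn": 0},
    {"tx": 0, "ty": 0, "tz": 0, "turn": 0},
    {"tx": 0, "ty": 0, "tz": 0, "turn": 0},
    {"tx": 0, "ty": 0, "tz": 0, "turn": 0},
    {"tx": 0, "ty": 0, "tz": 0, "turn": 0},
    {"tx": 0, "ty": 0, "tz": 0.015, "turn": 0},
    {"tx": 0, "ty": 0, "tz": 0.03, "turn": 0},
    {"tx": 0, "ty": 0, "tz": 0.05, "turn": 0},
    {"tx": 0, "ty": 0, "tz": 0.05, "turn": 0},
    {"tx": 0, "ty": 0, "tz": 0.05, "turn": 0}
  ]
}}

```text
time_s: 39.05
position: [0.4481, 0.3506, 0.3408]
tcp_rot: [[-0.002, 1.0, 0.0], [1.0, 0.002, 0.0], [0.0, 0.0, -1.0]]
force: [0.8, 1.5, -1.6]
opening: 0.156
```

```bash
python3 - <<'E'
from h import *
import pickle
print(bot.read_state()['position'],bot.read_state()['force'])
w=pickle.load(open('w1.pkl','rb'))
print(onz(w,(245+379/4.6-.4,75+345/4.6-.4),.233))
T=cap('top'); print(onz(T,(170+211/4.6-.4,95+182/4.6-.4),.233), onz(T,(170+211/4.6-.4,95+130/4.6-.4),.195),onz(T,(170+211/4.6-.4,95+238/4.6-.4),.195))
S=cap('side')
print(proj(S,[[.66,.155,.233],[.66,.155,.195]]))
s=cv2.imread('pics/side0.png'); cv2.imwrite('pics/sidesaw.png',cv2.resize(s[105:150,250:310],None,fx=12,fy=12,interpolation=cv2.INTER_CUBIC))
t=cv2.imread('pics/top0.png'); cv2.imwrite('pics/topsaw.png',cv2.resize(t[115:155,185:245],None,fx=12,fy=12,interpolation=cv2.INTER_CUBIC))
E
```

```text
[0.4481011  0.35057506 0.34083321] [ 0.83113842  1.49925302 -1.61549649]
[0.646746   0.15521213 0.233     ]
[0.65396863 0.15232634 0.233     ] [0.69837199 0.15787564 0.195     ] [0.62374216 0.15489625 0.195     ]
[[281.16978767 120.32271165]
 [280.78918428 129.93468904]]
```

View pics/sidesaw.png

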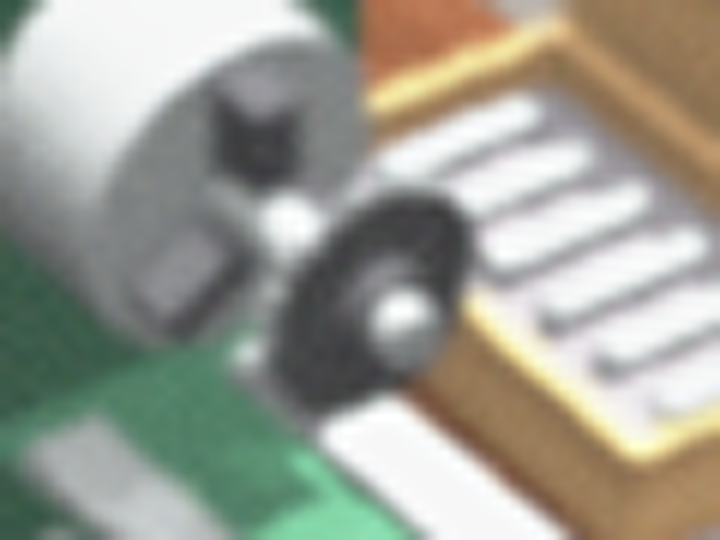

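View pics/topsaw.png

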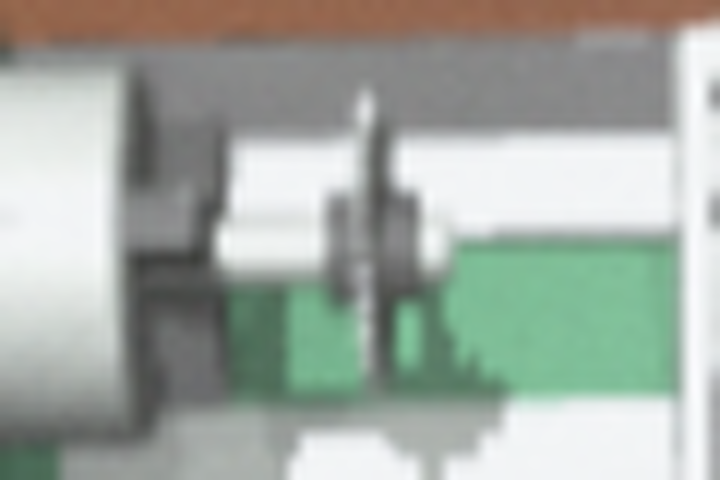

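```bash
python3 - <<'E'
from h import *
import pickle
w=pickle.load(open('w1.pkl','rb')); T=cap('top'); S=cap('side')
th=np.radians(2.5); t=np.linspace(0,2*np.pi,100)
def circ(c,off): 
    e=np.array([np.cos(th),np.sin(th),0]); n=np.array([-np.sin(th),np.cos(th),0])
    return np.array(c)+n*off+.038*(np.outer(np.cos(t),e)+np.outer(np.sin(t),[0,0,1]))
c=[.6605,.1555,.195]
for nm,p,f,box in(('w',w,'w1.png',(280,330,120,195)),('s',S,'side0.png',(260,300,110,150)),('t',T,'top0.png',(200,235,115,155))):
    im=cv2.imread('pics/'+f); k=9; x0,x1,y0,y1=box
    im=cv2.resize(im[y0:y1,x0:x1],None,fx=k,fy=k,interpolation=cv2.INTER_CUBIC)
    for off,col in((-.002,(0,0,255)),(.002,(255,255,0))):
        u=(proj(p,circ(c,off))+.5-[x0,y0])*k-.5
        cv2.polylines(im,[np.round(u).astype(int)],True,col,1)
    u=(proj(p,[c[0],c[1],.233])[0]+.5-[x0,y0])*k; cv2.drawMarker(im,tuple(int(a) for a in u),(0,255,0),0,10)
    cv2.imwrite(f'pics/saw_{nm}.png',im)
a=[cv2.imread(f'pics/saw_{n}.png') for n in 'wst']; H=max(i.shape[0] for i in a)
out=np.hstack([cv2.copyMakeBorder(i,0,H-i.shape[0],0,4,cv2.BORDER_CONSTANT) for i in a]); print(out.shape)
cv2.imwrite('pics/saw.png',cv2.resize(out,None,fx=.7,fy=.7))
E
```

```text
(675, 1137, 3)
```

View pics/saw.png

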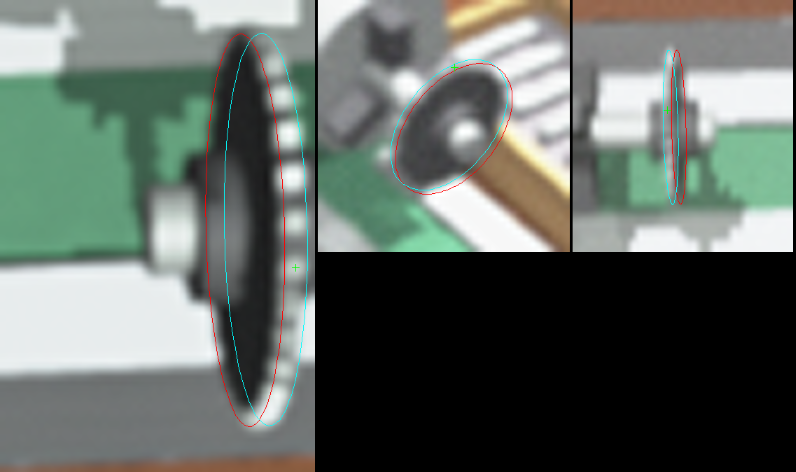

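Request:
{"fn": "play_rows", "kwargs": {
  "series": [
    {"tx": 0, "ty": 0, "tz": 0.055, "turn": 0},
    {"tx": 0, "ty": 0, "tz": 0.055, "turn": 0},
    {"tx": 0, "ty": 0, "tz": 0.03, "turn": 0},
    {"tx": 0, "ty": -0.05, "tz": 0, "turn": 0},
    {"tx": 0, "ty": -0.06, "tz": 0, "turn": 0},
    {"tx": 0, "ty": -0.06, "tz": 0, "turn": 0},
    {"tx": 0, "ty": -0.05, "tz": 0, "turn": 0},
    {"tx": 0, "ty": -0.02, "tz": 0, "turn": 0},
    {"tx": 0.03, "ty": -0.0038, "tz": 0, "turn": 0},
    {"tx": 0.05, "ty": 0, "tz": 0, "turn": 0}
  ]
}}

```text
time_s: 40.25
position: [0.5106, 0.1547, 0.4493]
tcp_rot: [[-0.001, 1.0, -0.005], [1.0, 0.001, -0.0], [-0.0, -0.005, -1.0]]
force: [1.0, 0.3, -0.2]
opening: 0.152
```

Request:
{"fn": "play_rows", "kwargs": {
  "series": [
    {"tx": 0.055, "ty": 0, "tz": 0, "turn": 0},
    {"tx": 0.055, "ty": 0, "tz": 0, "turn": 0},
    {"tx": 0.045, "ty": 0, "tz": 0, "turn": 0},
    {"tx": 0.025, "ty": 0, "tz": 0, "turn": 0},
    {"tx": 0.0075, "ty": 0, "tz": 0, "turn": 0},
    {"tx": 0, "ty": 0, "tz": 0, "turn": 0},
    {"tx": 0, "ty": 0, "tz": 0, "turn": 0}
  ]
}}

```text
time_s: 40.95
position: [0.6612, 0.1558, 0.4496]
tcp_rot: [[-0.002, 1.0, -0.003], [1.0, 0.002, -0.0], [-0.0, -0.003, -1.0]]
force: [-0.7, -0.4, 0.1]
opening: 0.154
```

```bash
python3 - <<'E'
from h import *
print(tcp(4),bot.read_state()['opening'])
W=cap('wrist','w23.png');S=cap('side','s7.png')
cv2.imwrite('pics/w23b.png',cv2.resize(W['pixels'][90:320,120:400],None,fx=2.6,fy=2.6,interpolation=cv2.INTER_CUBIC))
cv2.imwrite('pics/s7b.png',cv2.resize(S['pixels'][30:160,210:350],None,fx=4.5,fy=4.5,interpolation=cv2.INTER_CUBIC))
print(proj(S,[.6605,.1555,.2766]))
E
```

```text
(array([0.6612, 0.1559, 0.4508]), array([0.0001, 0.    , 0.0003]), np.float64(90.14), array([ 0.08,  0.31, -0.7 ])) 0.1524207361568903
[[281.66617453 108.59940025]]
```

View pics/w23b.png

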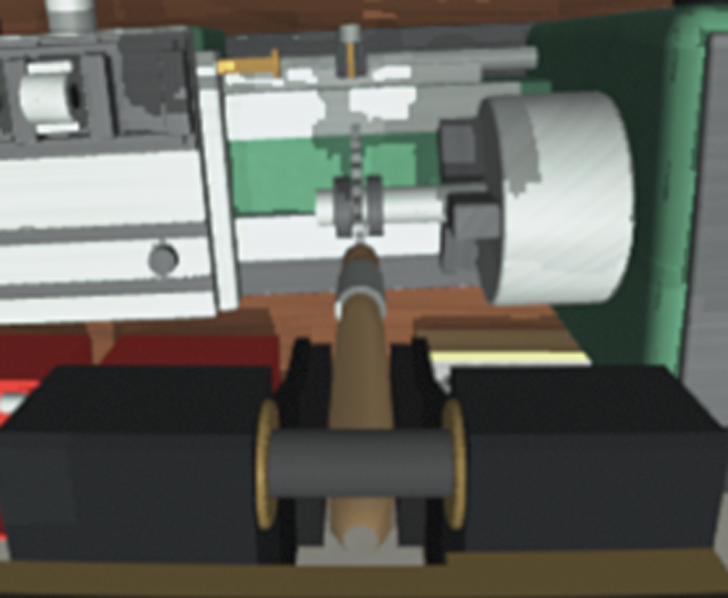

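View pics/s7b.png

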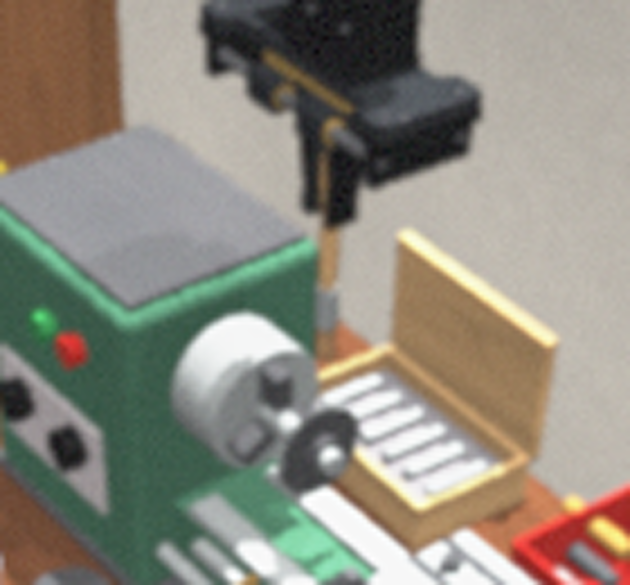

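Request:
{"fn": "play_rows", "kwargs": {
  "series": [
    {"tx": 0.0005, "ty": 0, "tz": -0.02, "turn": 0},
    {"tx": 0, "ty": 0, "tz": -0.015, "turn": 0},
    {"tx": 0, "ty": 0, "tz": -0.01, "turn": 0},
    {"tx": 0, "ty": 0, "tz": 0, "turn": 0},
    {"tx": 0, "ty": 0, "tz": 0, "turn": 0}
  ]
}}

```text
time_s: 41.75
position: [0.6629, 0.1557, 0.4144]
tcp_rot: [[-0.002, 1.0, -0.0], [1.0, 0.002, -0.0], [-0.0, -0.0, -1.0]]
force: [0.9, -0.1, -0.5]
opening: 0.153
```

```bash
python3 - <<'E'
from h import *
print(tcp(8),bot.read_state()['opening'])
S=cap('side','s8.png')
cv2.imwrite('pics/s8b.png',cv2.resize(S['pixels'][85:155,240:330],None,fx=8,fy=8,interpolation=cv2.INTER_CUBIC))
E
```

```text
(array([0.663 , 0.1557, 0.415 ]), array([0.0001, 0.    , 0.0002]), np.float64(90.12), array([ 0.16, -0.14, -0.77])) 0.15427410977608125
```

View pics/s8b.png

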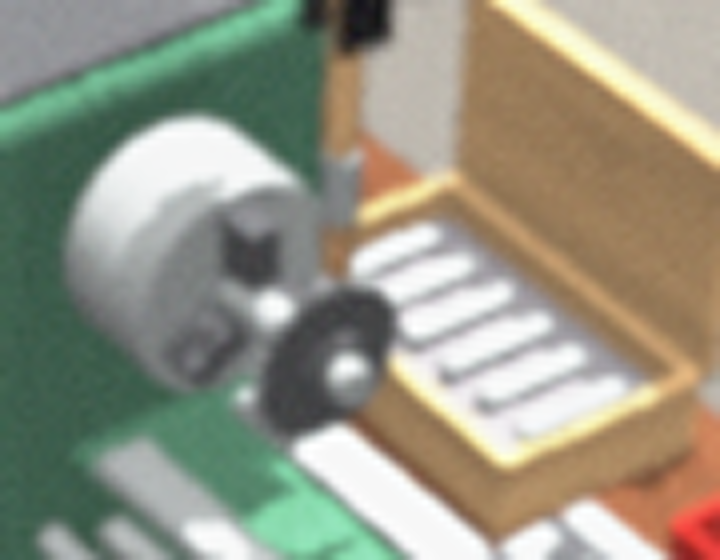

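Request:
{"fn": "play_rows", "kwargs": {
  "series": [
    {"tx": -0.001, "ty": 0, "tz": -0.005, "turn": 0},
    {"tx": 0, "ty": 0, "tz": -0.0037, "turn": 0},
    {"tx": 0, "ty": 0, "tz": 0, "turn": 0},
    {"tx": 0, "ty": 0, "tz": 0, "turn": 0}
  ]
}}

```text
time_s: 42.6
position: [0.662, 0.1557, 0.4074]
tcp_rot: [[-0.002, 1.0, -0.0], [1.0, 0.002, 0.0], [0.0, -0.0, -1.0]]
force: [-0.6, 1.4, 0.4]
opening: 0.156
```

```bash
python3 - <<'E'
from h import *
print(tcp(12),bot.read_state()['opening'])
E
```

```text
(array([0.662 , 0.1557, 0.4075]), array([0., 0., 0.]), np.float64(90.12), array([-0.2 , -0.12, -0.15])) 0.15144653948737877
```

Request:
{"fn": "play_rows", "kwargs": {
  "series": [
    {"tx": 0, "ty": 0, "tz": -0.0018, "turn": 0},
    {"tx": 0, "ty": 0, "tz": 0, "turn": 0},
    {"tx": 0, "ty": 0, "tz": 0, "turn": 0}
  ]
}}

```text
time_s: 43.5
position: [0.662, 0.1557, 0.4061]
tcp_rot: [[-0.002, 1.0, 0.0], [1.0, 0.002, 0.0], [0.0, 0.0, -1.0]]
force: [0.5, 0.2, -1.4]
opening: 0.152
```

```bash
python3 - <<'E'
from h import *
print(tcp(12),bot.read_state()['opening'])
E
```

```text
(array([0.662 , 0.1557, 0.4061]), array([0., 0., 0.]), np.float64(90.12), array([-0.19, -0.08,  0.56])) 0.15282594781501158
```

Request:
{"fn": "play_rows", "kwargs": {
  "series": [
    {"tx": 0, "ty": 0, "tz": 0.02, "turn": 0},
    {"tx": 0, "ty": 0, "tz": 0.03, "turn": 0},
    {"tx": 0, "ty": 0, "tz": 0.0125, "turn": 0},
    {"tx": -0.03, "ty": 0, "tz": 0, "turn": 0},
    {"tx": -0.055, "ty": 0, "tz": 0, "turn": 0},
    {"tx": -0.055, "ty": 0, "tz": 0, "turn": 0},
    {"tx": -0.055, "ty": 0.01, "tz": 0, "turn": 0},
    {"tx": -0.045, "ty": 0.03, "tz": 0, "turn": 0},
    {"tx": -0.0215, "ty": 0.0245, "tz": 0, "turn": 0},
    {"tx": 0, "ty": 0.01, "tz": 0, "turn": 0}
  ]
}}

```text
time_s: 45.1
position: [0.4499, 0.2165, 0.4563]
tcp_rot: [[-0.004, 1.0, -0.001], [1.0, 0.004, 0.001], [0.001, -0.001, -1.0]]
force: [0.3, -0.0, -0.2]
opening: 0.153
```

Request:
{"fn": "play_rows", "kwargs": {
  "series": [
    {"tx": 0, "ty": 0, "tz": -0.04, "turn": 0},
    {"tx": 0, "ty": 0, "tz": -0.055, "turn": 0},
    {"tx": 0, "ty": 0, "tz": -0.05, "turn": 0},
    {"tx": 0, "ty": 0, "tz": -0.03, "turn": 0},
    {"tx": 0, "ty": 0, "tz": -0.015, "turn": 0},
    {"tx": 0, "ty": 0, "tz": 0, "turn": 0},
    {"tx": 0, "ty": 0, "tz": 0, "turn": 0}
  ]
}}

```text
time_s: 45.8
position: [0.4538, 0.2152, 0.304]
tcp_rot: [[-0.002, 1.0, 0.001], [1.0, 0.002, -0.0], [-0.0, 0.001, -1.0]]
force: [0.6, 0.2, -0.3]
opening: 0.157
```

```bash
python3 - <<'E'
from h import *
import pickle
print(tcp(4),bot.read_state()['opening'])
W=cap('wrist','w24.png');S=cap('side','s9.png')
pickle.dump((W,S),open('b4.pkl','wb'))
cv2.imwrite('pics/w24b.png',cv2.resize(W['pixels'][110:320,150:370],None,fx=2.8,fy=2.8,interpolation=cv2.INTER_CUBIC))
cv2.imwrite('pics/s9b.png',cv2.resize(S['pixels'][100:200,170:280],None,fx=5,fy=5,interpolation=cv2.INTER_CUBIC))
E
```

```text
(array([0.4538, 0.2153, 0.3049]), array([0.0002, 0.    , 0.0002]), np.float64(90.11), array([-0.04, -0.15, -0.95])) 0.15704721344644354
```

View pics/w24b.png

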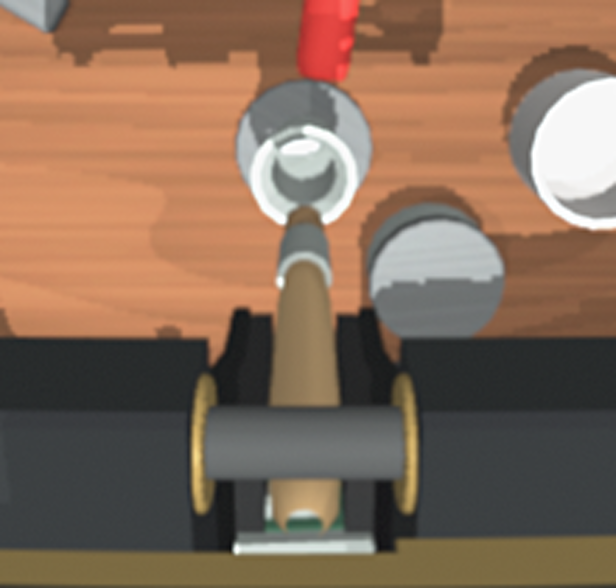

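View pics/s9b.png

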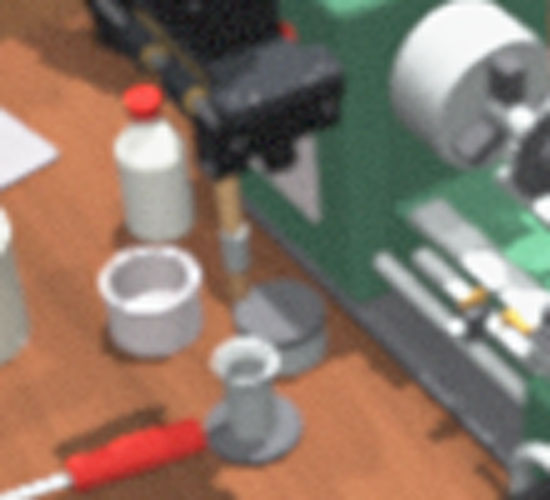

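```bash
python3 - <<'E'
from h import *
import pickle
W,S=pickle.load(open('b4.pkl','rb'))
print(onz(W,(259,184.5),.1275),onz(S,(170+236/5-.4,100+300/5-.4),.1275))
print('mouth',onz(W,(150+303/2.8-.3,110+176/2.8-.3),.07), onz(S,(170+247/5-.4,100+360/5-.4),.07))
E
```

```text
[0.45043708 0.21594409 0.1275    ] [0.44986311 0.21481363 0.1275    ]
mouth [0.4517192  0.21487765 0.07      ] [0.45331366 0.21659164 0.07      ]
```

Request:
{"fn": "play_rows", "kwargs": {
  "series": [
    {"tx": 0.002, "ty": 0, "tz": -0.02, "turn": 0},
    {"tx": 0, "ty": 0, "tz": -0.03, "turn": 0},
    {"tx": 0, "ty": 0, "tz": -0.035, "turn": 0},
    {"tx": 0, "ty": 0, "tz": -0.025, "turn": 0},
    {"tx": 0, "ty": 0, "tz": -0.018, "turn": 0},
    {"tx": 0, "ty": 0, "tz": -0.011, "turn": 0},
    {"tx": 0, "ty": 0, "tz": -0.0065, "turn": 0},
    {"tx": 0, "ty": 0, "tz": 0, "turn": 0},
    {"tx": 0, "ty": 0, "tz": 0, "turn": 0}
  ]
}}

```text
time_s: 47.0
position: [0.4548, 0.2154, 0.1882]
tcp_rot: [[-0.002, 1.0, 0.001], [1.0, 0.002, 0.0], [0.0, 0.001, -1.0]]
force: [0.3, 0.1, -0.5]
opening: 0.152
```

```bash
python3 - <<'E'
from h import *
print(tcp(6),bot.read_state()['opening'])
W=cap('wrist','w25.png')
cv2.imwrite('pics/w25b.png',cv2.resize(W['pixels'][110:320,150:370],None,fx=2.8,fy=2.8,interpolation=cv2.INTER_CUBIC))
E
```

```text
(array([0.4548, 0.2154, 0.1882]), array([0.0001, 0.    , 0.0001]), np.float64(90.12), array([-0.03,  0.21, -0.88])) 0.15225006185148843
```

View pics/w25b.png

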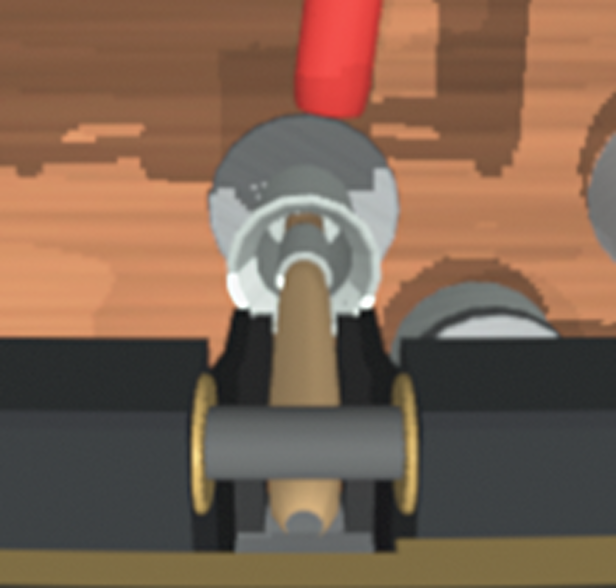

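Request:
{"fn": "play_rows", "kwargs": {
  "series": [
    {"tx": -0.0015, "ty": 0, "tz": -0.0018, "turn": 0},
    {"tx": 0, "ty": 0, "tz": 0, "turn": 0}
  ]
}}

```text
time_s: 47.55
position: [0.4534, 0.2153, 0.1862]
tcp_rot: [[-0.002, 1.0, 0.001], [1.0, 0.002, 0.0], [0.0, 0.001, -1.0]]
force: [-0.2, 0.3, -0.4]
opening: 0.152
```

Request:
{"fn": "play_rows", "kwargs": {
  "series": [
    {"tx": 0, "ty": 0, "tz": 0, "turn": 0},
    {"tx": 0, "ty": 0, "tz": 0, "turn": 0},
    {"tx": 0, "ty": 0, "tz": 0, "turn": 0},
    {"tx": 0, "ty": 0, "tz": 0, "turn": 0},
    {"tx": 0, "ty": 0, "tz": 0, "turn": 0},
    {"tx": 0, "ty": 0, "tz": 0, "turn": 0}
  ],
  "gripper": 0.6
}}

```text
time_s: 48.15
position: [0.4532, 0.2153, 0.1862]
tcp_rot: [[-0.002, 1.0, -0.0], [1.0, 0.002, -0.0], [-0.0, -0.0, -1.0]]
force: [0.1, -0.7, -0.1]
opening: 0.571
```

Request:
{"fn": "play_rows", "kwargs": {
  "series": [
    {"tx": 0, "ty": 0, "tz": 0.02, "turn": 0},
    {"tx": 0, "ty": 0, "tz": 0.04, "turn": 0},
    {"tx": 0, "ty": 0, "tz": 0.05, "turn": 0},
    {"tx": 0, "ty": 0, "tz": 0.05, "turn": 0},
    {"tx": 0, "ty": 0, "tz": 0.03, "turn": 0},
    {"tx": 0.02, "ty": 0, "tz": 0, "turn": 0},
    {"tx": 0.03, "ty": 0, "tz": 0, "turn": 0},
    {"tx": 0.02, "ty": 0, "tz": 0, "turn": 0},
    {"tx": 0, "ty": 0, "tz": 0, "turn": 0}
  ]
}}

```text
time_s: 49.05
position: [0.511, 0.2151, 0.3382]
tcp_rot: [[-0.001, 1.0, 0.002], [1.0, 0.001, 0.0], [0.0, 0.002, -1.0]]
force: [-0.5, 0.1, 0.3]
opening: 0.604
```

```bash
python3 - <<'E'
from h import *
print(tcp(4),bot.read_state()['opening'])
W=cap('wrist','w26.png');S=cap('side','s10.png')
cv2.imwrite('pics/w26b.png',cv2.resize(W['pixels'],(768,576)))
cv2.imwrite('pics/s10b.png',cv2.resize(S['pixels'][100:200,170:280],None,fx=5,fy=5,interpolation=cv2.INTER_CUBIC))
E
```

```text
(array([0.5085, 0.2152, 0.3378]), array([0.0006, 0.0001, 0.0001]), np.float64(90.11), array([-0.12, -0.12, -0.16])) 0.6039815566271391
```

View pics/w26b.png

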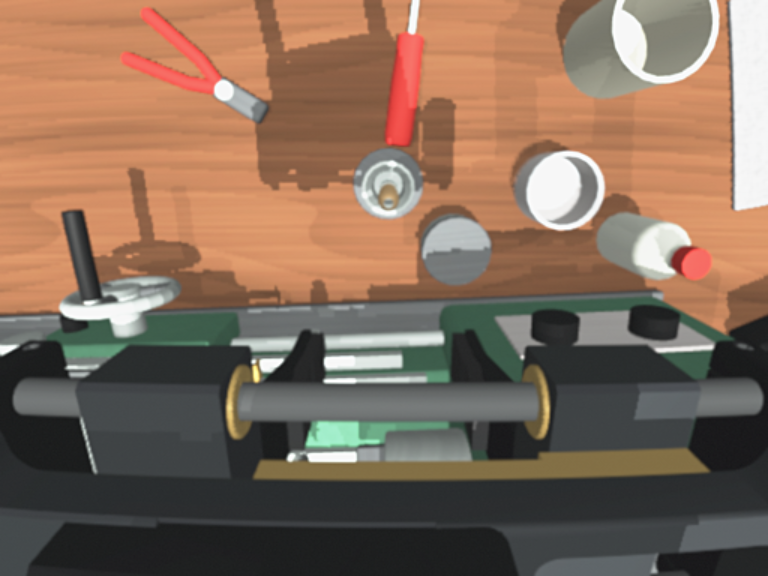

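View pics/s10b.png

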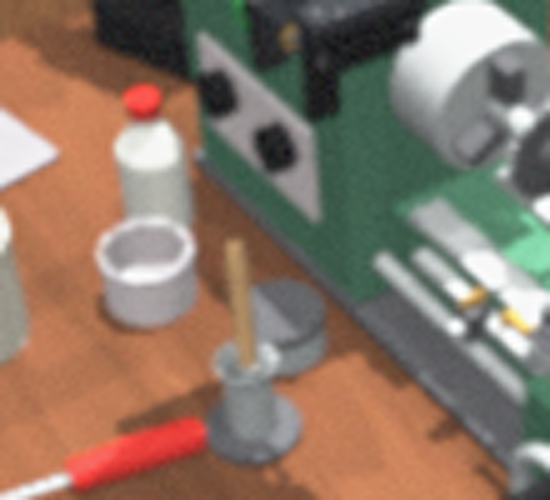

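Request:
{"fn": "play_rows", "kwargs": {
  "series": [
    {"tx": 0.01, "ty": -0.04, "tz": 0, "turn": 0.02},
    {"tx": 0.01, "ty": -0.055, "tz": 0, "turn": 0.0203},
    {"tx": 0.01, "ty": -0.06, "tz": 0, "turn": 0},
    {"tx": 0.01, "ty": -0.06, "tz": -0.01, "turn": 0},
    {"tx": 0.01, "ty": -0.05, "tz": -0.015, "turn": 0},
    {"tx": 0.002, "ty": -0.029, "tz": -0.015, "turn": 0},
    {"tx": 0, "ty": 0, "tz": 0, "turn": 0},
    {"tx": 0, "ty": 0, "tz": 0, "turn": 0}
  ]
}}

```text
time_s: 50.15
position: [0.5503, -0.0198, 0.3061]
tcp_rot: [[-0.043, 0.999, -0.001], [0.999, 0.043, 0.001], [0.001, -0.001, -1.0]]
force: [0.3, -0.2, -0.4]
opening: 0.6
```

```bash
python3 - <<'E'
from h import *
import pickle
print(tcp(4),bot.read_state()['opening'])
W=cap('wrist','w27.png');S=cap('side','s11.png')
pickle.dump((W,S),open('b5.pkl','wb'))
cv2.imwrite('pics/w27b.png',cv2.resize(W['pixels'],(768,576)))
cv2.imwrite('pics/s11b.png',cv2.resize(S['pixels'][140:230,240:370],None,fx=6,fy=6,interpolation=cv2.INTER_CUBIC))
E
```

```text
(array([ 0.5506, -0.0187,  0.3067]), array([0.0001, 0.0002, 0.0002]), np.float64(92.61), array([-0.27,  0.44,  0.51])) 0.6037832428068791
```

View pics/w27b.png

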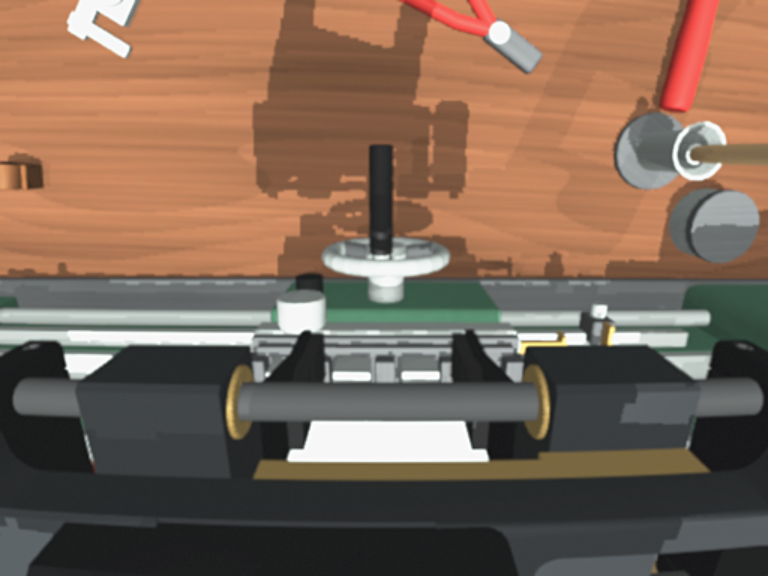

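View pics/s11b.png

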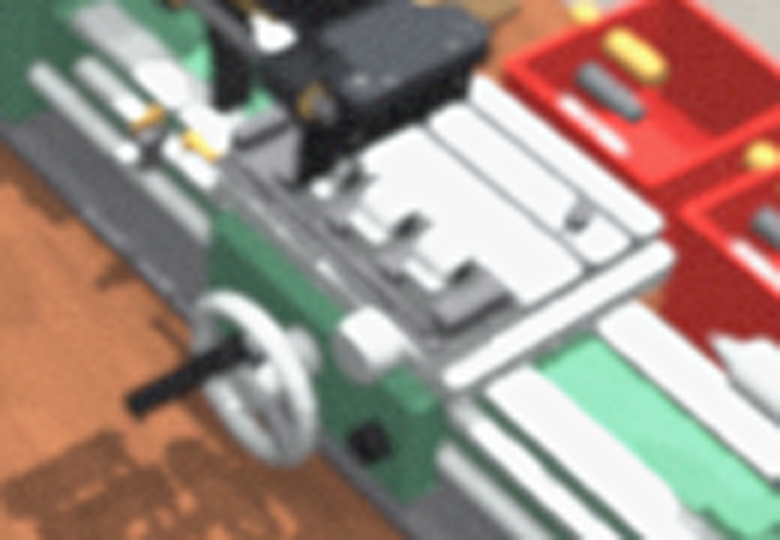

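```bash
cat > wheel.py <<'E'
from h import *
th=np.radians(2.5); ex=np.array([np.cos(th),np.sin(th),0]); ey=np.array([-np.sin(th),np.cos(th),0]); O=np.array([.6655,.0406,0])
def L(x,y,z): return O+ex*x+ey*y+np.array([0,0,z])
def draw(p,im,yw,q,k,off):
    t=np.linspace(0,2*np.pi,60)
    for xx,col in((-.129,(0,0,255)),):
        u=proj(p,np.array([L(xx,yw+.048*np.sin(a),.075+.048*np.cos(a)) for a in t])); cv2.polylines(im,[np.round((u+.5-off)*k).astype(int)],True,col,1)
    yy,zz=yw+.036*np.sin(q),.075+.036*np.cos(q)
    for r in(0,):
        u=proj(p,[L(-.203,yy,zz),L(-.131,yy,zz)]); cv2.polylines(im,[np.round((u+.5-off)*k).astype(int)],False,(0,255,255),1)
    u=proj(p,np.array([L(-.203,yy+.008*np.sin(a),zz+.008*np.cos(a)) for a in t])); cv2.polylines(im,[np.round((u+.5-off)*k).astype(int)],True,(0,255,0),1)
E
python3 - <<'E'
from wheel import *
import pickle
W,S=pickle.load(open('b5.pkl','rb'))
def tolathe(X): d=X-O; return [round(float(d@ex),4),round(float(d@ey),4),round(float(d[2]),4)]
print('wheel axis',tolathe(onz(W,(257.3,171.8),.075)))
x,e=tri([(W,(253.4,98)),(S,(262.4,206.8))]); print('handle end',x,tolathe(x),e)
yw=tolathe(onz(W,(257.3,171.8),.075))[1]; X=tolathe(x)
q=np.arctan2(X[1]-yw,X[2]-.075); print('q',q, np.hypot(X[1]-yw,X[2]-.075))
for nm,p,b in(('w',W,(200,315,85,205)),('s',S,(250,305,185,225))):
    k=6 if nm=='w' else 10; im=cv2.resize(p['pixels'][b[2]:b[3],b[0]:b[1]],None,fx=k,fy=k,interpolation=cv2.INTER_CUBIC)
    draw(p,im,yw,q,k,np.array([b[0],b[2]])); cv2.imwrite(f'pics/wh_{nm}.png',im)
E
```

```text
wheel axis [-0.121, -0.0554, 0.075]
handle end [ 0.46635829 -0.02728295  0.11544664] [-0.2019, -0.0591, 0.1154] [np.float64(0.00010807863307055361), np.float64(0.00010807863307062755)]
q -0.09132938051736614 0.040569076893614435
```

View pics/wh_w.png

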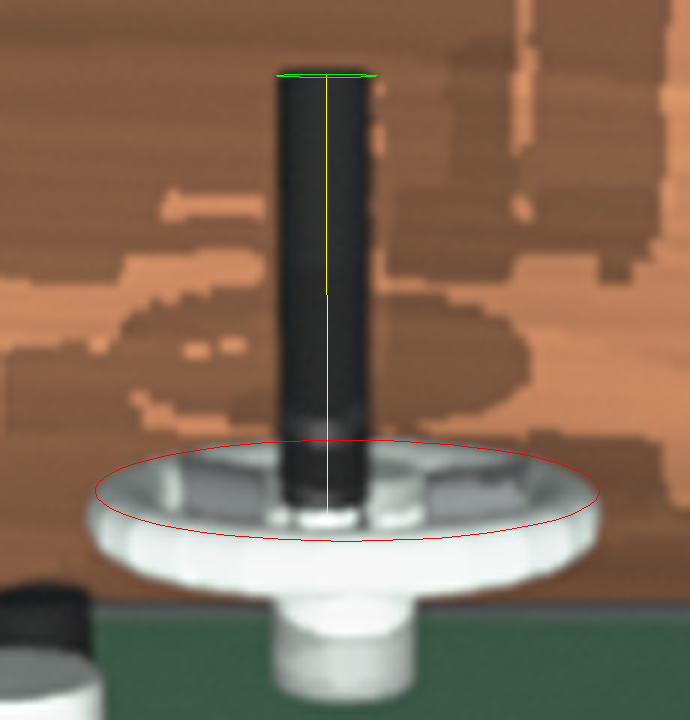

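View pics/wh_s.png

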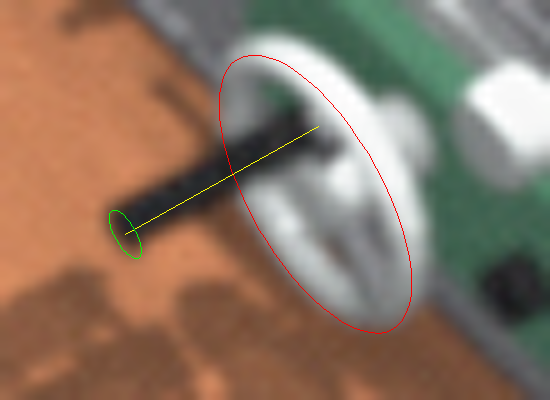

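Request:
{"fn": "play_rows", "kwargs": {
  "series": [
    {"tx": -0.03, "ty": -0.005, "tz": 0, "turn": 0},
    {"tx": -0.035, "ty": -0.004, "tz": 0, "turn": 0},
    {"tx": -0.0141, "ty": -0.0013, "tz": 0, "turn": 0},
    {"tx": 0, "ty": 0, "tz": -0.03, "turn": 0},
    {"tx": 0, "ty": 0, "tz": -0.04, "turn": 0},
    {"tx": 0, "ty": 0, "tz": -0.025, "turn": 0},
    {"tx": 0, "ty": 0, "tz": 0, "turn": 0},
    {"tx": 0, "ty": 0, "tz": 0, "turn": 0}
  ]
}}

```text
time_s: 51.25
position: [0.4882, -0.0281, 0.2305]
tcp_rot: [[-0.045, 0.999, 0.001], [0.999, 0.045, -0.0], [-0.0, 0.001, -1.0]]
force: [0.2, -0.7, -0.2]
opening: 0.601
```

```bash
python3 - <<'E'
from h import *
import pickle
print(tcp(4))
W=cap('wrist','w28.png');S=cap('side','s12.png')
pickle.dump((W,S),open('b6.pkl','wb'))
cv2.imwrite('pics/w28b.png',cv2.resize(W['pixels'],(640,480)))
cv2.imwrite('pics/s12b.png',cv2.resize(S['pixels'][120:230,220:350],None,fx=5,fy=5,interpolation=cv2.INTER_CUBIC))
E
```

```text
(array([ 0.4886, -0.0283,  0.2313]), array([0.0001, 0.    , 0.0001]), np.float64(92.56), array([ 0.09, -0.  , -0.04]))
```

View pics/w28b.png

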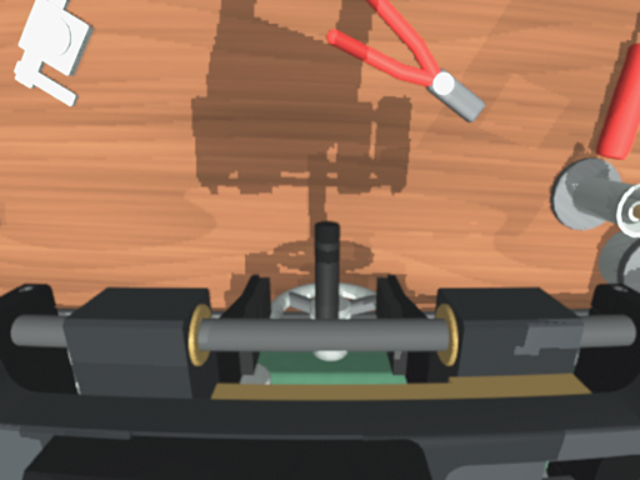

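View pics/s12b.png

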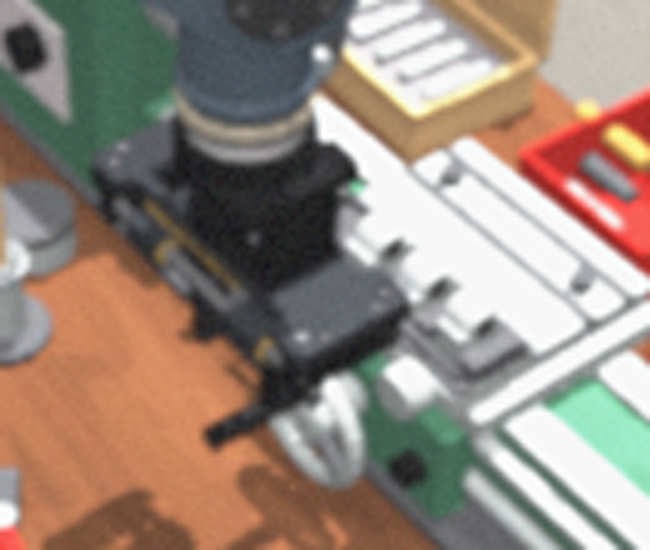

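Request:
{"fn": "play_rows", "kwargs": {
  "series": [
    {"tx": -0.001, "ty": 0.0015, "tz": -0.03, "turn": 0},
    {"tx": 0, "ty": 0, "tz": -0.025, "turn": 0},
    {"tx": 0, "ty": 0, "tz": -0.018, "turn": 0},
    {"tx": 0, "ty": 0, "tz": -0.0136, "turn": 0},
    {"tx": 0, "ty": 0, "tz": 0, "turn": 0},
    {"tx": 0, "ty": 0, "tz": 0, "turn": 0}
  ]
}}

```text
time_s: 52.15
position: [0.487, -0.0271, 0.1612]
tcp_rot: [[-0.044, 0.999, 0.0], [0.999, 0.044, -0.0], [-0.0, 0.0, -1.0]]
force: [-0.3, -0.3, -0.4]
opening: 0.605
```

Request:
{"fn": "play_rows", "kwargs": {
  "series": [
    {"tx": 0, "ty": 0, "tz": 0, "turn": 0},
    {"tx": 0, "ty": 0, "tz": 0, "turn": 0},
    {"tx": 0, "ty": 0, "tz": 0, "turn": 0},
    {"tx": 0, "ty": 0, "tz": 0, "turn": 0},
    {"tx": 0, "ty": 0, "tz": 0, "turn": 0},
    {"tx": 0, "ty": 0, "tz": 0, "turn": 0},
    {"tx": 0, "ty": 0, "tz": 0, "turn": 0},
    {"tx": 0, "ty": 0, "tz": 0, "turn": 0},
    {"tx": 0, "ty": 0, "tz": 0, "turn": 0}
  ],
  "gripper": 0
}}

```text
time_s: 53.05
position: [0.4867, -0.0268, 0.161]
tcp_rot: [[-0.044, 0.999, 0.0], [0.999, 0.044, 0.0], [0.0, 0.0, -1.0]]
force: [0.4, 1.9, 1.5]
opening: 0.17
```

```bash
python3 - <<'E'
from h import *
W=cap('wrist','w29.png');S=cap('side','s13.png')
cv2.imwrite('pics/w29b.png',cv2.resize(W['pixels'],(640,480)))
cv2.imwrite('pics/s13b.png',cv2.resize(S['pixels'][120:230,220:350],None,fx=5,fy=5,interpolation=cv2.INTER_CUBIC))
print(tcp(4),bot.read_state()['opening'])
E
```

```text
(array([ 0.4867, -0.0268,  0.161 ]), array([0., 0., 0.]), np.float64(92.53), array([0.5 , 2.38, 1.8 ])) 0.17599474235350696
```

View pics/w29b.png

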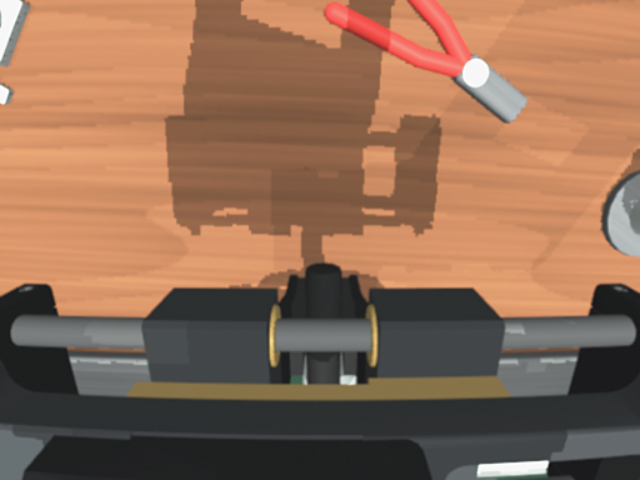

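View pics/s13b.png

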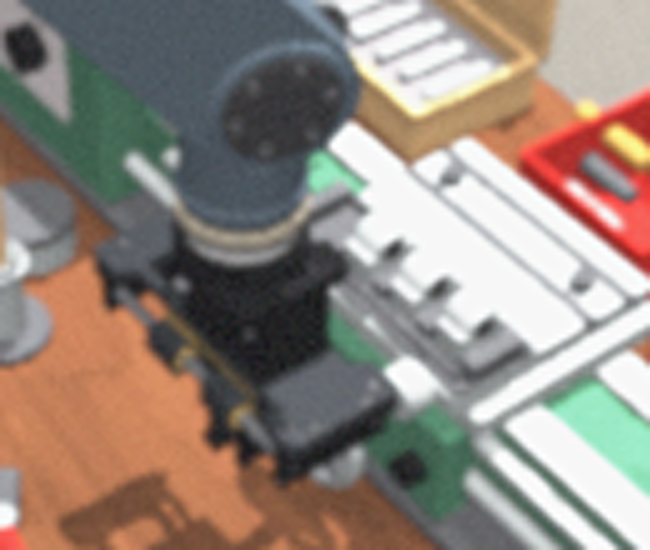

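```bash
cat > crank.py <<'E'
import numpy as np, json, sys
def rows(q,dqs,extra=(0,0)):
    th=np.radians(2.5); out=[]; carry=np.zeros(3)
    for d in dqs:
        dy=36*(np.sin(q+d)-np.sin(q))+3.979*d; dz=36*(np.cos(q+d)-np.cos(q)); q+=d
        v=np.array([-np.sin(th)*dy,np.cos(th)*dy,dz])/800+carry; r=np.round(v,4); carry=v-r
        out.append({"tx":r[0],"ty":r[1],"tz":r[2],"turn":0})
    print(json.dumps(out),'q',q)
    return q
E
python3 -c "
from crank import *
rows(-.095,[.08,.12,.15,.15,.15,.15,.15,.12,.08,0])"
```

```text
[{"tx": -0.0002, "ty": 0.004, "tz": 0.0002, "turn": 0}, {"tx": -0.0002, "ty": 0.006, "tz": -0.0002, "turn": 0}, {"tx": -0.0004, "ty": 0.0073, "tz": -0.0013, "turn": 0}, {"tx": -0.0003, "ty": 0.0072, "tz": -0.0021, "turn": 0}, {"tx": -0.0003, "ty": 0.0067, "tz": -0.0032, "turn": 0}, {"tx": -0.0002, "ty": 0.0062, "tz": -0.0039, "turn": 0}, {"tx": -0.0003, "ty": 0.0055, "tz": -0.0048, "turn": 0}, {"tx": -0.0001, "ty": 0.0039, "tz": -0.0042, "turn": 0}, {"tx": -0.0001, "ty": 0.0023, "tz": -0.0031, "turn": 0}, {"tx": -0.0, "ty": -0.0, "tz": -0.0, "turn": 0}] q 1.0550000000000002
```

Request:
{"fn": "play_rows", "kwargs": {
  "series": [
    {"tx": -0.0002, "ty": 0.004, "tz": 0.0002, "turn": 0},
    {"tx": -0.0002, "ty": 0.006, "tz": -0.0002, "turn": 0},
    {"tx": -0.0004, "ty": 0.0073, "tz": -0.0013, "turn": 0},
    {"tx": -0.0003, "ty": 0.0072, "tz": -0.0021, "turn": 0},
    {"tx": -0.0003, "ty": 0.0067, "tz": -0.0032, "turn": 0},
    {"tx": -0.0002, "ty": 0.0062, "tz": -0.0039, "turn": 0},
    {"tx": -0.0003, "ty": 0.0055, "tz": -0.0048, "turn": 0},
    {"tx": -0.0001, "ty": 0.0039, "tz": -0.0042, "turn": 0},
    {"tx": -0.0001, "ty": 0.0023, "tz": -0.0031, "turn": 0},
    {"tx": 0, "ty": 0, "tz": 0, "turn": 0}
  ]
}}

```text
time_s: 54.35
position: [0.485, 0.0131, 0.1423]
tcp_rot: [[-0.044, 0.999, -0.0], [0.999, 0.044, 0.001], [0.001, -0.0, -1.0]]
force: [1.3, 2.4, -0.7]
opening: 0.172
```

```bash
python3 - <<'E'
from h import *
print(tcp(4),bot.read_state()['opening'])
E
```

```text
(array([0.485 , 0.013 , 0.1424]), array([0.    , 0.0001, 0.0001]), np.float64(92.5), array([ 1.33,  4.13, -1.48])) 0.1754829174484583
```

```bash
python3 -c "
from crank import *
q=rows(1.055,[.1,.15]+[.2]*8)
q=rows(q,[.2]*10)
q=rows(q,[.2]*10)
q=rows(q,[.2]*6+[.15,.1,.05,0])"
```

```text
[{"tx": -0.0001, "ty": 0.0025, "tz": -0.004, "turn": 0}, {"tx": -0.0001, "ty": 0.003, "tz": -0.0064, "turn": 0}, {"tx": -0.0001, "ty": 0.0025, "tz": -0.0088, "turn": 0}, {"tx": -0.0001, "ty": 0.0007, "tz": -0.009, "turn": 0}, {"tx": 0.0001, "ty": -0.0011, "tz": -0.0088, "turn": 0}, {"tx": 0.0001, "ty": -0.0028, "tz": -0.0081, "turn": 0}, {"tx": 0.0002, "ty": -0.0043, "tz": -0.0072, "turn": 0}, {"tx": 0.0002, "ty": -0.0057, "tz": -0.0061, "turn": 0}, {"tx": 0.0003, "ty": -0.0067, "tz": -0.0046, "turn": 0}, {"tx": 0.0003, "ty": -0.0075, "tz": -0.0029, "turn": 0}] q 2.9050000000000007
[{"tx": 0.0003, "ty": -0.0079, "tz": -0.0012, "turn": 0}, {"tx": 0.0004, "ty": -0.008, "tz": 0.0005, "turn": 0}, {"tx": 0.0003, "ty": -0.0076, "tz": 0.0024, "turn": 0}, {"tx": 0.0003, "ty": -0.0071, "tz": 0.004, "turn": 0}, {"tx": 0.0003, "ty": -0.0061, "tz": 0.0055, "turn": 0}, {"tx": 0.0002, "ty": -0.0048, "tz": 0.0069, "turn": 0}, {"tx": 0.0002, "ty": -0.0034, "tz": 0.0078, "turn": 0}, {"tx": 0.0, "ty": -0.0017, "tz": 0.0086, "turn": 0}, {"tx": 0.0, "ty": 0.0001, "tz": 0.0089, "turn": 0}, {"tx": -0.0, "
[... 507 characters left out ...]
x": -0.0004, "ty": 0.0095, "tz": -0.0029, "turn": 0}, {"tx": -0.0004, "ty": 0.0088, "tz": -0.0044, "turn": 0}] q 6.905000000000004
[{"tx": -0.0003, "ty": 0.0077, "tz": -0.0059, "turn": 0}, {"tx": -0.0003, "ty": 0.0065, "tz": -0.0072, "turn": 0}, {"tx": -0.0002, "ty": 0.0048, "tz": -0.0081, "turn": 0}, {"tx": -0.0002, "ty": 0.0032, "tz": -0.0087, "turn": 0}, {"tx": -0.0, "ty": 0.0015, "tz": -0.009, "turn": 0}, {"tx": -0.0, "ty": -0.0004, "tz": -0.0089, "turn": 0}, {"tx": 0.0, "ty": -0.0014, "tz": -0.0063, "turn": 0}, {"tx": 0.0001, "ty": -0.0015, "tz": -0.0041, "turn": 0}, {"tx": 0.0, "ty": -0.0008, "tz": -0.0019, "turn": 0}, {"tx": 0.0, "ty": -0.0, "tz": -0.0, "turn": 0}] q 8.405000000000005
```

Request:
{"fn": "play_rows", "kwargs": {
  "series": [
    {"tx": -0.0001, "ty": 0.0025, "tz": -0.004, "turn": 0},
    {"tx": -0.0001, "ty": 0.003, "tz": -0.0064, "turn": 0},
    {"tx": -0.0001, "ty": 0.0025, "tz": -0.0088, "turn": 0},
    {"tx": -0.0001, "ty": 0.0007, "tz": -0.009, "turn": 0},
    {"tx": 0.0001, "ty": -0.0011, "tz": -0.0088, "turn": 0},
    {"tx": 0.0001, "ty": -0.0028, "tz": -0.0081, "turn": 0},
    {"tx": 0.0002, "ty": -0.0043, "tz": -0.0072, "turn": 0},
    {"tx": 0.0002, "ty": -0.0057, "tz": -0.0061, "turn": 0},
    {"tx": 0.0003, "ty": -0.0067, "tz": -0.0046, "turn": 0},
    {"tx": 0.0003, "ty": -0.0075, "tz": -0.0029, "turn": 0}
  ]
}}

```text
time_s: 55.55
position: [0.4857, -0.0038, 0.0898]
tcp_rot: [[-0.044, 0.999, -0.0], [0.999, 0.044, 0.0], [0.0, -0.0, -1.0]]
force: [1.1, 3.4, 5.6]
opening: 0.171
```

Request:
{"fn": "play_rows", "kwargs": {
  "series": [
    {"tx": 0.0003, "ty": -0.0079, "tz": -0.0012, "turn": 0},
    {"tx": 0.0004, "ty": -0.008, "tz": 0.0005, "turn": 0},
    {"tx": 0.0003, "ty": -0.0076, "tz": 0.0024, "turn": 0},
    {"tx": 0.0003, "ty": -0.0071, "tz": 0.004, "turn": 0},
    {"tx": 0.0003, "ty": -0.0061, "tz": 0.0055, "turn": 0},
    {"tx": 0.0002, "ty": -0.0048, "tz": 0.0069, "turn": 0},
    {"tx": 0.0002, "ty": -0.0034, "tz": 0.0078, "turn": 0},
    {"tx": 0, "ty": -0.0017, "tz": 0.0086, "turn": 0},
    {"tx": 0, "ty": 0.0001, "tz": 0.0089, "turn": 0},
    {"tx": 0, "ty": 0.0018, "tz": 0.009, "turn": 0}
  ]
}}

```text
time_s: 56.55
position: [0.4873, -0.0391, 0.1315]
tcp_rot: [[-0.043, 0.999, -0.0], [0.999, 0.043, 0.001], [0.001, -0.0, -1.0]]
force: [3.3, 6.3, -5.7]
opening: 0.171
```

Request:
{"fn": "play_rows", "kwargs": {
  "series": [
    {"tx": -0.0002, "ty": 0.0036, "tz": 0.0086, "turn": 0},
    {"tx": -0.0002, "ty": 0.0052, "tz": 0.0079, "turn": 0},
    {"tx": -0.0003, "ty": 0.0067, "tz": 0.0069, "turn": 0},
    {"tx": -0.0003, "ty": 0.008, "tz": 0.0057, "turn": 0},
    {"tx": -0.0004, "ty": 0.009, "tz": 0.0041, "turn": 0},
    {"tx": -0.0004, "ty": 0.0096, "tz": 0.0025, "turn": 0},
    {"tx": -0.0005, "ty": 0.01, "tz": 0.0007, "turn": 0},
    {"tx": -0.0004, "ty": 0.0099, "tz": -0.0011, "turn": 0},
    {"tx": -0.0004, "ty": 0.0095, "tz": -0.0029, "turn": 0},
    {"tx": -0.0004, "ty": 0.0088, "tz": -0.0044, "turn": 0}
  ]
}}

```text
time_s: 57.55
position: [0.4844, 0.0257, 0.1547]
tcp_rot: [[-0.045, 0.999, 0.0], [0.999, 0.045, -0.001], [-0.001, 0.0, -1.0]]
force: [-0.7, -5.3, -2.1]
opening: 0.175
```

Request:
{"fn": "play_rows", "kwargs": {
  "series": [
    {"tx": -0.0003, "ty": 0.0077, "tz": -0.0059, "turn": 0},
    {"tx": -0.0003, "ty": 0.0065, "tz": -0.0072, "turn": 0},
    {"tx": -0.0002, "ty": 0.0048, "tz": -0.0081, "turn": 0},
    {"tx": -0.0002, "ty": 0.0032, "tz": -0.0087, "turn": 0},
    {"tx": 0, "ty": 0.0015, "tz": -0.009, "turn": 0},
    {"tx": 0, "ty": -0.0004, "tz": -0.0089, "turn": 0},
    {"tx": 0, "ty": -0.0014, "tz": -0.0063, "turn": 0},
    {"tx": 0.0001, "ty": -0.0015, "tz": -0.0041, "turn": 0},
    {"tx": 0, "ty": -0.0008, "tz": -0.0019, "turn": 0},
    {"tx": 0, "ty": 0, "tz": 0, "turn": 0}
  ]
}}

```text
time_s: 58.55
position: [0.4837, 0.041, 0.1059]
tcp_rot: [[-0.044, 0.999, -0.0], [0.999, 0.044, 0.0], [0.0, -0.0, -1.0]]
force: [0.8, 0.8, -2.2]
opening: 0.172
```

```bash
python3 - <<'E'
from h import *
import pickle
W=cap('wrist','w30.png');S=cap('side','s14.png');T=cap('top','t5.png')
pickle.dump((W,S,T),open('b7.pkl','wb'))
cv2.imwrite('pics/w30b.png',cv2.resize(W['pixels'],(640,480)))
cv2.imwrite('pics/s14b.png',cv2.resize(S['pixels'][130:230,230:350],None,fx=6,fy=6,interpolation=cv2.INTER_CUBIC))
cv2.imwrite('pics/t5b.png',cv2.resize(T['pixels'][120:190,180:300],None,fx=6,fy=6,interpolation=cv2.INTER_CUBIC))
print(tcp(4),bot.read_state()['opening'])
E
```

```text
(array([0.4837, 0.041 , 0.106 ]), array([0., 0., 0.]), np.float64(92.53), array([ 1.21,  1.29, -5.43])) 0.16893267899241862
```

View pics/s14b.png

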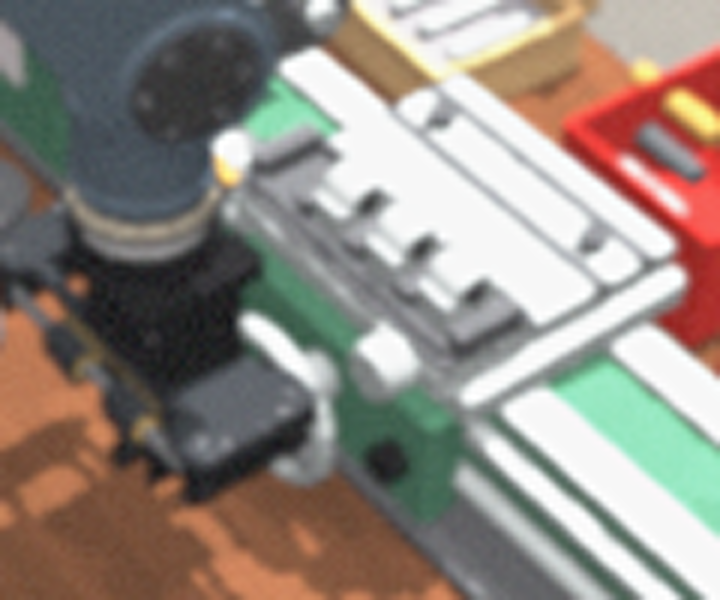

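View pics/t5b.png

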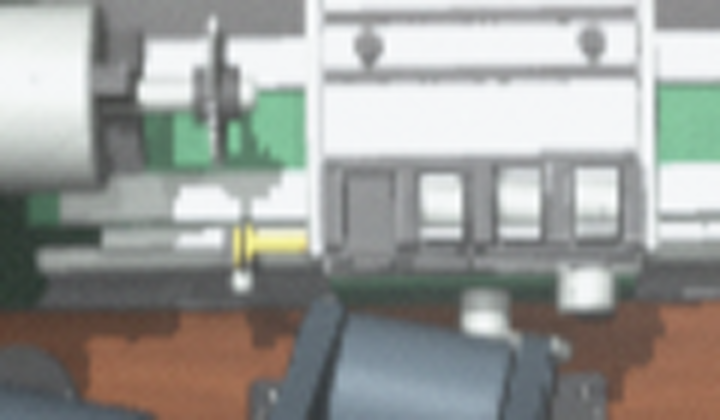

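Request:
{"fn": "play_rows", "kwargs": {
  "series": [
    {"tx": 0, "ty": 0, "tz": 0, "turn": 0},
    {"tx": 0, "ty": 0, "tz": 0, "turn": 0},
    {"tx": 0, "ty": 0, "tz": 0, "turn": 0},
    {"tx": 0, "ty": 0, "tz": 0, "turn": 0},
    {"tx": 0, "ty": 0, "tz": 0, "turn": 0},
    {"tx": 0, "ty": 0, "tz": 0.02, "turn": 0},
    {"tx": 0, "ty": 0, "tz": 0.05, "turn": 0},
    {"tx": 0, "ty": 0, "tz": 0.06, "turn": 0},
    {"tx": 0, "ty": 0, "tz": 0.06, "turn": 0},
    {"tx": 0, "ty": 0, "tz": 0.0525, "turn": 0}
  ],
  "gripper": 0.6
}}

```text
time_s: 59.9
position: [0.4835, 0.041, 0.3028]
tcp_rot: [[-0.044, 0.999, 0.001], [0.999, 0.044, -0.0], [-0.0, 0.001, -1.0]]
force: [1.2, -0.6, 0.4]
opening: 0.598
```

Request:
{"fn": "play_rows", "kwargs": {
  "series": [
    {"tx": 0.04, "ty": 0.017, "tz": 0, "turn": 0},
    {"tx": 0.05, "ty": 0.022, "tz": 0, "turn": 0},
    {"tx": 0.05, "ty": 0.022, "tz": 0, "turn": 0},
    {"tx": 0.022, "ty": 0.01, "tz": 0, "turn": 0},
    {"tx": 0.0084, "ty": 0.003, "tz": 0, "turn": 0},
    {"tx": 0, "ty": 0, "tz": -0.015, "turn": 0},
    {"tx": 0, "ty": 0, "tz": -0.015, "turn": 0},
    {"tx": 0, "ty": 0, "tz": 0, "turn": 0},
    {"tx": 0, "ty": 0, "tz": 0, "turn": 0}
  ],
  "gripper": 0.3
}}

```text
time_s: 60.8
position: [0.6188, 0.0997, 0.2755]
tcp_rot: [[-0.044, 0.999, -0.003], [0.999, 0.044, -0.0], [0.0, -0.003, -1.0]]
force: [0.5, 0.4, 0.4]
opening: 0.299
```

```bash
python3 - <<'E'
from h import *
import pickle
print(tcp(4))
W=cap('wrist','w31.png');S=cap('side','s15.png')
pickle.dump((W,S),open('b8.pkl','wb'))
cv2.imwrite('pics/w31b.png',cv2.resize(W['pixels'],(768,576)))
E
```

```text
(array([0.6198, 0.0998, 0.2767]), array([0.0003, 0.0001, 0.0003]), np.float64(92.51), array([ 0.16, -0.36, -0.3 ]))
```

View pics/w31b.png

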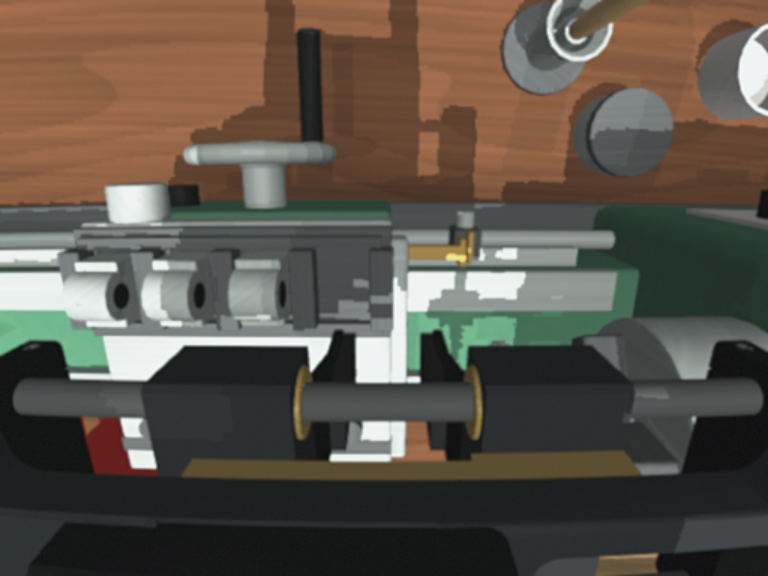

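```bash
python3 - <<'E'
import cv2
im=cv2.imread('pics/w31.png'); cv2.imwrite('pics/w31c.png',cv2.resize(im[130:190,260:335],None,fx=10,fy=10,interpolation=cv2.INTER_CUBIC))
E
```

```text
(no output)
```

View pics/w31c.png

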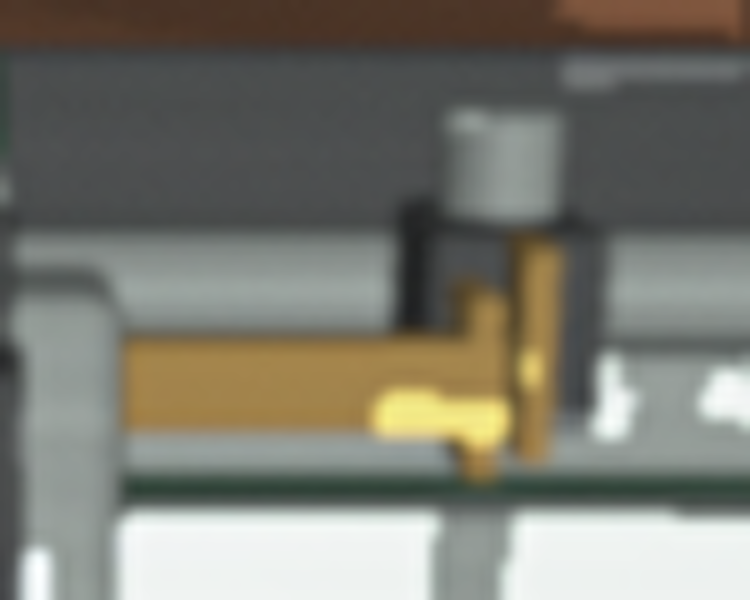

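Request:
{"fn": "play_rows", "kwargs": {
  "series": [
    {"tx": 0, "ty": 0, "tz": 0.035, "turn": 0},
    {"tx": 0, "ty": 0, "tz": 0.0317, "turn": 0},
    {"tx": 0, "ty": 0.03, "tz": 0, "turn": 0},
    {"tx": 0, "ty": 0.025, "tz": 0, "turn": 0},
    {"tx": 0, "ty": 0.0115, "tz": 0, "turn": 0},
    {"tx": 0, "ty": 0, "tz": 0, "turn": 0},
    {"tx": 0, "ty": 0, "tz": 0, "turn": 0}
  ]
}}

```text
time_s: 61.8
position: [0.62, 0.153, 0.3295]
tcp_rot: [[-0.045, 0.999, -0.0], [0.999, 0.045, -0.001], [-0.001, -0.0, -1.0]]
force: [0.2, 0.4, 0.2]
opening: 0.301
```

```bash
python3 - <<'E'
from h import *
import pickle
print(tcp(4))
W=cap('wrist','w32.png')
pickle.dump(W,open('b9.pkl','wb')); print(np.array(W['extrinsics'])[:3,3],W['cx'])
print(proj(W,[[.593,.152,.1]]))
u=proj(W,[[.593,.152,.1]])[0].astype(int)
im=W['pixels']; cv2.imwrite('pics/w32c.png',cv2.resize(im[u[1]-30:u[1]+25,u[0]-40:u[0]+30],None,fx=10,fy=10,interpolation=cv2.INTER_CUBIC)); print(u)
E
```

```text
(array([0.6201, 0.1525, 0.3295]), array([0.    , 0.0001, 0.    ]), np.float64(92.5), array([-0.26, -0.32, -0.45]))
[0.54326305 0.14888065 0.42230219] 258.2281956573094
[[259.05032503 152.31975192]]
[259 152]
```

View pics/w32c.png

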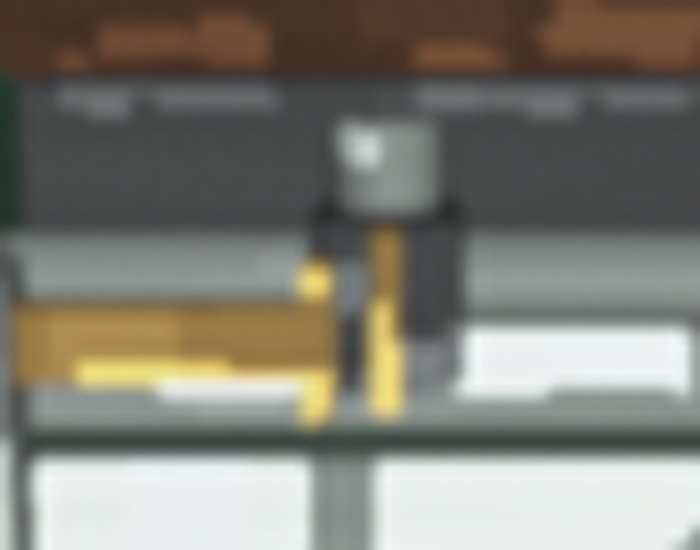

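```bash
python3 - <<'E'
from h import *
import pickle
w1=pickle.load(open('w1.pkl','rb')); W=pickle.load(open('b9.pkl','rb')); w31,S=pickle.load(open('b8.pkl','rb')); T=cap('top')
# index blade middle of top edge
obs=dict(w1=(w1,(245+283/4.6-.4,75+122/4.6-.4)),w32=(W,(257.25,122+323/10-.45)),w31=(w31,(260+541/10-.45,130+350/10-.45)))
s=cv2.imread('pics/side0.png'); cv2.imwrite('pics/sideidx.png',cv2.resize(s[148:178,250:290],None,fx=16,fy=16,interpolation=cv2.INTER_CUBIC))
for k in (('w1','w32'),('w31','w32'),('w1','w31'),('w1','w31','w32')):
    print(k,tri([obs[i] for i in k]))
for z in(.08,.09,.1,.11,.12):
    print(z,proj(S,[.594,.1515,z])[0], (onz(W,(257.25,154),z)-onz(W,(250.05,154),z+.002))[:2]*1e3, (onz(W,(257.25,154),z)-onz(W,(250.05,154),z+.012))[:2]*1e3)
E
```

```text
('w1', 'w32') (array([0.59334353, 0.15010228, 0.10980324]), [np.float64(0.0001291875574326006), np.float64(0.00012918755743251238)])
('w31', 'w32') (array([0.59326812, 0.15005393, 0.10796763]), [np.float64(0.00028158788131278997), np.float64(0.0002815878813128715)])
('w1', 'w31') (array([0.59337879, 0.1506992 , 0.10575947]), [np.float64(0.00015821801675339415), np.float64(0.00015821801675337916)])
('w1', 'w31', 'w32') (array([0.59330802, 0.15019757, 0.10800527]), [np.float64(0.00030303199477385063), np.float64(0.00034089093293899336), np.float64(0.000297889765006672)])
0.08 [264.45572077 164.41675117] [-0.04151335  8.59828609] [1.57423063 8.38205772]
0.09 [264.45645114 162.23902542] [-0.03086013  8.34583279] [1.58488386 8.12960442]
0.1 [264.45719127 160.03629762] [-0.02020691  8.09337949] [1.59553708 7.87715112]
0.11 [264.45794134 157.80813268] [-0.00955369  7.84092618] [1.6061903  7.62469782]
0.12 [264.45870156 155.55408535] [1.09953704e-03 7.58847288e+00] [1.61684352 7.37224452]
```

View pics/sideidx.png

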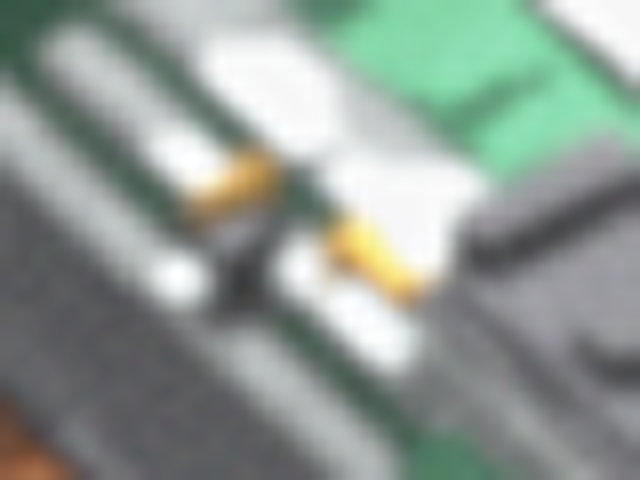

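Request:
{"fn": "play_rows", "kwargs": {
  "series": [
    {"tx": -0.035, "ty": -0.028, "tz": 0, "turn": 0},
    {"tx": -0.048, "ty": -0.039, "tz": 0, "turn": 0},
    {"tx": -0.048, "ty": -0.039, "tz": 0, "turn": 0},
    {"tx": -0.03, "ty": -0.024, "tz": 0, "turn": 0},
    {"tx": -0.0095, "ty": -0.0094, "tz": 0, "turn": 0},
    {"tx": 0, "ty": 0, "tz": -0.05, "turn": 0},
    {"tx": 0, "ty": 0, "tz": -0.06, "turn": 0},
    {"tx": 0, "ty": 0, "tz": -0.05, "turn": 0},
    {"tx": 0, "ty": 0, "tz": -0.03, "turn": 0},
    {"tx": 0, "ty": 0, "tz": 0, "turn": 0}
  ],
  "gripper": 0.6
}}

```text
time_s: 63.1
position: [0.4829, 0.042, 0.1748]
tcp_rot: [[-0.044, 0.999, -0.006], [0.999, 0.044, 0.001], [0.001, -0.006, -1.0]]
force: [-0.1, -0.1, 0.5]
opening: 0.601
```

```bash
python3 - <<'E'
from h import *
print(tcp(4))
W=cap('wrist','w33.png')
cv2.imwrite('pics/w33b.png',cv2.resize(W['pixels'],(640,480)))
E
```

```text
(array([0.4848, 0.0418, 0.178 ]), array([0.0005, 0.0001, 0.001 ]), np.float64(92.54), array([-0.24, -0.33,  0.2 ]))
```

View pics/w33b.png

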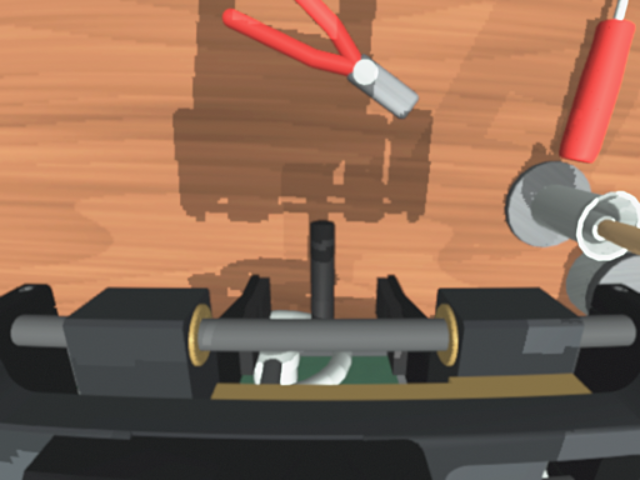

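Request:
{"fn": "play_rows", "kwargs": {
  "series": [
    {"tx": -0.0013, "ty": -0.0008, "tz": -0.03, "turn": 0},
    {"tx": 0, "ty": 0, "tz": -0.027, "turn": 0},
    {"tx": 0, "ty": 0, "tz": -0.02, "turn": 0},
    {"tx": 0, "ty": 0, "tz": -0.0136, "turn": 0},
    {"tx": 0, "ty": 0, "tz": 0, "turn": 0},
    {"tx": 0, "ty": 0, "tz": 0, "turn": 0}
  ]
}}

```text
time_s: 63.95
position: [0.4832, 0.0412, 0.1059]
tcp_rot: [[-0.044, 0.999, 0.001], [0.999, 0.044, -0.0], [-0.0, 0.001, -1.0]]
force: [-0.0, -0.2, 0.0]
opening: 0.602
```

Request:
{"fn": "play_rows", "kwargs": {
  "series": [
    {"tx": 0, "ty": 0, "tz": 0, "turn": 0},
    {"tx": 0, "ty": 0, "tz": 0, "turn": 0},
    {"tx": 0, "ty": 0, "tz": 0, "turn": 0},
    {"tx": 0, "ty": 0, "tz": 0, "turn": 0},
    {"tx": 0, "ty": 0, "tz": 0, "turn": 0},
    {"tx": 0, "ty": 0, "tz": 0, "turn": 0},
    {"tx": 0, "ty": 0, "tz": 0, "turn": 0},
    {"tx": 0, "ty": 0, "tz": 0, "turn": 0},
    {"tx": 0, "ty": 0, "tz": 0, "turn": 0}
  ],
  "gripper": 0
}}

```text
time_s: 64.85
position: [0.4827, 0.0411, 0.1053]
tcp_rot: [[-0.044, 0.999, 0.0], [0.999, 0.044, -0.0], [-0.0, 0.0, -1.0]]
force: [-0.5, -1.7, 0.6]
opening: 0.171
```

```bash
python3 - <<'E'
from h import *
print(tcp(4),bot.read_state()['opening'])
from crank import *
rows(8.43,[.1,.18]+[.2]*6+[.16,.12]); 
rows(8.43+1.76,[.1,.06,.028,0,0])
E
```

```text
(array([0.4827, 0.0411, 0.1052]), array([0., 0., 0.]), np.float64(92.54), array([-0.19, -1.02,  1.27])) 0.17337135209026147
[{"tx": 0.0001, "ty": -0.0021, "tz": -0.0036, "turn": 0}, {"tx": 0.0002, "ty": -0.0047, "tz": -0.0059, "turn": 0}, {"tx": 0.0003, "ty": -0.0064, "tz": -0.0052, "turn": 0}, {"tx": 0.0003, "ty": -0.0072, "tz": -0.0036, "turn": 0}, {"tx": 0.0003, "ty": -0.0078, "tz": -0.0019, "turn": 0}, {"tx": 0.0004, "ty": -0.008, "tz": -0.0001, "turn": 0}, {"tx": 0.0003, "ty": -0.0078, "tz": 0.0016, "turn": 0}, {"tx": 0.0003, "ty": -0.0073, "tz": 0.0034, "turn": 0}, {"tx": 0.0003, "ty": -0.0053, "tz": 0.0039, "turn": 0}, {"tx": 0.0001, "ty": -0.0035, "tz": 0.0035, "turn": 0}] q 10.189999999999994
[{"tx": 0.0001, "ty": -0.0026, "tz": 0.0033, "turn": 0}, {"tx": 0.0001, "ty": -0.0014, "tz": 0.0021, "turn": 0}, {"tx": -0.0, "ty": -0.0006, "tz": 0.001, "turn": 0}, {"tx": -0.0, "ty": 0.0, "tz": -0.0, "turn": 0}, {"tx": -0.0, "ty": 0.0, "tz": -0.0, "turn": 0}] q 10.378
```

Request:
{"fn": "play_rows", "kwargs": {
  "series": [
    {"tx": 0.0001, "ty": -0.0021, "tz": -0.0036, "turn": 0},
    {"tx": 0.0002, "ty": -0.0047, "tz": -0.0059, "turn": 0},
    {"tx": 0.0003, "ty": -0.0064, "tz": -0.0052, "turn": 0},
    {"tx": 0.0003, "ty": -0.0072, "tz": -0.0036, "turn": 0},
    {"tx": 0.0003, "ty": -0.0078, "tz": -0.0019, "turn": 0},
    {"tx": 0.0004, "ty": -0.008, "tz": -0.0001, "turn": 0},
    {"tx": 0.0003, "ty": -0.0078, "tz": 0.0016, "turn": 0},
    {"tx": 0.0003, "ty": -0.0073, "tz": 0.0034, "turn": 0},
    {"tx": 0.0003, "ty": -0.0053, "tz": 0.0039, "turn": 0},
    {"tx": 0.0001, "ty": -0.0035, "tz": 0.0035, "turn": 0}
  ]
}}

```text
time_s: 66.05
position: [0.4848, -0.0071, 0.0984]
tcp_rot: [[-0.043, 0.999, -0.0], [0.999, 0.043, 0.001], [0.001, -0.0, -1.0]]
force: [1.8, 4.8, -2.9]
opening: 0.175
```

Request:
{"fn": "play_rows", "kwargs": {
  "series": [
    {"tx": 0.0001, "ty": -0.0026, "tz": 0.0033, "turn": 0},
    {"tx": 0.0001, "ty": -0.0014, "tz": 0.0021, "turn": 0},
    {"tx": 0, "ty": -0.0006, "tz": 0.001, "turn": 0},
    {"tx": 0, "ty": 0, "tz": 0, "turn": 0},
    {"tx": 0, "ty": 0, "tz": 0, "turn": 0}
  ]
}}

```text
time_s: 66.55
position: [0.4849, -0.0109, 0.104]
tcp_rot: [[-0.045, 0.999, 0.0], [0.999, 0.045, -0.0], [-0.0, 0.0, -1.0]]
force: [0.7, 0.1, -2.6]
opening: 0.174
```

Request:
{"fn": "play_rows", "kwargs": {
  "series": [
    {"tx": 0, "ty": 0, "tz": 0, "turn": 0},
    {"tx": 0, "ty": 0, "tz": 0, "turn": 0},
    {"tx": 0, "ty": 0, "tz": 0, "turn": 0},
    {"tx": 0, "ty": 0, "tz": 0, "turn": 0},
    {"tx": 0, "ty": 0, "tz": 0, "turn": 0},
    {"tx": 0, "ty": 0, "tz": 0.02, "turn": 0},
    {"tx": 0, "ty": 0, "tz": 0.05, "turn": 0},
    {"tx": 0, "ty": 0, "tz": 0.06, "turn": 0},
    {"tx": 0, "ty": 0, "tz": 0.06, "turn": 0},
    {"tx": 0, "ty": 0, "tz": 0.0525, "turn": 0}
  ],
  "gripper": 0.6
}}

```text
time_s: 67.55
position: [0.4846, -0.0105, 0.3004]
tcp_rot: [[-0.044, 0.999, 0.001], [0.999, 0.044, -0.0], [-0.0, 0.001, -1.0]]
force: [0.0, 0.1, 0.3]
opening: 0.6
```

Request:
{"fn": "play_rows", "kwargs": {
  "series": [
    {"tx": 0.02, "ty": 0.02, "tz": 0.0375, "turn": 0},
    {"tx": 0.036, "ty": 0.044, "tz": 0, "turn": 0},
    {"tx": 0.036, "ty": 0.044, "tz": 0, "turn": 0},
    {"tx": 0.036, "ty": 0.044, "tz": 0, "turn": 0},
    {"tx": 0.028, "ty": 0.034, "tz": 0, "turn": 0},
    {"tx": 0.0133, "ty": 0.0178, "tz": 0, "turn": 0},
    {"tx": 0, "ty": 0, "tz": 0, "turn": 0},
    {"tx": 0, "ty": 0, "tz": 0, "turn": 0}
  ],
  "gripper": 0.3
}}

```text
time_s: 68.35
position: [0.6196, 0.1525, 0.3274]
tcp_rot: [[-0.045, 0.999, -0.002], [0.999, 0.045, -0.001], [-0.001, -0.002, -1.0]]
force: [-0.5, -0.9, -0.9]
opening: 0.3
```

```bash
python3 - <<'E'
from h import *
import pickle
print(tcp(4))
W=cap('wrist','w34.png'); pickle.dump(W,open('b10.pkl','wb'))
u=proj(W,[[.5933,.1502,.108]])[0]; print(u,np.array(W['extrinsics'])[:3,3]); u=u.astype(int)
im=W['pixels']; cv2.imwrite('pics/w34c.png',cv2.resize(im[u[1]-30:u[1]+25,u[0]-40:u[0]+30],None,fx=10,fy=10,interpolation=cv2.INTER_CUBIC)); print(u)
cv2.imwrite('pics/w34b.png',cv2.resize(im,(768,576)))
S=cap('side','s16.png'); cv2.imwrite('pics/s16b.png',cv2.resize(S['pixels'][140:180,245:295],None,fx=14,fy=14,interpolation=cv2.INTER_CUBIC))
E
```

```text
(array([0.6195, 0.1516, 0.3279]), array([0.0001, 0.0002, 0.0002]), np.float64(92.49), array([-0.29,  0.2 ,  0.26]))
[258.34164283 154.35030983] [0.54282066 0.14785602 0.42092742]
[258 154]
```

View pics/w34c.png

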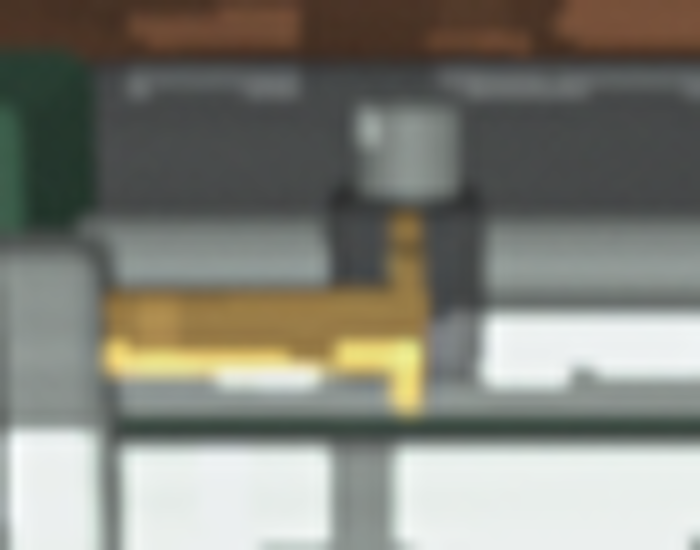

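View pics/w34b.png

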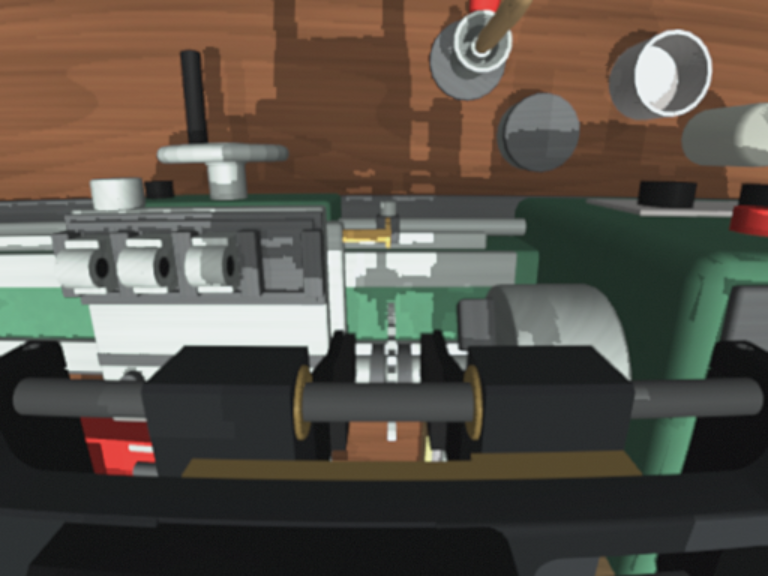

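View pics/s16b.png

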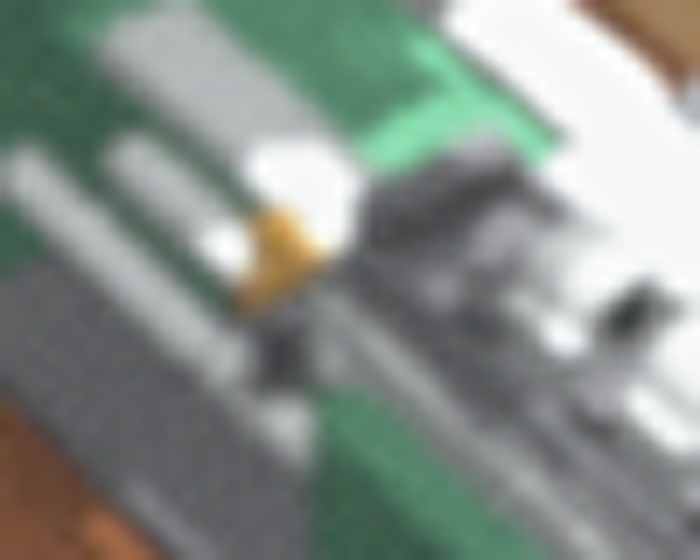

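```bash
python3 - <<'E'
from h import *
import pickle
for f,n in(('b9.pkl','before'),('b10.pkl','after')):
    W=pickle.load(open(f,'rb')); im=W['pixels'].astype(float); u=proj(W,[[.5933,.1502,.108]])[0].astype(int)
    yel=np.clip((im[...,2]+im[...,1])/2-im[...,0]-15,0,None)
    print(n)
    for r in range(u[1]-12,u[1]+14):
        row=yel[r,u[0]-3:u[0]+6] if n=='after' else yel[r,u[0]-3:u[0]+5]; c=np.arange(u[0]-3,u[0]-3+len(row))
        if row.sum()>40: print(r,round((row*c).sum()/row.sum(),2),row.astype(int))
E
```

```text
before
145 257.1 [ 0  0 22 40 29  1  0  0]
146 257.14 [ 0  0 30 49 39  4  0  0]
147 257.14 [ 0  0 30 51 39  4  0  0]
148 257.18 [ 0  0 27 50 38  5  0  0]
149 257.2 [ 0  0 24 50 39  4  0  0]
150 257.19 [ 0  0 23 49 38  3  0  0]
151 257.13 [ 0  0 30 54 40  3  0  0]
152 256.97 [ 0  4 51 71 46  4  0  0]
153 256.83 [ 0 16 64 82 52  3  0  0]
154 256.77 [ 0 19 66 83 51  1  0  0]
155 256.79 [ 0 20 65 83 51  3  0  0]
156 256.93 [ 0 20 67 88 65 12  0  0]
157 257.01 [ 0 20 68 90 76 17  0  0]
158 257.04 [ 0 18 66 91 76 18  0  0]
159 257.07 [ 0 15 64 89 75 18  0  0]
160 257.08 [ 0 14 64 89 76 19  0  0]
161 257.1 [ 0 11 63 90 76 18  0  0]
162 257.13 [ 0  7 55 82 69 14  0  0]
163 257.09 [ 0  0 23 41 31  0  0  0]
after
145 258.08 [ 0  0 13 25 17  0  0  0  0]
146 258.1 [ 0  0 26 44 34  1  0  0  0]
147 258.15 [ 0  0 27 43 35  4  0  0  0]
148 258.14 [ 0  0 21 34 27  3  0  0  0]
149 258.19 [ 0  0 24 36 29  6  0  0  0]
150 258.17 [ 0  3 32 46 38 11  0  0  0]
151 258.21 [ 0  3 33 49 42 13  0  0  0]
152 257.94 [ 7 17 37 49 44 19  0  0  0]
153 257.46 [39 40 47 52 49 28  0  0  0]
154 257.36 [52 52 52 53 51 36  0  0  0]
155 257.32 [53 52 52 52 51 33  0  0  0]
156 257.27 [50 50 51 51 49 25  0  0  0]
157 257.17 [56 58 57 55 51 22  0  0  0]
158 257.09 [84 83 81 75 64 27  0  0  0]
159 257.13 [90 87 82 77 75 32  0  0  0]
160 257.24 [81 79 80 80 81 34  0  0  0]
161 257.67 [33 43 71 87 82 30  0  0  0]
162 258.15 [ 0 12 61 89 82 22  0  0  0]
163 258.19 [ 0  6 56 87 76 19  0  0  0]
164 258.27 [ 0  0 33 65 54 12  0  0  0]
165 258.32 [ 0  0  7 26 23  1  0  0  0]
```

Request:
{"fn": "play_rows", "kwargs": {
  "series": [
    {"tx": 0, "ty": 0, "tz": 0.03, "turn": 0},
    {"tx": 0, "ty": 0, "tz": 0.05, "turn": 0},
    {"tx": 0, "ty": 0, "tz": 0.04, "turn": 0},
    {"tx": 0, "ty": -0.02, "tz": 0.02, "turn": 0},
    {"tx": 0, "ty": -0.02, "tz": 0, "turn": 0},
    {"tx": 0, "ty": 0, "tz": 0, "turn": 0},
    {"tx": 0, "ty": 0, "tz": 0, "turn": 0}
  ]
}}

```text
time_s: 69.35
position: [0.6196, 0.1198, 0.4382]
tcp_rot: [[-0.043, 0.999, -0.004], [0.999, 0.043, 0.001], [0.001, -0.004, -1.0]]
force: [-0.2, -0.0, -1.0]
opening: 0.308
```

```bash
python3 - <<'E'
from h import *
W=cap('wrist','w35.png'); cv2.imwrite('pics/w35b.png',cv2.resize(W['pixels'],(768,576)))
S=cap('side','s17.png'); cv2.imwrite('pics/s17b.png',cv2.resize(S['pixels'],(768,576)))
s=bot.read_state(); print(s['position'],s['force'],s['time_s'])
E
```

```text
[0.61980398 0.12055756 0.43822337] [ 0.28764258 -0.199353    0.42669518] 69.45
```

View pics/w35b.png

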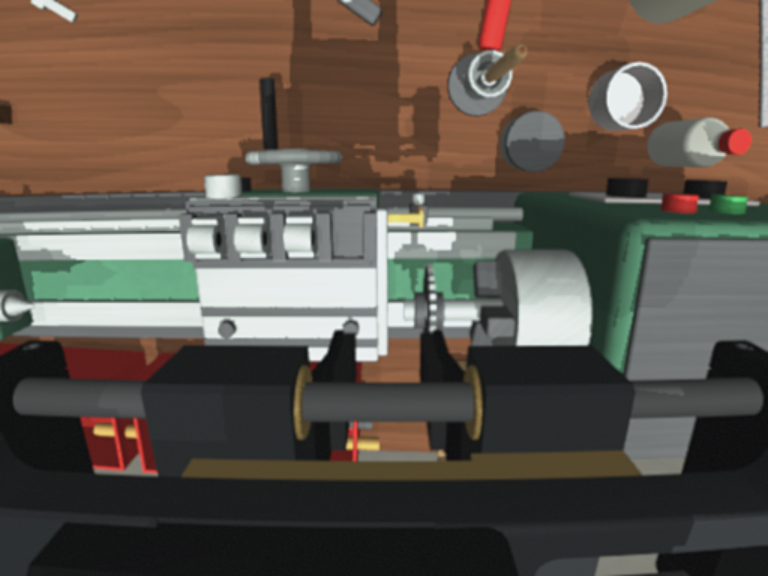

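View pics/s17b.png

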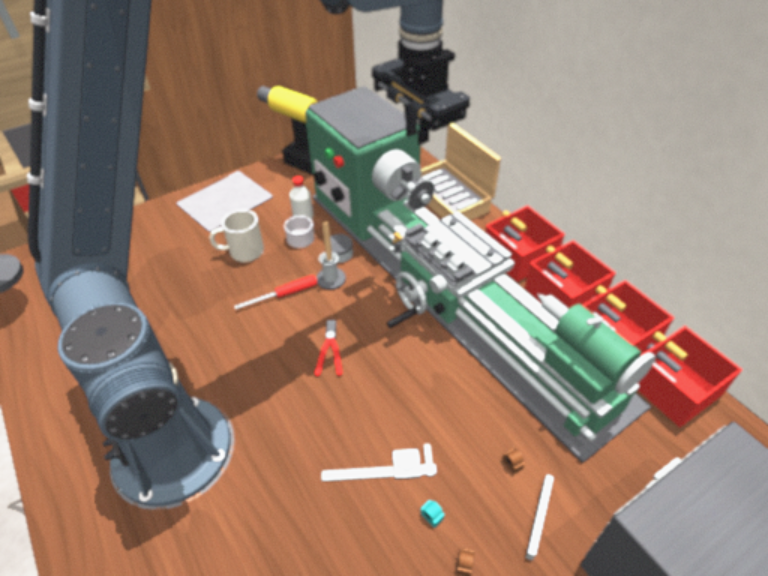

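Every check passes. The three blanks sit in their pockets, the brush stands in its holder, the pot is upright, the blades are in line, and the bystander tools and look-alike blanks have not moved. I'm handing the job in.

```bash
python3 -c "
from rig import bot
print(bot.hand_in())"
```

```text
the job is handed in; nothing more can be done
None
```

The lathe is set up for slitting and the job is handed in, at about 70 s of the 210 s allowed; no verdict is reported.

- **Blanks:** Only three steel blanks were on the bench. They lie flat in pockets 2, 3 and 4, one each. I left the brown and turquoise look-alikes alone.
- **Brush:** I dipped the bristles to an estimated 2 mm above the pot's floor. I then dabbed them on the saw's top teeth: the vertical force rose about 1.3 N, which is roughly 3 mm of bristle give. The brush is back in its holder, standing.
- **Handwheel:** Only after that I cranked it anticlockwise, regripping once to measure the last stretch. Seen from straight above, the pointer and index blades line up to about 0.1 pixel, roughly 0.1 mm.
- **Last checks:** The final pictures show the blanks seated, the brush in its holder, the bystander tools in place and the arm clear of everything. No check failed or disagreed.
- **Pot:** It was found a few centimetres from where I dipped, after the arm had left it. I took this as the announced knock; it is still upright.

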